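Charge and start the polishing tumbler

ROBOT

A 7-joint arm with a two-finger parallel gripper is mounted at the origin on the work surface. World frame = base frame: x ahead of the robot, y to its left, z up, the work surface at z = 0. Lengths are in m, angles in rad, forces in N, time in s.
With the tool pointing down it reaches from about 0.425 to 0.95 m from the base axis. Payload 4.7 kg.
Tool frame: the origin (TCP) lies on the centre line of the jaws, within the pads' length; the fingertips stand 8 mm ahead of it and the grasp point (between the pads) lies 11 mm behind it; z points along the fingers, y is the line along which they close (so a half turn about z gives the same grasp; the last joint's range is limited). The gripper opens to 87 mm and grips with 3 to 60 N. Pads are 19 mm wide; open, the fingers measure 117 mm over their backs; the gripper's body (75 mm by 190 mm) begins 51 mm behind the grasp point.
Start: joints at [1.219, 0.469, -0.049, 1.532, 0.024, 1.141, -0.082], TCP at [0.214, -0.64, 0.231] pointing down, gripper open.
Joint ranges: [-2.59, 2.59], [-0.33, 1.99], [-1.39, 1.29], [0.1, 2.45], [-1.04, 4.18], [0.21, 1.99], [-2.66, 2.66]. Speed limits (rad/s): [2.57, 2.57, 3.14, 3.14, 3.14, 3.14, 3.14].

INTERFACE

Orientations are given as a rotation vector (axis times angle).
In Python, from workcell import env, read_camera gives the robot as it stands.
- The arm moves only by the shell command python3 -m jog 'ROWS' [FORCE]. ROWS is JSON, a list of rows, each an object of numbers: "fingers": the closure, from 0 (fully open) to 1 (shut); "dx", "dy", "dz": the shift along the tool's x, y, z in cm; "rx", "ry", "rz": the turn, a rotation vector about the tool's x, y, z in rad. A call has 1 to 12 rows; each row is the pose to reach, as a shift and turn from the pose commanded when the call began, along the tool's axes at that moment; what a row does not reach only later rows make up. A row lasts 1/8 s, in which the tool goes at most 62.5 mm and 10.7 degrees, less where a joint would pass 70% of its speed; a pose out of reach is approached as far as the arm can. A call with a gripper value outside its range is refused whole. The fingers move at their own pace and stop on an object; FORCE is the grip in N (left out, the last holds). Time passes only in rows, so rows that repeat a pose let the fingers close. It gives the time, the measured TCP pose, the force, the opening and the grip force at its end, in the units of the state.
- env.read_state(): the state, without advancing time (a new reading comes with each control period).
- read_camera(name): name is "scene" or "top"; returns a dict with "color" (480x640x3 uint8, blue, green, red), "fov_y" (degrees; the focal length in pixels is half the picture's height over the tangent of half this angle, whatever the lens; pixels are square), "cx", "cy" (the principal point, pixels), "extrinsics" (4x4, takes a point from camera to world coordinates). Camera axes: x right, y down, z forward; pixel columns grow to the right and rows downward; lengths in m; the calibration is good to about 2 mm. A picture is of the moment at which its call begins. There is no depth.
- env.finish_job(): hands the job in; it is judged then, once.
The state is a dict: "clock": time; "qpos": joint angles; "joint_velocities": joint speeds; "tau": joint torques, N m; "tcp_pos": TCP position; "tool_rot": TCP orientation; "wrist_force": force on the tool from outside, world axes, zero at the start; "wrist_torque": the same for the moment, N m; "gripper_width": finger opening in m; "grip_force": force on a finger pad.
Only numpy, scipy, OpenCV 4.12 (cv2) and the standard library are available. Lean on these libraries where they do the work, as an engineer would, in place of code of your own. Each camera call takes 0.05 s, during which the arm holds its last target. There are 200 camera calls.

TASK

Get the polishing tumbler going: put every brass buckle from the bench into its bowl, pour in all the stones from the square steel cup and stand the empty cup upright on the bench again, then put the lid on so that it sits flat in the bowl's mouth. Roll the timer's thumbwheel by its knurled edge until 7 stands in the middle of its window, and last of all, with the lid on and the 7 set, press the start button fully down and let it go. Leave the glue bottle where it stands.

Things in the scene. Friction and masses are not known exactly. Their poses are not given: they have to be found in the camera images.
- tumbler: The fixed tumbler. Origin on the bench under the bowl's centre; z up, x away from the robot at yaw 0. Motor base 200 x 190 mm, 52 mm high, under the bowl. Control console 130 (x) x 92 mm (y), its top 85 mm above the bench, on the bowl's -y side, its middle at x -10, y -146 mm.
- bowl_rim (a point): Centre of the mouth of the tumbler's round white bowl, level with the rim, 150 mm above the bench; here 75 mm inner and 84 mm outer radius. The bowl narrows to 64 mm inner radius at its floor, 87 mm lower. Axes as the tumbler's.
- wheel_top (a point): Highest point of the thumbwheel's knurled edge, 108 mm above the bench; axes as the tumbler's. Wheel radius 37 mm, knurled edge 21 mm wide, axis level along the tumbler's y; it stands 23 mm out of the console. Beside it on the +y side, towards the bowl, is the black arched hood with the digit window, 2 mm lower than the edge. Roll it by the knurled edge.
- timer_wheel (a joint): Turn of the thumbwheel (rad). Digit d is in the middle of the window at d x 0.6283: 0 at 0, 7 at 4.398; end stops at -0.1 and 5.75. It grows as the top is rolled along the tumbler's +x (away from the robot). Even light friction (0.05 N m, 1.4 N at the edge), no clicks; stays where it is left. Digits 15 mm high, upright as seen from the robot.
- start_button_top (a point): Middle of the top of the round grey start button, 28 mm wide, on the console 65 mm nearer to the robot than the wheel. Pressed straight down 6 mm, it takes 5 N to go fully down, and springs back.
- start_button (a joint): Travel of the start button (m): 0 released, 0.006 fully down; pressed from 0.004.
- lid: Loose lid, right way up on the bench: white disc 174 mm wide, 6 mm thick; below it a plug 138 mm wide, 12 mm deep, that drops into the bowl's mouth with 5 mm to spare all round; on top a black knob 26 mm wide, 32 mm high. Origin: centre of the plug's underside, z up; the knob spans 18 to 50 mm above it. Seated, the origin is 12 mm below the rim. 0.2 to 0.3 kg.
- cup: Plain square steel cup that holds the stones, open above: 58 x 58 mm with flat upright sides, 82 mm high, walls and floor 3 mm. Origin: centre of its underside, z up the cup, x and y square to its sides. About 0.13 kg empty.
- stone0: Ceramic tumbling stone: a short cylinder 17 mm wide and 16 mm long, 11 g, in the square cup at the start. Origin: its middle, z along the cylinder.
- stone1: Ceramic tumbling stone: a short cylinder 17 mm wide and 16 mm long, 11 g, in the square cup at the start. Origin: its middle, z along the cylinder.
- stone2: Ceramic tumbling stone: a short cylinder 17 mm wide and 16 mm long, 11 g, in the square cup at the start. Origin: its middle, z along the cylinder.
- stone3: Ceramic tumbling stone: a short cylinder 17 mm wide and 16 mm long, 11 g, in the square cup at the start. Origin: its middle, z along the cylinder.
- stone4: Ceramic tumbling stone: a short cylinder 17 mm wide and 16 mm long, 11 g, in the square cup at the start. Origin: its middle, z along the cylinder. May be absent.
- stone5: Ceramic tumbling stone: a short cylinder 17 mm wide and 16 mm long, 11 g, in the square cup at the start. Origin: its middle, z along the cylinder. May be absent.
- stone6: Ceramic tumbling stone: a short cylinder 17 mm wide and 16 mm long, 11 g, in the square cup at the start. Origin: its middle, z along the cylinder. May be absent.
- stone7: Ceramic tumbling stone: a short cylinder 17 mm wide and 16 mm long, 11 g, in the square cup at the start. Origin: its middle, z along the cylinder. May be absent.
- buckle0: Cast brass buckle lying flat on the bench: an open rectangular frame 56 mm (its x) by 40 mm (its y) and 8 mm thick, bars 8 mm wide, 70 g. Origin: centre of its underside. May be absent.
- buckle1: Cast brass buckle lying flat on the bench: an open rectangular frame 56 mm (its x) by 40 mm (its y) and 8 mm thick, bars 8 mm wide, 70 g. Origin: centre of its underside. May be absent.
- buckle2: Cast brass buckle lying flat on the bench: an open rectangular frame 56 mm (its x) by 40 mm (its y) and 8 mm thick, bars 8 mm wide, 70 g. Origin: centre of its underside. May be absent.
- glue_bottle: Blue plastic glue bottle with a pointed nozzle, 48 mm wide, 135 mm high, standing on the bench; not part of the job. Origin: centre of its underside.
There are look-alikes about, which are no part of the job. Of the things that look like the lid, the largest one is meant.

How it is judged:
By the outcome, as a careful person would: the job done as asked, in the order asked, and still so for the second after the job is handed in, with the robot touching nothing.
Of buckle0, buckle1, buckle2 only 1 to 3 are there at a start; the rules pass over those that are not, and their reading is None.
Of stone4, stone5, stone6, stone7 only 1 to 4 are there at a start; the rules pass over those that are not, and their reading is None.
At some moment in a run one of buckle0, buckle1, buckle2, cup may be knocked a few centimetres aside while the robot is not near it.
It also fails if it takes over 210 s, if anything falls off the work surface, if the arm or the gripper's body presses on something with over 40 N, if the wrist force passes 120 N, or if a joint passes its speed limit or range.

## Working session

There is one attempt and no reset: what is moved stays moved. The work goes in short steps, Python scripts to look and compute and a shell command to move; the robot and the scene stay as the last step left them, time stands still between calls to the robot, and variables do not carry over. Pictures are saved under pics/ and viewed, at most 14 in all, crops included, and the job is handed in when it is done.

```bash
ls; mkdir -p pics; python3 - <<'E'
from workcell import env, read_camera
import cv2,numpy as np
print(env.read_state())
for n in("scene","top"):
    c=read_camera(n); cv2.imwrite(f"pics/{n}0.png",c["color"]); print(n,c["fov_y"],c["cx"],c["cy"],np.round(c["extrinsics"],4).tolist())
E
```

```text
pics
{'clock': 0.0, 'qpos': array([ 1.21908935,  0.46944612, -0.04858431,  1.5337061 ,  0.02410701,
        1.14096938, -0.08226644]), 'joint_velocities': array([ 0.00207381, -0.00010339, -0.00180771, -0.00053289, -0.00011029,
       -0.00030145,  0.00061988]), 'tau': array([-8.12329131e-05, -5.07974017e+01, -8.04645731e-02, -2.36155450e+01,
       -6.12954190e-02,  3.79189441e-02,  1.73719363e-04]), 'tcp_pos': array([ 0.21394747, -0.63958124,  0.22949107]), 'tool_rot': array([-3.09886730e+00, -5.04650717e-01,  6.16564094e-04]), 'wrist_force': array([ 0.46398134, -0.35193861,  0.71652972]), 'wrist_torque': array([ 0.04981019, -0.02566902,  0.01280033]), 'grip_force': 0.0, 'gripper_width': 0.08701251277014939}
scene 51.675545494585954 320.8127222556275 242.6299697310065 [[0.1733, 0.6482, -0.7415, 1.5455], [0.9848, -0.1038, 0.1394, -0.2748], [0.0134, -0.7544, -0.6563, 1.0466], [0.0, 0.0, 0.0, 1.0]]
top 50.403490055971446 317.6459538516478 240.7040603478307 [[-0.0171, -0.9886, 0.1495, 0.3301], [-0.9995, 0.0132, -0.027, -0.0759], [0.0247, -0.1498, -0.9884, 1.2946], [0.0, 0.0, 0.0, 1.0]]
```

View pics/scene0.png

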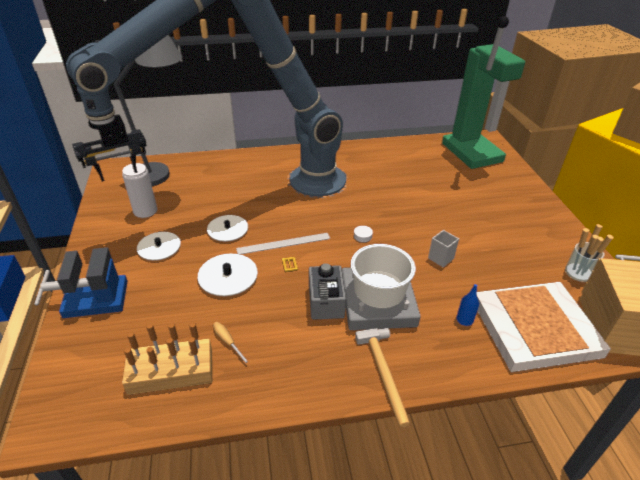

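View pics/top0.png

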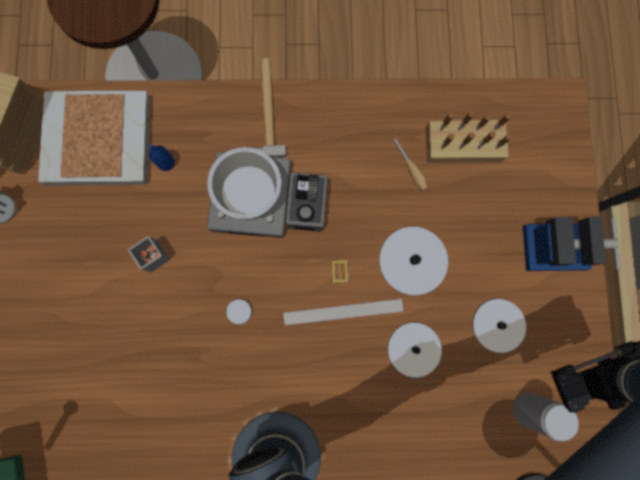

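```bash
cat > h.py <<'E'
from workcell import env, read_camera
import cv2,numpy as np
def cam(n):
    c=read_camera(n); c["f"]=240/np.tan(np.radians(c["fov_y"]/2)); return c
def ray(c,uv):
    d=np.array([(uv[0]-c["cx"])/c["f"],(uv[1]-c["cy"])/c["f"],1]); E=c["extrinsics"]; return E[:3,3],E[:3,:3]@d
def onz(c,uv,z):
    o,d=ray(c,uv); return o+d*(z-o[2])/d[2]
def proj(c,p):
    E=c["extrinsics"]; q=E[:3,:3].T@(np.array(p)-E[:3,3]); return np.array([c["cx"]+c["f"]*q[0]/q[2],c["cy"]+c["f"]*q[1]/q[2]])
def tri(c1,u1,c2,u2):
    o1,d1=ray(c1,u1);o2,d2=ray(c2,u2); A=np.stack([d1,-d2],1); s=np.linalg.lstsq(A,o2-o1,rcond=None)[0]
    a,b=o1+s[0]*d1,o2+s[1]*d2; return (a+b)/2,np.linalg.norm(a-b)
def blobs(mask,amin=20):
    cs,_=cv2.findContours(mask.astype(np.uint8),cv2.RETR_EXTERNAL,cv2.CHAIN_APPROX_NONE); return [k for k in cs if cv2.contourArea(k)>amin]
E
python3 - <<'E'
from h import *
t=cam("top"); s=cam("scene"); print([k for k in t])
for c,n in((t,"top"),(s,"scene")):
    im=c["color"]; hsv=cv2.cvtColor(im,cv2.COLOR_BGR2HSV)
    H,S,V=[hsv[...,i].astype(int) for i in range(3)]
    print(n)
    for k in blobs((S<40)&(V>140),60):
        if len(k)>5:
            e=cv2.fitEllipse(k); print(" white",np.round(e[0],1),np.round(e[1],1), cv2.contourArea(k), np.round(onz(c,e[0],.018)[:2],4))
    for k in blobs((H>20)&(H<32)&(S>150)&(V>120),15):
        r=cv2.minAreaRect(k); print(" brass",np.round(r[0],1),np.round(r[1],1),r[2],np.round(onz(c,r[0],.008)[:2],4),[np.round(onz(c,p,.008)[:2],4).tolist() for p in cv2.boxPoints(r)])
def up(c,x,y,w,h,k): return cv2.resize(c["color"][y:y+h,x:x+w],None,fx=k,fy=k,interpolation=cv2.INTER_CUBIC)
a=up(t,190,130,150,150,2.6); b=up(s,290,230,140,100,2.8); b=cv2.copyMakeBorder(b,0,390-280,0,0,0); 
c=up(t,120,225,60,60,3); d=up(s,420,220,60,60,3); 
e=up(t,320,255,40,40,3)
o=np.zeros((590,790,3),np.uint8); o[:390,:390]=a; o[:390,392:784]=b
o[400:580,:180]=c;o[400:580,200:380]=d;o[400:520,400:520]=e;f=up(s,270,250,40,30,4);o[400:520,540:700]=f
cv2.imwrite("pics/crop1.png",o)
E
```

```text
['color', 'fov_y', 'cx', 'cy', 'extrinsics', 'f']
top
 white [561.2 423.2] [30.5 34.4] 815.0 [ 0.0667 -0.695 ]
 white [412.2 342.7] [36.8 52.1] 1149.0 [ 0.2654 -0.3399]
 white [342.7 311.5] [ 11.4 190.5] 1248.5 [ 0.3444 -0.17  ]
 white [238.  311.4] [22.6 23.4] 414.0 [0.349 0.089]
 white [495.2 316.6] [31.  53.1] 1081.0 [ 0.3255 -0.5511]
 white [413.5 260.5] [66.3 68.2] 3548.0 [ 0.4694 -0.3526]
 white [245.5 180.9] [67.8 81.5] 4085.5 [0.681  0.0719]
 white [ 93.5 136.5] [101.8 120.4] 8888.5 [0.8031 0.464 ]
 white [121.   69.2] [23.  32.9] 410.5 [0.9882 0.4009]
scene
 white [372.  332.9] [ 7.9 39.6] 211.5 [0.7595 0.0137]
 white [408.7 303.9] [20.1 32.5] 262.5 [0.6774 0.1399]
 white [540.2 325.8] [ 83.2 122.7] 7288.5 [0.8094 0.4637]
 white [ 46.5 290.2] [15.3 43.6] 147.0 [ 0.4622 -0.8556]
 white [578.6 271.3] [13.8 23.5] 177.5 [0.6342 0.6834]
 white [380.4 273.4] [62.2 64.7] 2985.0 [0.5478 0.0939]
 white [258.  265.1] [ 38.6 152.8] 2314.0 [ 0.4548 -0.2601]
 white [158.4 245.7] [25.5 42.7] 852.5 [ 0.3178 -0.5591]
 white [362.6 232.4] [14.  16.7] 168.0 [0.3552 0.0864]
 white [227.3 227.8] [24.3 39.9] 758.0 [ 0.2627 -0.3447]
 white [ 81.5 180.5] [ 8.2 17.2] 70.0 [-0.0952 -0.8597]
 white [133.4 172.4] [16.4 25.1] 264.5 [-0.1217 -0.6797]
 white [146.6 125.5] [18.2 27.7] 232.5 [-0.4911 -0.6631]
 white [196.2 111.2] [29.3 62.9] 1007.5 [-0.5964 -0.4551]
 white [57.1 83. ] [ 29.  125.7] 2054.5 [-1.0052 -1.1337]
 brass [596.  182.5] [149.  86.] 90.0 [0.1964 1.0274] [[-0.4061, 1.1928], [-0.3459, 1.6013], [0.597, 0.9175], [0.5538, 0.6492]]
```

View pics/crop1.png

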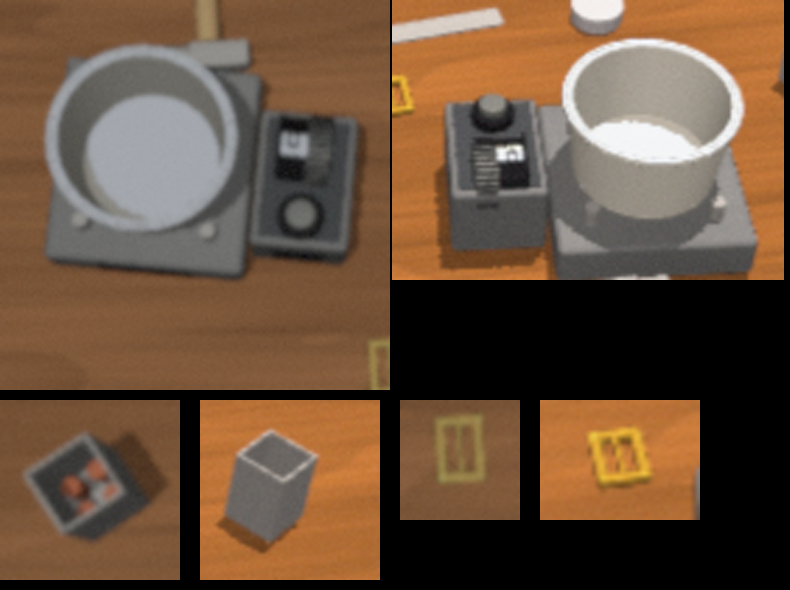

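```bash
python3 - <<'E'
from h import *
t=cam("top"); s=cam("scene")
np.set_printoptions(precision=4,suppress=True)
print("bowl top",onz(t,(245,182.9),.15), "scene", onz(s,(290+(652-392)/2.8,230+103/2.8),.15))
print("rim px", proj(t,onz(t,(245,182.9),.15)+[0,.084,0]),proj(t,onz(t,(245,182.9),.15)+[.084,0,0]))
A=lambda x,y:(190+x/2.6,130+y/2.6)
con=np.array([onz(t,A(*p),.085)[:2] for p in((268,108),(358,118),(345,258),(250,247))]); print("console",con,con.mean(0),np.linalg.norm(con-np.roll(con,1,0),axis=1))
e=con[0]-con[3]+con[1]-con[2]; print("yaw",np.arctan2(e[1],e[0]))
base=np.array([onz(t,A(*p),.052)[:2] for p in((264,78),(242,274),(47,260))]); print("base",base); e=base[0]-base[1]; print("yaw",np.arctan2(e[1],e[0])); e=base[2]-base[1]; print("yaw",np.arctan2(-e[0],e[1]))
print("wheel",tri(t,A(320,150),s,(323.9,290)),onz(t,A(320,150),.108)); print("button",tri(t,A(300,212),s,(325.4,267)))
B=lambda x,y:(120+x/3,225+(y-400)/3)
cup=np.array([onz(t,B(*p),.082)[:2] for p in((25,475),(83,435),(127,487),(72,533))]);print("cup",cup,cup.mean(0),np.linalg.norm(cup-np.roll(cup,1,0),axis=1)); print([np.arctan2(*(cup[i+1]-cup[i])[::-1]) for i in range(3)])
Cc=lambda x,y:(320+(x-400)/3,255+(y-400)/3)
b=np.array([onz(t,Cc(*p),.008)[:2] for p in((436,417),(480,416),(485,480),(440,482))]);print("buckle",b,b.mean(0)); e=b[0]-b[3]+b[1]-b[2];print(np.arctan2(e[1],e[0]))
print("knob",onz(t,(415,259.5),.05), tri(t,(415,259.5),s,(227,269)))
im=t["color"];hsv=cv2.cvtColor(im,cv2.COLOR_BGR2HSV).astype(int)
print(hsv[262:280,331,:].tolist()[:3],hsv[271,330:350].tolist())
g=s["color"];g=cv2.cvtColor(g,cv2.COLOR_BGR2HSV).astype(int);print(g[264,280:300].tolist())
o=cv2.resize(s["color"][255:310,305:350],None,fx=8,fy=8,interpolation=cv2.INTER_CUBIC)
o2=cv2.resize(t["color"][165:220,285:330],None,fx=8,fy=8,interpolation=cv2.INTER_CUBIC);cv2.imwrite("pics/crop2.png",np.hstack([o,o2]))
E
```

```text
bowl top [0.6399 0.0577 0.15  ] scene [0.653  0.0593 0.15  ]
rim px [208.3147 183.2698] [245.1523 147.8181]
console [[ 0.6849 -0.0518]
 [ 0.6744 -0.1364]
 [ 0.5408 -0.1216]
 [ 0.5522 -0.0338]] [ 0.6131 -0.0859] [0.1339 0.0852 0.1344 0.0885]
yaw -0.12213065518871274
base [[ 0.7247 -0.0476]
 [ 0.5324 -0.0249]
 [ 0.5482  0.1592]]
yaw -0.11720201800380285
yaw -0.08573216689276175
wheel (array([ 0.6454, -0.0976,  0.0808]), np.float64(0.005340725718066433)) [ 0.6378 -0.0996  0.108 ]
button (array([ 0.5811, -0.08  ,  0.1024]), np.float64(0.0010659035319190474))
cup [[0.4971 0.3414]
 [0.5286 0.2968]
 [0.4864 0.2609]
 [0.4504 0.3029]] [0.4906 0.3005] [0.0605 0.0546 0.0554 0.0553]
[np.float64(-0.9550858968008642), np.float64(-2.4361463343026877), np.float64(2.2786173347877976)]
buckle [[ 0.4729 -0.1467]
 [ 0.4732 -0.184 ]
 [ 0.419  -0.1868]
 [ 0.4179 -0.1489]] [ 0.4457 -0.1666]
0.04596831208244393
knob [ 0.4682 -0.3494  0.05  ] (array([ 0.4704, -0.3523,  0.0313]), np.float64(0.002471276867392327))
[[18, 137, 127], [17, 136, 126], [18, 140, 124]] [[14, 133, 134], [17, 139, 136], [19, 138, 146], [20, 131, 154], [20, 132, 149], [18, 134, 131], [14, 133, 128], [13, 139, 132], [16, 135, 136], [19, 139, 134], [18, 135, 134], [15, 136, 133], [14, 135, 132], [15, 136, 129], [18, 142, 131], [20, 134, 148], [20, 129, 152], [19, 135, 142], [16, 137, 134], [14, 141, 132]]
[[13, 172, 193], [14, 180, 191], [15, 183, 184], [18, 185, 208], [20, 193, 227], [19, 189, 224], [16, 186, 210], [13, 180, 205], [14, 182, 200], [17, 181, 208], [17, 185, 204], [14, 185, 203], [13, 179, 204], [15, 178, 165], [19, 190, 208], [21, 192, 228], [18, 192, 210], [15, 183, 199], [14, 182, 200], [13, 181, 200]]
```

View pics/crop2.png

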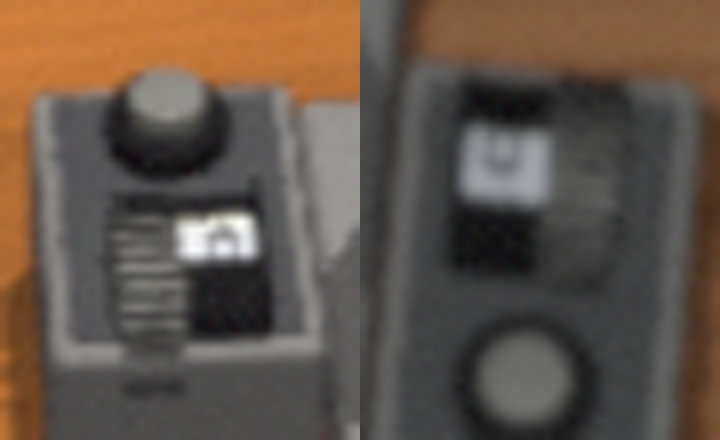

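Views: buckle at top px (340,271), the only one; three lid-like discs at top (413,260), (412,345), (500,325). The first is the largest (~174 mm), so it's the lid. The cup with stones is at (148,253), and the tumbler comes out at (0.640, 0.058), yaw −0.12, from both bowl and console.

```bash
cat >> h.py <<'E'
from scipy.spatial.transform import Rotation as Ro
def go(p,yaw=None,tool=None):
    """how far from here, tool cm / rad; yaw = heading of tool x, tool down"""
    st=env.read_state(); R=Ro.from_rotvec(st["tool_rot"]); d=R.inv().apply(np.array(p)-st["tcp_pos"])*100
    out="d %s cm n=%d"%(np.round(d,2),np.ceil(np.linalg.norm(d)/6.25))
    if yaw is not None:
        T=Ro.from_matrix(np.array([[np.cos(yaw),np.sin(yaw),0],[np.sin(yaw),-np.cos(yaw),0],[0,0,-1]])); out+=" r %s"%np.round((R.inv()*T).as_rotvec(),3)
    print(out)
E
python3 -c "
from h import *
go([.446,-.167,.11],.046)"
```

```text
d [ 37.   -37.49  12.04] cm n=9 r [-0.001  0.     0.277]
```

```bash
R='{"dx":37,"dy":-37.5,"dz":12,"rz":0.277,"fingers":0}'; python3 -m jog '[{"dx":37,"dy":-37.5,"dz":0,"rz":0.277},{"dx":37,"dy":-37.5,"dz":0,"rz":0.277},{"dx":37,"dy":-37.5,"dz":0,"rz":0.277},{"dx":37,"dy":-37.5,"dz":0,"rz":0.277},{"dx":37,"dy":-37.5,"dz":0,"rz":0.277},{"dx":37,"dy":-37.5,"dz":0,"rz":0.277},{"dx":37,"dy":-37.5,"dz":0,"rz":0.277},{"dx":37,"dy":-37.5,"dz":0,"rz":0.277},{"dx":37,"dy":-37.5,"dz":12,"rz":0.277},{"dx":37,"dy":-37.5,"dz":12,"rz":0.277},{"dx":37,"dy":-37.5,"dz":12,"rz":0.277},{"dx":37,"dy":-37.5,"dz":12,"rz":0.277}]' 20; python3 - <<'E'
from h import *
print(env.read_state()["tcp_pos"]); go([.446,-.167,.010],.046)
s=cam("scene"); cv2.imwrite("pics/b1.png",cv2.resize(s["color"][200:320,190:350],None,fx=4,fy=4))
E
```

```text
[ 0.21412314 -0.63998232  0.23022569]
d [ 36.99 -37.49  22.04] cm n=10 r [-0.001  0.     0.277]invalid input at $[0]: expected keys fingers, dx, dy, dz, rx, ry, rz
```

View pics/b1.png

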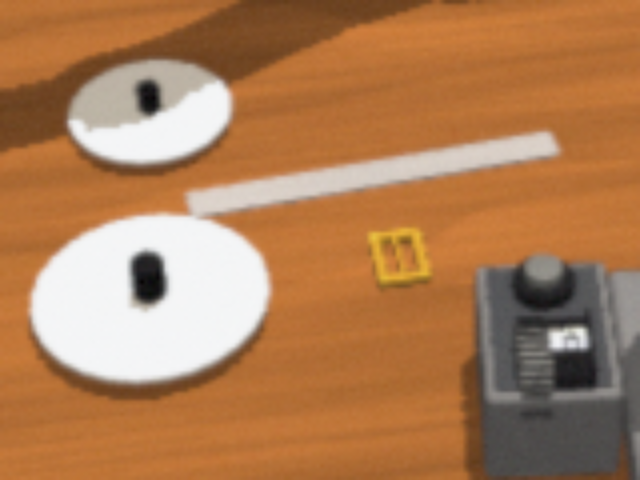

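The move was refused because every row needs all the keys, so the scene is unchanged. I'll retype it.

```bash
python3 -m jog '[{"fingers":0,"dx":37,"dy":-37.5,"dz":0,"rx":0,"ry":0,"rz":0.277},{"fingers":0,"dx":37,"dy":-37.5,"dz":0,"rx":0,"ry":0,"rz":0.277},{"fingers":0,"dx":37,"dy":-37.5,"dz":0,"rx":0,"ry":0,"rz":0.277},{"fingers":0,"dx":37,"dy":-37.5,"dz":0,"rx":0,"ry":0,"rz":0.277},{"fingers":0,"dx":37,"dy":-37.5,"dz":0,"rx":0,"ry":0,"rz":0.277},{"fingers":0,"dx":37,"dy":-37.5,"dz":0,"rx":0,"ry":0,"rz":0.277},{"fingers":0,"dx":37,"dy":-37.5,"dz":0,"rx":0,"ry":0,"rz":0.277},{"fingers":0,"dx":37,"dy":-37.5,"dz":0,"rx":0,"ry":0,"rz":0.277},{"fingers":0,"dx":37,"dy":-37.5,"dz":12,"rx":0,"ry":0,"rz":0.277},{"fingers":0,"dx":37,"dy":-37.5,"dz":12,"rx":0,"ry":0,"rz":0.277},{"fingers":0,"dx":37,"dy":-37.5,"dz":12,"rx":0,"ry":0,"rz":0.277},{"fingers":0,"dx":37,"dy":-37.5,"dz":12,"rx":0,"ry":0,"rz":0.277}]' 20; python3 - <<'E'
from h import *
go([.446,-.167,.010],.046)
E
```

```text
clock: 1.85
tcp_pos: [0.4473, -0.1681, 0.1123]
tool_rot: [3.14, 0.071, 0.004]
wrist_force: [0.6, -0.4, -0.4]
gripper_width: 0.0869
grip_force: 0.0
d [-0.15 -0.13 10.23] cm n=2 r [ 0.001 -0.002 -0.001]
```

```bash
python3 -m jog '[{"fingers":0,"dx":-0.15,"dy":-0.1,"dz":6,"rx":0,"ry":0,"rz":0},{"fingers":0,"dx":-0.15,"dy":-0.1,"dz":10.2,"rx":0,"ry":0,"rz":0},{"fingers":0,"dx":-0.15,"dy":-0.1,"dz":10.2,"rx":0,"ry":0,"rz":0},{"fingers":0,"dx":-0.15,"dy":-0.1,"dz":10.2,"rx":0,"ry":0,"rz":0},{"fingers":1,"dx":-0.15,"dy":-0.1,"dz":10.2,"rx":0,"ry":0,"rz":0},{"fingers":1,"dx":-0.15,"dy":-0.1,"dz":10.2,"rx":0,"ry":0,"rz":0},{"fingers":1,"dx":-0.15,"dy":-0.1,"dz":10.2,"rx":0,"ry":0,"rz":0},{"fingers":1,"dx":-0.15,"dy":-0.1,"dz":10.2,"rx":0,"ry":0,"rz":0},{"fingers":1,"dx":-0.15,"dy":-0.1,"dz":10.2,"rx":0,"ry":0,"rz":0},{"fingers":1,"dx":-0.15,"dy":-0.1,"dz":10.2,"rx":0,"ry":0,"rz":0},{"fingers":1,"dx":-0.15,"dy":-0.1,"dz":10.2,"rx":0,"ry":0,"rz":0}]' 25
```

```text
clock: 3.22
tcp_pos: [0.4445, -0.1661, 0.0085]
tool_rot: [-3.141, -0.072, 0.0]
wrist_force: [-0.1, -0.3, -0.3]
gripper_width: 0.0399
grip_force: 25.0
```

```bash
python3 -c "
from h import *
go([.640,.058,.24],.046);go([.640,.058,.105],.046)"
```

```text
d [ 20.55 -21.49 -23.15] cm n=7 r [-0.  0. -0.]
d [ 20.56 -21.49  -9.65] cm n=6 r [-0.  0. -0.]
```

```bash
python3 -m jog '[{"fingers":1,"dx":0,"dy":0,"dz":-6,"rx":0,"ry":0,"rz":0},{"fingers":1,"dx":0,"dy":0,"dz":-12,"rx":0,"ry":0,"rz":0},{"fingers":1,"dx":0,"dy":0,"dz":-18,"rx":0,"ry":0,"rz":0},{"fingers":1,"dx":0,"dy":0,"dz":-23,"rx":0,"ry":0,"rz":0},{"fingers":1,"dx":20.6,"dy":-21.5,"dz":-23,"rx":0,"ry":0,"rz":0},{"fingers":1,"dx":20.6,"dy":-21.5,"dz":-23,"rx":0,"ry":0,"rz":0},{"fingers":1,"dx":20.6,"dy":-21.5,"dz":-23,"rx":0,"ry":0,"rz":0},{"fingers":1,"dx":20.6,"dy":-21.5,"dz":-23,"rx":0,"ry":0,"rz":0},{"fingers":1,"dx":20.6,"dy":-21.5,"dz":-23,"rx":0,"ry":0,"rz":0},{"fingers":1,"dx":20.6,"dy":-21.5,"dz":-23,"rx":0,"ry":0,"rz":0},{"fingers":1,"dx":20.6,"dy":-21.5,"dz":-23,"rx":0,"ry":0,"rz":0},{"fingers":1,"dx":20.6,"dy":-21.5,"dz":-23,"rx":0,"ry":0,"rz":0}]'; python3 -m jog '[{"fingers":1,"dx":0,"dy":0,"dz":6,"rx":0,"ry":0,"rz":0},{"fingers":1,"dx":0,"dy":0,"dz":11,"rx":0,"ry":0,"rz":0},{"fingers":1,"dx":0,"dy":0,"dz":13.4,"rx":0,"ry":0,"rz":0},{"fingers":1,"dx":0,"dy":0,"dz":13.4,"rx":0,"ry":0,"rz":0},{"fingers":0.4,"dx":0,"dy":0,"dz":13.4,"rx":0,"ry":0,"rz":0},{"fingers":0.4,"dx":0,"dy":0,"dz":13.4,"rx":0,"ry":0,"rz":0},{"fingers":0.4,"dx":0,"dy":0,"dz":13.4,"rx":0,"ry":0,"rz":0},{"fingers":0.4,"dx":0,"dy":0,"dz":13.4,"rx":0,"ry":0,"rz":0},{"fingers":0.4,"dx":0,"dy":0,"dz":8,"rx":0,"ry":0,"rz":0},{"fingers":0.4,"dx":0,"dy":0,"dz":2,"rx":0,"ry":0,"rz":0},{"fingers":0.4,"dx":0,"dy":0,"dz":-1,"rx":0,"ry":0,"rz":0},{"fingers":0.4,"dx":0,"dy":0,"dz":-1,"rx":0,"ry":0,"rz":0}]'; python3 - <<'E'
from h import *
print(env.read_state()["tcp_pos"])
E
```

```text
clock: 4.72
tcp_pos: [0.6399, 0.056, 0.2385]
tool_rot: [3.139, 0.068, -0.001]
wrist_force: [0.1, 0.1, -1.2]
gripper_width: 0.0397
grip_force: 25.0
clock: 6.22
tcp_pos: [0.642, 0.0585, 0.2519]
tool_rot: [-3.14, -0.072, -0.01]
wrist_force: [-0.4, -0.6, -0.7]
gripper_width: 0.0522
grip_force: 0.0
[0.64201201 0.05850908 0.25189069]
```

```bash
python3 - <<'E'
from h import *
np.set_printoptions(precision=3,suppress=True)
print(env.read_state()["qpos"]); go([.427,.378,.30],-.89)
t=cam("top"); s=cam("scene")
o=np.zeros((360,790,3),np.uint8)
o[:,:360]=cv2.resize(t["color"][215:287,110:182],None,fx=5,fy=5,interpolation=cv2.INTER_CUBIC)
o[:,380:740]=cv2.resize(s["color"][215:287,405:477],None,fx=5,fy=5,interpolation=cv2.INTER_CUBIC)
cv2.imwrite("pics/cup2.png",o)
E
```

```text
[ 0.137  0.432 -0.409  1.573  0.183  1.169 -1.835]
d [-19.99 -32.9   -4.93] cm n=7 r [-0.003 -0.006  0.936]
```

View pics/cup2.png

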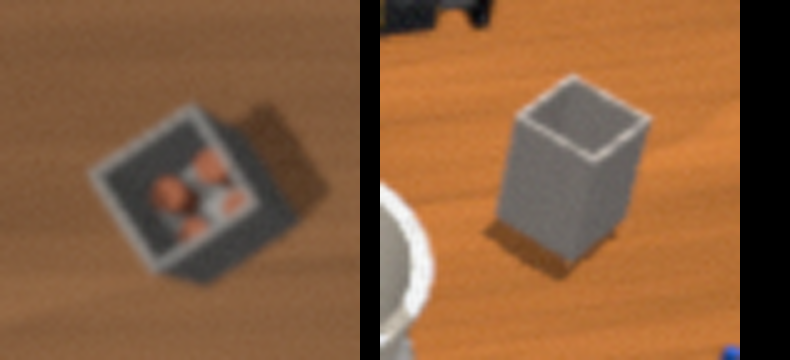

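```bash
python3 - <<'E'
from h import *
np.set_printoptions(precision=4,suppress=True)
t=cam("top"); s=cam("scene")
def rep(c,P):
    q=np.array([onz(c,p,.082)[:2] for p in P]); print(q.mean(0),np.linalg.norm(q-np.roll(q,1,0),axis=1),[np.arctan2(*(q[(i+1)%4]-q[i])[::-1])%(np.pi/2) for i in range(4)])
rep(t,[(110+x/5,215+y/5) for x,y in((88,174),(192,103),(260,205),(156,272))])
rep(s,[(405+(x-380)/5,215+y/5) for x,y in((517,122),(573,76),(651,121),(595,160))])
go([.427,.378,.30],2.25)
E
python3 -m jog '[{"fingers":0,"dx":-20,"dy":-33,"dz":-5,"rx":0,"ry":0,"rz":-0.18},{"fingers":0,"dx":-20,"dy":-33,"dz":-5,"rx":0,"ry":0,"rz":-0.36},{"fingers":0,"dx":-20,"dy":-33,"dz":-5,"rx":0,"ry":0,"rz":-0.54},{"fingers":0,"dx":-20,"dy":-33,"dz":-5,"rx":0,"ry":0,"rz":-0.72},{"fingers":0,"dx":-20,"dy":-33,"dz":-5,"rx":0,"ry":0,"rz":-0.9},{"fingers":0,"dx":-20,"dy":-33,"dz":-5,"rx":0,"ry":0,"rz":-1.08},{"fingers":0,"dx":-20,"dy":-33,"dz":-5,"rx":0,"ry":0,"rz":-1.26},{"fingers":0,"dx":-20,"dy":-33,"dz":-5,"rx":0,"ry":0,"rz":-1.44},{"fingers":0,"dx":-20,"dy":-33,"dz":-5,"rx":0,"ry":0,"rz":-1.62},{"fingers":0,"dx":-20,"dy":-33,"dz":-5,"rx":0,"ry":0,"rz":-1.8},{"fingers":0,"dx":-20,"dy":-33,"dz":-5,"rx":0,"ry":0,"rz":-1.98},{"fingers":0,"dx":-20,"dy":-33,"dz":-5,"rx":0,"ry":0,"rz":-2.15}]'; python3 -c "
from h import *
print(env.read_state()['qpos'].round(2)); go([.427,.378,.30],2.25)"
```

```text
[0.4902 0.3023] [0.058  0.0585 0.0599 0.0572] [np.float64(0.610833839552113), np.float64(0.596484151738236), np.float64(0.5775998050909026), np.float64(0.6192941174821132)]
[0.4981 0.3043] [0.0527 0.0608 0.0573 0.0544] [np.float64(0.635223806209877), np.float64(0.578620279481831), np.float64(0.5493901032052266), np.float64(0.6996841048426492)]
d [-19.77 -32.97  -5.29] cm n=7 r [-0.004  0.002 -2.204]
clock: 7.92
tcp_pos: [0.4252, 0.3779, 0.2969]
tool_rot: [-1.422, -2.8, 0.004]
wrist_force: [0.3, -0.3, -0.5]
gripper_width: 0.0873
grip_force: 0.0
[-0.05  0.4  -1.    1.66  0.35  1.27 -0.49]
d [-0.1   0.15 -0.31] cm n=1 r [-0.003 -0.    -0.048]
```

```bash
python3 -m jog '[{"fingers":0,"dx":0,"dy":0,"dz":0,"rx":0,"ry":0,"rz":0.03},{"fingers":0,"dx":0,"dy":0,"dz":0,"rx":0,"ry":0,"rz":0.03}]' >/dev/null; python3 -m jog '[{"fingers":0,"dx":0,"dy":0,"dz":0,"rx":0,"ry":-0.18,"rz":0},{"fingers":0,"dx":0,"dy":0,"dz":0,"rx":0,"ry":-0.36,"rz":0},{"fingers":0,"dx":0,"dy":0,"dz":0,"rx":0,"ry":-0.54,"rz":0},{"fingers":0,"dx":0,"dy":0,"dz":0,"rx":0,"ry":-0.72,"rz":0},{"fingers":0,"dx":0,"dy":0,"dz":0,"rx":0,"ry":-0.9,"rz":0},{"fingers":0,"dx":0,"dy":0,"dz":0,"rx":0,"ry":-1.08,"rz":0},{"fingers":0,"dx":0,"dy":0,"dz":0,"rx":0,"ry":-1.26,"rz":0},{"fingers":0,"dx":0,"dy":0,"dz":0,"rx":0,"ry":-1.4,"rz":0},{"fingers":0,"dx":0,"dy":0,"dz":0,"rx":0,"ry":-1.4,"rz":0},{"fingers":0,"dx":0,"dy":0,"dz":0,"rx":0,"ry":-1.4,"rz":0}]'; python3 -c "
from h import *
st=env.read_state();print(st['qpos'].round(2)); print(Ro.from_rotvec(st['tool_rot']).as_matrix().round(3))"
```

```text
clock: 9.43
tcp_pos: [0.4254, 0.3791, 0.2989]
tool_rot: [0.844, 1.589, -0.706]
wrist_force: [0.4, 0.3, -0.1]
gripper_width: 0.0867
grip_force: 0.0
[-1.11  0.67 -0.2   1.66  1.03  1.98 -0.98]
[[-0.096  0.828  0.553]
 [ 0.144  0.561 -0.815]
 [-0.985  0.002 -0.173]]
```

```bash
python3 -c "
from h import *
go([.4425,.3718,.052]); go([.496,.2934,.052])"
```

```text
d [24.04  0.97  5.82] cm n=4
d [22.4   1.   15.16] cm n=5
```

```bash
python3 -m jog '[{"fingers":0,"dx":6,"dy":1,"dz":1.4,"rx":0,"ry":0,"rz":0},{"fingers":0,"dx":12,"dy":1,"dz":2.8,"rx":0,"ry":0,"rz":0},{"fingers":0,"dx":18,"dy":1,"dz":4.2,"rx":0,"ry":0,"rz":0},{"fingers":0,"dx":24,"dy":1,"dz":5.8,"rx":0,"ry":0,"rz":0},{"fingers":0,"dx":24,"dy":1,"dz":5.8,"rx":0,"ry":0,"rz":0},{"fingers":0,"dx":24,"dy":1,"dz":5.8,"rx":0,"ry":0,"rz":0}]' 15; python3 - <<'E'
from h import *
st=env.read_state();print(st['qpos'].round(2)); print(Ro.from_rotvec(st['tool_rot']).as_matrix().round(3)); go([.496,.2934,.052])
t=cam("top"); s=cam("scene")
o=np.zeros((500,800,3),np.uint8)
o[:,:400]=cv2.resize(t["color"][195:295,85:165],None,fx=5,fy=5,interpolation=cv2.INTER_CUBIC)
o[:,400:]=cv2.resize(s["color"][185:285,405:485],None,fx=5,fy=5,interpolation=cv2.INTER_CUBIC)
cv2.imwrite("pics/cup3.png",o)
E
```

```text
clock: 10.18
tcp_pos: [0.444, 0.3712, 0.0546]
tool_rot: [0.847, 1.587, -0.707]
wrist_force: [0.1, 1.1, 0.9]
gripper_width: 0.0873
grip_force: 0.0
[-1.09  1.03 -0.18  1.66  1.02  1.78 -1.27]
[[-0.094  0.829  0.551]
 [ 0.145  0.559 -0.817]
 [-0.985  0.003 -0.173]]
d [-1.36 -0.03  9.26] cm n=2
```

View pics/cup3.png

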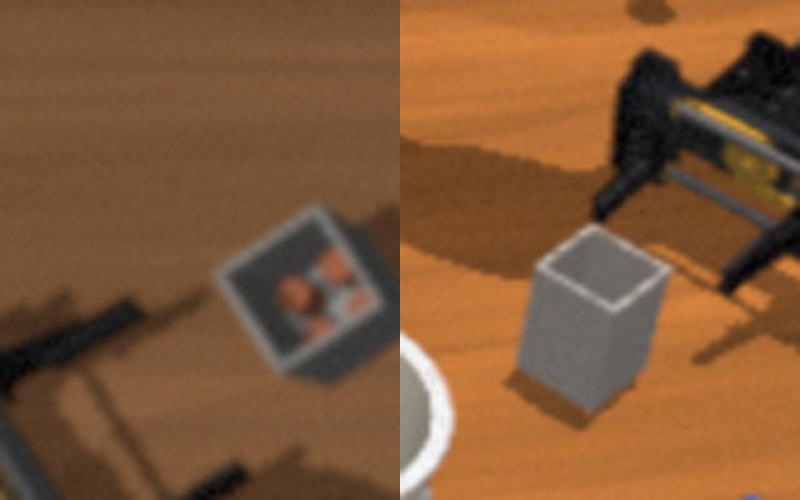

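```bash
python3 -m jog '[{"fingers":0,"dx":-0.7,"dy":0,"dz":4.6,"rx":0,"ry":0,"rz":0},{"fingers":0,"dx":-1.1,"dy":0,"dz":7,"rx":0,"ry":0,"rz":0},{"fingers":0,"dx":-1.4,"dy":0,"dz":9.3,"rx":0,"ry":0,"rz":0},{"fingers":0,"dx":-1.4,"dy":0,"dz":9.3,"rx":0,"ry":0,"rz":0},{"fingers":0,"dx":-1.4,"dy":0,"dz":9.3,"rx":0,"ry":0,"rz":0},{"fingers":1,"dx":-1.4,"dy":0,"dz":9.3,"rx":0,"ry":0,"rz":0},{"fingers":1,"dx":-1.4,"dy":0,"dz":9.3,"rx":0,"ry":0,"rz":0},{"fingers":1,"dx":-1.4,"dy":0,"dz":9.3,"rx":0,"ry":0,"rz":0},{"fingers":1,"dx":-1.4,"dy":0,"dz":9.3,"rx":0,"ry":0,"rz":0},{"fingers":1,"dx":-1.4,"dy":0,"dz":9.3,"rx":0,"ry":0,"rz":0}]' 25; python3 -c "
from h import *
go([.60,.06,.27]);go([.496,.2934,.27]); print(env.read_state()['qpos'].round(2))"
```

```text
clock: 11.52
tcp_pos: [0.4958, 0.2929, 0.0501]
tool_rot: [0.842, 1.587, -0.709]
wrist_force: [0.7, 0.6, -1.0]
gripper_width: 0.0575
grip_force: 25.0
d [-25.95  -4.43  21.02] cm n=6
d [-21.67   0.05  -3.77] cm n=4
[-1.    1.   -0.14  1.77  1.11  1.67 -1.29]
```

```bash
python3 -m jog '[{"fingers":1,"dx":-5,"dy":0,"dz":-0.9,"rx":0,"ry":0,"rz":0},{"fingers":1,"dx":-10,"dy":0,"dz":-1.8,"rx":0,"ry":0,"rz":0},{"fingers":1,"dx":-15,"dy":0,"dz":-2.6,"rx":0,"ry":0,"rz":0},{"fingers":1,"dx":-20,"dy":0,"dz":-3.5,"rx":0,"ry":0,"rz":0},{"fingers":1,"dx":-22,"dy":0,"dz":-3.8,"rx":0,"ry":0,"rz":0},{"fingers":1,"dx":-22,"dy":0,"dz":-3.8,"rx":0,"ry":0,"rz":0}]'; python3 -c "
from h import *
go([.675,.069,.262]); print(env.read_state()['qpos'].round(2))"
```

```text
clock: 12.28
tcp_pos: [0.4956, 0.2926, 0.2734]
tool_rot: [0.844, 1.588, -0.708]
wrist_force: [0.1, 0.2, -2.7]
gripper_width: 0.0583
grip_force: 25.0
d [-3.78  2.33 28.35] cm n=5
[-0.99  0.64 -0.15  1.79  1.11  1.81 -0.99]
```

```bash
python3 -m jog '[{"fingers":1,"dx":-0.8,"dy":0.4,"dz":5,"rx":0,"ry":0,"rz":0},{"fingers":1,"dx":-1.5,"dy":0.8,"dz":10,"rx":0,"ry":0,"rz":0},{"fingers":1,"dx":-2.2,"dy":1.2,"dz":15,"rx":0,"ry":0,"rz":0},{"fingers":1,"dx":-3,"dy":1.7,"dz":20,"rx":0,"ry":0,"rz":0},{"fingers":1,"dx":-3.5,"dy":2.1,"dz":25,"rx":0,"ry":0,"rz":0},{"fingers":1,"dx":-3.8,"dy":2.3,"dz":28.4,"rx":0,"ry":0,"rz":0},{"fingers":1,"dx":-3.8,"dy":2.3,"dz":28.4,"rx":0,"ry":0,"rz":0},{"fingers":1,"dx":-3.8,"dy":2.3,"dz":28.4,"rx":0,"ry":0,"rz":0}]'; python3 - <<'E'
from h import *
st=env.read_state()
print(st['qpos'].round(2)); print(Ro.from_rotvec(st['tool_rot']).as_matrix().round(3)); go([.675,.069,.262])
E
```

```text
clock: 13.28
tcp_pos: [0.6746, 0.0692, 0.2601]
tool_rot: [0.84, 1.59, -0.711]
wrist_force: [-0.4, -0.1, -3.0]
gripper_width: 0.0577
grip_force: 25.0
[-0.64  0.62  0.01  1.89  1.44  1.45 -0.93]
[[-0.099  0.827  0.553]
 [ 0.14   0.562 -0.816]
 [-0.985 -0.004 -0.172]]
d [-0.19  0.02  0.01] cm n=1
```

```bash
python3 -m jog '[{"fingers":1,"dx":0,"dy":0,"dz":0,"rx":0,"ry":0,"rz":0.18},{"fingers":1,"dx":0,"dy":0,"dz":0,"rx":0,"ry":0,"rz":0.36},{"fingers":1,"dx":0,"dy":0,"dz":0,"rx":0,"ry":0,"rz":0.54},{"fingers":1,"dx":0,"dy":0,"dz":0,"rx":0,"ry":0,"rz":0.72},{"fingers":1,"dx":0,"dy":0,"dz":0,"rx":0,"ry":0,"rz":0.9},{"fingers":1,"dx":0,"dy":0,"dz":0,"rx":0,"ry":0,"rz":1.08},{"fingers":1,"dx":0,"dy":0,"dz":0,"rx":0,"ry":0,"rz":1.26},{"fingers":1,"dx":0,"dy":0,"dz":0,"rx":0,"ry":0,"rz":1.4},{"fingers":1,"dx":0,"dy":0,"dz":0,"rx":0,"ry":0,"rz":1.5},{"fingers":1,"dx":0,"dy":0,"dz":0,"rx":0,"ry":0,"rz":1.6},{"fingers":1,"dx":0,"dy":0,"dz":0,"rx":0,"ry":0,"rz":1.7},{"fingers":1,"dx":0,"dy":0,"dz":0,"rx":0,"ry":0,"rz":1.8}]'; python3 -m jog '[{"fingers":1,"dx":0,"dy":0,"dz":0,"rx":0,"ry":0,"rz":0.06},{"fingers":1,"dx":0,"dy":0,"dz":0,"rx":0,"ry":0,"rz":0.12},{"fingers":1,"dx":0,"dy":0,"dz":0,"rx":0,"ry":0,"rz":0.18},{"fingers":1,"dx":0,"dy":0,"dz":0,"rx":0,"ry":0,"rz":0.24},{"fingers":1,"dx":0,"dy":0,"dz":0,"rx":0,"ry":0,"rz":0.3},{"fingers":1,"dx":0,"dy":0,"dz":0,"rx":0,"ry":0,"rz":0.36},{"fingers":1,"dx":0,"dy":0,"dz":0,"rx":0,"ry":0,"rz":0.45},{"fingers":1,"dx":0,"dy":0,"dz":0,"rx":0,"ry":0,"rz":0.55},{"fingers":1,"dx":0,"dy":0,"dz":0,"rx":0,"ry":0,"rz":0.65},{"fingers":1,"dx":0,"dy":0,"dz":0,"rx":0,"ry":0,"rz":0.75},{"fingers":1,"dx":0,"dy":0,"dz":0,"rx":0,"ry":0,"rz":0.85},{"fingers":1,"dx":0,"dy":0,"dz":0,"rx":0,"ry":0,"rz":0.85}]'; python3 - <<'E'
from h import *
st=env.read_state()
print(st['qpos'].round(2)); print(Ro.from_rotvec(st['tool_rot']).as_matrix().round(3))
t=cam("top"); s=cam("scene")
o=np.zeros((480,800,3),np.uint8)
o[:,:400]=cv2.resize(t["color"][130:250,190:290],None,fx=4,fy=4,interpolation=cv2.INTER_CUBIC)
o[:,400:]=cv2.resize(s["color"][205:325,330:430],None,fx=4,fy=4,interpolation=cv2.INTER_CUBIC)
cv2.imwrite("pics/pour.png",o)
E
```

```text
clock: 14.78
tcp_pos: [0.6747, 0.0657, 0.24]
tool_rot: [1.745, 0.399, 0.518]
wrist_force: [0.2, -1.5, -5.3]
gripper_width: 0.058
grip_force: 25.0
clock: 16.27
tcp_pos: [0.7157, 0.0883, 0.2398]
tool_rot: [1.935, -0.351, 0.965]
wrist_force: [-0.5, 0.8, -2.7]
gripper_width: 0.0579
grip_force: 25.0
[-1.33  1.15  1.29  1.77  0.35  0.7  -2.66]
[[ 0.652 -0.583  0.485]
 [ 0.135 -0.54  -0.831]
 [ 0.746  0.607 -0.274]]
```

View pics/pour.png

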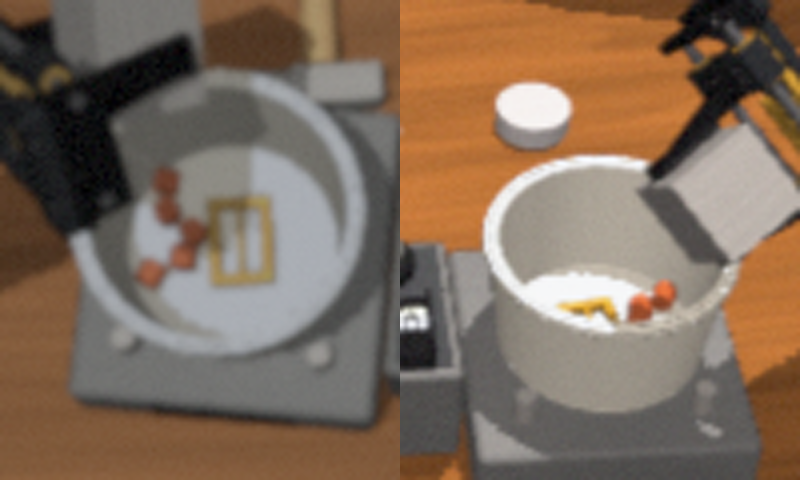

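```bash
python3 -m jog '[{"fingers":1,"dx":0,"dy":0,"dz":0,"rx":0,"ry":0,"rz":-0.1},{"fingers":1,"dx":0,"dy":0,"dz":0,"rx":0,"ry":0,"rz":-0.28},{"fingers":1,"dx":0,"dy":0,"dz":0,"rx":0,"ry":0,"rz":-0.46},{"fingers":1,"dx":0,"dy":0,"dz":0,"rx":0,"ry":0,"rz":-0.64},{"fingers":1,"dx":0,"dy":0,"dz":0,"rx":0,"ry":0,"rz":-0.82},{"fingers":1,"dx":0,"dy":0,"dz":0,"rx":0,"ry":0,"rz":-1},{"fingers":1,"dx":0,"dy":0,"dz":0,"rx":0,"ry":0,"rz":-1.18},{"fingers":1,"dx":0,"dy":0,"dz":0,"rx":0,"ry":0,"rz":-1.36},{"fingers":1,"dx":0,"dy":0,"dz":0,"rx":0,"ry":0,"rz":-1.54},{"fingers":1,"dx":0,"dy":0,"dz":0,"rx":0,"ry":0,"rz":-1.72},{"fingers":1,"dx":0,"dy":0,"dz":0,"rx":0,"ry":0,"rz":-1.9},{"fingers":1,"dx":0,"dy":0,"dz":0,"rx":0,"ry":0,"rz":-2.08}]'; python3 - <<'E'
from h import *
st=env.read_state()
print(st['qpos'].round(2)); R=Ro.from_rotvec(st['tool_rot']);print(R.as_matrix().round(3))
T=Ro.from_rotvec([0.842,1.587,-0.709]); print("turn to put-down",(R.inv()*T).as_rotvec().round(3)); go([.60,.15,.29]); go([.4958,.2926,.28])
E
```

```text
clock: 17.88
tcp_pos: [0.7141, 0.0868, 0.2397]
tool_rot: [1.217, 1.424, -0.468]
wrist_force: [-0.7, 0.0, -2.4]
gripper_width: 0.0579
grip_force: 25.0
[-1.16  0.85  0.85  1.77  0.9   0.95 -1.  ]
[[ 0.185  0.856  0.483]
 [ 0.402  0.383 -0.832]
 [-0.897  0.348 -0.273]]
turn to put-down [-0.086 -0.092 -0.385]
d [ -4.09  -5.59 -12.15] cm n=3
d [  0.61  -9.39 -28.77] cm n=5
```

```bash
python3 -m jog '[{"fingers":1,"dx":-2,"dy":-1,"dz":-2,"rx":-0.02,"ry":-0.02,"rz":-0.1},{"fingers":1,"dx":-2,"dy":-3,"dz":-7,"rx":-0.05,"ry":-0.05,"rz":-0.25},{"fingers":1,"dx":-1,"dy":-5,"dz":-13,"rx":-0.086,"ry":-0.092,"rz":-0.385},{"fingers":1,"dx":0,"dy":-7,"dz":-18,"rx":-0.086,"ry":-0.092,"rz":-0.385},{"fingers":1,"dx":0.6,"dy":-9,"dz":-24,"rx":-0.086,"ry":-0.092,"rz":-0.385},{"fingers":1,"dx":0.6,"dy":-9.4,"dz":-28.8,"rx":-0.086,"ry":-0.092,"rz":-0.385},{"fingers":1,"dx":0.6,"dy":-9.4,"dz":-28.8,"rx":-0.086,"ry":-0.092,"rz":-0.385},{"fingers":1,"dx":0.6,"dy":-9.4,"dz":-28.8,"rx":-0.086,"ry":-0.092,"rz":-0.385},{"fingers":1,"dx":0.6,"dy":-9.4,"dz":-28.8,"rx":-0.086,"ry":-0.092,"rz":-0.385}]'; python3 - <<'E'
from h import *
st=env.read_state()
print(st['qpos'].round(2)); R=Ro.from_rotvec(st['tool_rot']);print(R.as_matrix().round(3))
T=Ro.from_rotvec([0.842,1.587,-0.709]); print("turn to put-down",(R.inv()*T).as_rotvec().round(3)); go([.4958,.2926,.052])
t=cam("top"); s=cam("scene")
o=np.zeros((480,800,3),np.uint8)
o[:,:400]=cv2.resize(t["color"][195:295,85:185],(400,480),interpolation=cv2.INTER_CUBIC)
o[:,400:]=cv2.resize(t["color"][130:250,190:290],None,fx=4,fy=4,interpolation=cv2.INTER_CUBIC)
cv2.imwrite("pics/after.png",o)
for n,c in(("t",t),("s",s)):
    h=cv2.cvtColor(c["color"],cv2.COLOR_BGR2HSV).astype(int); m=(h[...,0]<11)&(h[...,1]>130)&(h[...,2]>120)
    print(n,[(np.round(cv2.boundingRect(k),1).tolist()) for k in blobs(m,8)])
E
```

```text
clock: 19.0
tcp_pos: [0.4972, 0.2907, 0.2806]
tool_rot: [0.85, 1.579, -0.707]
wrist_force: [0.2, -0.9, -2.0]
gripper_width: 0.058
grip_force: 25.0
[-1.6   0.76  0.75  1.83  0.81  1.39 -0.73]
[[-0.087  0.831  0.549]
 [ 0.144  0.556 -0.819]
 [-0.986  0.008 -0.168]]
turn to put-down [-0.004  0.003 -0.009]
d [22.57 -0.19  3.6 ] cm n=4
t [[225, 196, 5, 5], [234, 186, 7, 10], [230, 174, 5, 11]]
s [[387, 275, 12, 10]]
```

View pics/after.png

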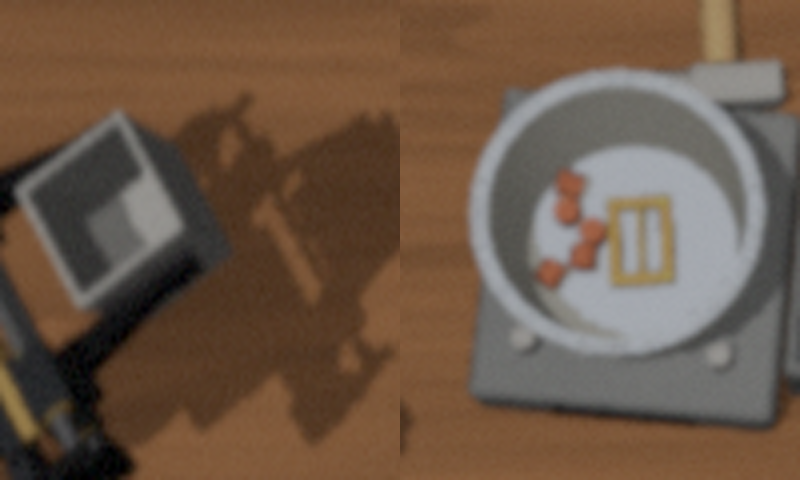

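```bash
python3 -m jog '[{"fingers":1,"dx":6,"dy":0,"dz":0.9,"rx":0,"ry":0,"rz":-0.009},{"fingers":1,"dx":12,"dy":0,"dz":1.8,"rx":0,"ry":0,"rz":-0.009},{"fingers":1,"dx":18,"dy":0,"dz":2.8,"rx":0,"ry":0,"rz":-0.009},{"fingers":1,"dx":21,"dy":0,"dz":3.4,"rx":0,"ry":0,"rz":-0.009},{"fingers":1,"dx":22.3,"dy":0,"dz":3.6,"rx":0,"ry":0,"rz":-0.009},{"fingers":1,"dx":22.7,"dy":0,"dz":3.6,"rx":0,"ry":0,"rz":-0.009},{"fingers":1,"dx":22.7,"dy":0,"dz":3.6,"rx":0,"ry":0,"rz":-0.009}]'
```

```text
clock: 19.98
tcp_pos: [0.4976, 0.2966, 0.0519]
tool_rot: [0.844, 1.585, -0.709]
wrist_force: [0.2, 0.8, -1.1]
gripper_width: 0.0575
grip_force: 25.0
```

```bash
python3 -m jog '[{"fingers":1,"dx":0.15,"dy":0,"dz":0,"rx":0,"ry":0,"rz":0},{"fingers":1,"dx":0.15,"dy":0,"dz":0,"rx":0,"ry":0,"rz":0},{"fingers":0,"dx":0.15,"dy":0,"dz":0,"rx":0,"ry":0,"rz":0},{"fingers":0,"dx":0.15,"dy":0,"dz":0,"rx":0,"ry":0,"rz":0},{"fingers":0,"dx":0.15,"dy":0,"dz":0,"rx":0,"ry":0,"rz":0},{"fingers":0,"dx":0.15,"dy":0,"dz":0,"rx":0,"ry":0,"rz":0},{"fingers":0,"dx":0,"dy":0,"dz":-4,"rx":0,"ry":0,"rz":0},{"fingers":0,"dx":0,"dy":0,"dz":-8,"rx":0,"ry":0,"rz":0},{"fingers":0,"dx":-2,"dy":0,"dz":-12,"rx":0,"ry":0,"rz":0},{"fingers":0,"dx":-8,"dy":0,"dz":-13,"rx":0,"ry":0,"rz":0},{"fingers":0,"dx":-14,"dy":0,"dz":-14,"rx":0,"ry":0,"rz":0},{"fingers":0,"dx":-20,"dy":0,"dz":-15,"rx":0,"ry":0,"rz":0}]'; python3 -c "
from h import *
st=env.read_state();print(st['qpos'].round(2));go([.43,.38,.28],2.17)"
```

```text
clock: 21.48
tcp_pos: [0.4332, 0.3905, 0.2752]
tool_rot: [0.842, 1.585, -0.711]
wrist_force: [0.2, 0.7, -0.4]
gripper_width: 0.0869
grip_force: 0.0
[-1.67  0.81  0.67  1.67  0.72  1.57 -0.71]
d [-0.59 -0.85  0.6 ] cm n=1 r [-0.004  1.401 -0.004]
```

```bash
python3 -m jog '[{"fingers":0,"dx":-1,"dy":0,"dz":0,"rx":0,"ry":0.18,"rz":0},{"fingers":0,"dx":-2,"dy":0,"dz":0,"rx":0,"ry":0.36,"rz":0},{"fingers":0,"dx":-3,"dy":0,"dz":0,"rx":0,"ry":0.54,"rz":0},{"fingers":0,"dx":-4,"dy":0,"dz":0,"rx":0,"ry":0.72,"rz":0},{"fingers":0,"dx":-5,"dy":0,"dz":0,"rx":0,"ry":0.9,"rz":0},{"fingers":0,"dx":-5,"dy":0,"dz":0,"rx":0,"ry":1.08,"rz":0},{"fingers":0,"dx":-5,"dy":0,"dz":0,"rx":0,"ry":1.26,"rz":0},{"fingers":0,"dx":-5,"dy":0,"dz":0,"rx":0,"ry":1.4,"rz":0},{"fingers":0,"dx":-5,"dy":0,"dz":0,"rx":0,"ry":1.4,"rz":0},{"fingers":0,"dx":-5,"dy":0,"dz":0,"rx":0,"ry":1.4,"rz":0}]'; python3 -c "
from h import *
st=env.read_state();print(st['qpos'].round(2));go([.56,0.,.30],1.5);go([.468,-.35,.20],.93)"
```

```text
clock: 22.72
tcp_pos: [0.4371, 0.3845, 0.322]
tool_rot: [1.471, 2.774, -0.004]
wrist_force: [-1.4, -0.5, -0.4]
gripper_width: 0.0872
grip_force: 0.0
[-1.19  0.26  0.5   1.66 -0.13  1.25 -0.07]
d [-38.72 -11.39   2.3 ] cm n=7 r [-0.001  0.003  0.666]
d [-62.51 -38.63  12.39] cm n=12 r [0.    0.003 1.236]
```

```bash
python3 -m jog '[{"fingers":0,"dx":-38.7,"dy":-11.4,"dz":1.5,"rx":0,"ry":0,"rz":0.11},{"fingers":0,"dx":-38.7,"dy":-11.4,"dz":1.5,"rx":0,"ry":0,"rz":0.22},{"fingers":0,"dx":-38.7,"dy":-11.4,"dz":1.5,"rx":0,"ry":0,"rz":0.33},{"fingers":0,"dx":-38.7,"dy":-11.4,"dz":1.5,"rx":0,"ry":0,"rz":0.44},{"fingers":0,"dx":-38.7,"dy":-11.4,"dz":1.5,"rx":0,"ry":0,"rz":0.55},{"fingers":0,"dx":-38.7,"dy":-11.4,"dz":1.5,"rx":0,"ry":0,"rz":0.66},{"fingers":0,"dx":-62.5,"dy":-38.6,"dz":5,"rx":0,"ry":0,"rz":0.75},{"fingers":0,"dx":-62.5,"dy":-38.6,"dz":8,"rx":0,"ry":0,"rz":0.85},{"fingers":0,"dx":-62.5,"dy":-38.6,"dz":10,"rx":0,"ry":0,"rz":0.95},{"fingers":0,"dx":-62.5,"dy":-38.6,"dz":12,"rx":0,"ry":0,"rz":1.05},{"fingers":0,"dx":-62.5,"dy":-38.6,"dz":12,"rx":0,"ry":0,"rz":1.15},{"fingers":0,"dx":-62.5,"dy":-38.6,"dz":12,"rx":0,"ry":0,"rz":1.236}]'; python3 - <<'E'
from h import *
st=env.read_state();print(st['qpos'].round(2));go([.468,-.35,.10],.93)
t=cam("top");s=cam("scene")
hsv=cv2.cvtColor(t["color"],cv2.COLOR_BGR2HSV).astype(int)
for k in blobs((hsv[...,1]<45)&(hsv[...,2]>110),600):
    e=cv2.fitEllipse(cv2.convexHull(k)); print(np.round(e,1) if 0 else (np.round(e[0],1),np.round(e[1],1)),onz(t,e[0],.018).round(4))
# black knob near lid in each view
for c,(x,y,w,h) in((t,(395,240,40,40)),(s,(205,250,45,40))):
    g=c["color"][y:y+h,x:x+w].max(2); k=blobs(g<80,6); print([cv2.boundingRect(q) for q in k],(x,y))
E
```

```text
clock: 24.22
tcp_pos: [0.4748, -0.3245, 0.2108]
tool_rot: [-2.807, -1.411, 0.003]
wrist_force: [0.8, -0.7, 0.6]
gripper_width: 0.0868
grip_force: 0.0
[-0.17  0.45  0.95  1.84 -0.41  1.07  0.29]
d [-2.43  0.99 11.08] cm n=2 r [-0.001  0.001  0.002]
(array([559.8, 422.5]), array([35.4, 38. ])) [ 0.0685 -0.6918  0.018 ]
(array([414.5, 349.5]), array([53.4, 55.5])) [ 0.2488 -0.3448  0.018 ]
(array([499.2, 325.3]), array([52.2, 55.3])) [ 0.3039 -0.5598  0.018 ]
(array([249.7, 191.9]), array([ 90.3, 112.4])) [0.652 0.061 0.018]
(array([ 93.3, 136.8]), array([110.2, 190.9])) [0.8023 0.4645 0.018 ]
(array([126. ,  78.4]), array([38.8, 64.7])) [0.9623 0.3869 0.018 ]
[(21, 24, 19, 16), (0, 0, 39, 33)] (395, 240)
[(18, 14, 8, 11)] (205, 250)
```

```bash
python3 -m jog '[{"fingers":0,"dx":-2.4,"dy":1.0,"dz":4,"rx":0,"ry":0,"rz":-0.18},{"fingers":0,"dx":-2.4,"dy":1.0,"dz":9,"rx":0,"ry":0,"rz":-0.36},{"fingers":0,"dx":-2.4,"dy":1.0,"dz":12,"rx":0,"ry":0,"rz":-0.54},{"fingers":0,"dx":-2.4,"dy":1.0,"dz":12,"rx":0,"ry":0,"rz":-0.72},{"fingers":0,"dx":-2.4,"dy":1.0,"dz":12,"rx":0,"ry":0,"rz":-0.9},{"fingers":0,"dx":-2.4,"dy":1.0,"dz":12,"rx":0,"ry":0,"rz":-1.08},{"fingers":0,"dx":-2.4,"dy":1.0,"dz":12,"rx":0,"ry":0,"rz":-1.26},{"fingers":0,"dx":-2.4,"dy":1.0,"dz":12,"rx":0,"ry":0,"rz":-1.44},{"fingers":0,"dx":-2.4,"dy":1.0,"dz":12,"rx":0,"ry":0,"rz":-1.57},{"fingers":0,"dx":-2.4,"dy":1.0,"dz":12,"rx":0,"ry":0,"rz":-1.57}]' 8; python3 - <<'E'
from h import *
st=env.read_state();print(st['qpos'].round(2));go([.469,-.351,.031],.93+1.57)
E
```

```text
clock: 25.58
tcp_pos: [0.4686, -0.3486, 0.0917]
tool_rot: [-0.988, -2.982, -0.0]
wrist_force: [-0.4, 0.8, -0.0]
gripper_width: 0.0872
grip_force: 0.0
[ 0.26  0.5   0.41  1.9  -0.27  0.79  1.75]
d [-0.18 -0.17  6.07] cm n=1 r [-0.    -0.001  0.002]
```

```bash
python3 -m jog '[{"fingers":0,"dx":-0.2,"dy":-0.2,"dz":4,"rx":0,"ry":0,"rz":0},{"fingers":0,"dx":-0.2,"dy":-0.2,"dz":6,"rx":0,"ry":0,"rz":0},{"fingers":0,"dx":-0.2,"dy":-0.2,"dz":6,"rx":0,"ry":0,"rz":0},{"fingers":1,"dx":-0.2,"dy":-0.2,"dz":6,"rx":0,"ry":0,"rz":0},{"fingers":1,"dx":-0.2,"dy":-0.2,"dz":6,"rx":0,"ry":0,"rz":0},{"fingers":1,"dx":-0.2,"dy":-0.2,"dz":6,"rx":0,"ry":0,"rz":0},{"fingers":1,"dx":-0.2,"dy":-0.2,"dz":6,"rx":0,"ry":0,"rz":0},{"fingers":1,"dx":-0.2,"dy":-0.2,"dz":6,"rx":0,"ry":0,"rz":0},{"fingers":1,"dx":-0.2,"dy":-0.2,"dz":6,"rx":0,"ry":0,"rz":0},{"fingers":1,"dx":-0.2,"dy":-0.2,"dz":6,"rx":0,"ry":0,"rz":0}]' 10; python3 -m jog '[{"fingers":0.4,"dx":0,"dy":0,"dz":0,"rx":0,"ry":0,"rz":0},{"fingers":0.4,"dx":0,"dy":0,"dz":0,"rx":0,"ry":0,"rz":0},{"fingers":0.4,"dx":0,"dy":0,"dz":0,"rx":0,"ry":0,"rz":0},{"fingers":0.4,"dx":0,"dy":0,"dz":-4,"rx":0,"ry":0,"rz":0}]' 10;
```

```text
clock: 26.82
tcp_pos: [0.4679, -0.3531, 0.0323]
tool_rot: [0.992, 2.98, 0.0]
wrist_force: [1.1, 0.5, 1.0]
gripper_width: 0.0257
grip_force: 10.0
clock: 27.32
tcp_pos: [0.4656, -0.3521, 0.0701]
tool_rot: [-0.991, -2.975, -0.001]
wrist_force: [1.0, -0.7, 0.7]
gripper_width: 0.0507
grip_force: 0.0
```

```bash
python3 -m jog '[{"fingers":0.2,"dx":0,"dy":0,"dz":0,"rx":0,"ry":0,"rz":0.18},{"fingers":0.2,"dx":0,"dy":0,"dz":0,"rx":0,"ry":0,"rz":0.36},{"fingers":0.2,"dx":0,"dy":0,"dz":0,"rx":0,"ry":0,"rz":0.54},{"fingers":0.2,"dx":0,"dy":0,"dz":0,"rx":0,"ry":0,"rz":0.72},{"fingers":0.2,"dx":0,"dy":0,"dz":0,"rx":0,"ry":0,"rz":0.9},{"fingers":0.2,"dx":0,"dy":0,"dz":0,"rx":0,"ry":0,"rz":1.08},{"fingers":0.2,"dx":0,"dy":0,"dz":0,"rx":0,"ry":0,"rz":1.26},{"fingers":0.2,"dx":0,"dy":0,"dz":0,"rx":0,"ry":0,"rz":1.44},{"fingers":0.2,"dx":0,"dy":0,"dz":0,"rx":0,"ry":0,"rz":1.57},{"fingers":0.2,"dx":0,"dy":0,"dz":0,"rx":0,"ry":0,"rz":1.57}]' >/dev/null; python3 -m jog '[{"fingers":0.2,"dx":0,"dy":0,"dz":3,"rx":0,"ry":0,"rz":0},{"fingers":0.2,"dx":0,"dy":0,"dz":4,"rx":0,"ry":0,"rz":0},{"fingers":0.2,"dx":0,"dy":0,"dz":4,"rx":0,"ry":0,"rz":0},{"fingers":1,"dx":0,"dy":0,"dz":4,"rx":0,"ry":0,"rz":0},{"fingers":1,"dx":0,"dy":0,"dz":4,"rx":0,"ry":0,"rz":0},{"fingers":1,"dx":0,"dy":0,"dz":4,"rx":0,"ry":0,"rz":0},{"fingers":1,"dx":0,"dy":0,"dz":4,"rx":0,"ry":0,"rz":0},{"fingers":1,"dx":0,"dy":0,"dz":4,"rx":0,"ry":0,"rz":0},{"fingers":1,"dx":0,"dy":0,"dz":4,"rx":0,"ry":0,"rz":0}]' 45;  python3 - <<'E'
from h import *
st=env.read_state();print(st['qpos'].round(2));go([.59,-.15,.27]);go([.640,.058,.235])
E
```

```text
clock: 29.7
tcp_pos: [0.4677, -0.3537, 0.0323]
tool_rot: [2.808, 1.406, 0.0]
wrist_force: [0.0, -1.4, 0.1]
gripper_width: 0.025
grip_force: 45.0
[ 0.03  0.69  0.76  1.94 -0.68  0.78  0.54]
d [ 23.62  -2.38 -23.78] cm n=6
d [ 43.28 -10.83 -20.29] cm n=8
```

```bash
python3 -m jog '[{"fingers":1,"dx":0,"dy":0,"dz":-4,"rx":0,"ry":0,"rz":0},{"fingers":1,"dx":0,"dy":0,"dz":-9,"rx":0,"ry":0,"rz":0},{"fingers":1,"dx":0,"dy":0,"dz":-14,"rx":0,"ry":0,"rz":0},{"fingers":1,"dx":0,"dy":0,"dz":-19,"rx":0,"ry":0,"rz":0},{"fingers":1,"dx":4,"dy":-1,"dz":-22,"rx":0,"ry":0,"rz":0},{"fingers":1,"dx":9,"dy":-2,"dz":-22,"rx":0,"ry":0,"rz":0},{"fingers":1,"dx":15,"dy":-4,"dz":-22,"rx":0,"ry":0,"rz":0},{"fingers":1,"dx":21,"dy":-5,"dz":-22,"rx":0,"ry":0,"rz":0},{"fingers":1,"dx":27,"dy":-7,"dz":-22,"rx":0,"ry":0,"rz":0},{"fingers":1,"dx":33,"dy":-8,"dz":-22,"rx":0,"ry":0,"rz":0},{"fingers":1,"dx":38,"dy":-9.5,"dz":-21,"rx":0,"ry":0,"rz":0},{"fingers":1,"dx":43.3,"dy":-10.8,"dz":-20.3,"rx":0,"ry":0,"rz":0}]';  python3 - <<'E'
from h import *
st=env.read_state();print(st['qpos'].round(2));go([.640,.058,.19],.93)
E
```

```text
clock: 31.2
tcp_pos: [0.64, 0.0598, 0.234]
tool_rot: [2.809, 1.407, -0.002]
wrist_force: [0.4, -0.2, -2.7]
gripper_width: 0.0251
grip_force: 45.0
[-0.79  0.56  0.95  1.65 -0.48  1.19 -0.37]
d [-0.14  0.12  4.4 ] cm n=1 r [-0.001  0.001 -0.001]
```

```bash
python3 -m jog '[{"fingers":1,"dx":-0.1,"dy":0.1,"dz":2,"rx":0,"ry":0,"rz":0},{"fingers":1,"dx":-0.1,"dy":0.1,"dz":3.8,"rx":0,"ry":0,"rz":0},{"fingers":1,"dx":-0.1,"dy":0.1,"dz":3.8,"rx":0,"ry":0,"rz":0},{"fingers":1,"dx":-0.1,"dy":0.1,"dz":3.8,"rx":0,"ry":0,"rz":0}]';  python3 - <<'E'
from h import *
t=cam("top");s=cam("scene")
a=cv2.resize(t["color"][125:225,190:290],None,fx=4,fy=4,interpolation=cv2.INTER_CUBIC)
b=cv2.resize(s["color"][215:315,330:430],None,fx=4,fy=4,interpolation=cv2.INTER_CUBIC)
cv2.imwrite("pics/lid1.png",np.hstack([a,b]))
tc=env.read_state()["tcp_pos"]; print(tc)
for c,n,x,y in((t,"t",190,125),(s,"s",330,215)):
    for z,r,nm in((tc[2]-.0135,.087,"disc top"),(tc[2]-.0195,.087,"disc bot")):
        print(n,nm,[((proj(c,[tc[0]+r*np.cos(w),tc[1]+r*np.sin(w),z])-[x,y])*4).round(0).tolist() for w in np.arange(0,6.28,np.pi/4)])
    print(n,"rim pred",[((proj(c,[.640+.084*np.cos(w),.058+.084*np.sin(w),.15])-[x,y])*4).round(0).tolist() for w in np.arange(0,6.28,np.pi/4)])
E
```

```text
clock: 31.7
tcp_pos: [0.6406, 0.055, 0.1977]
tool_rot: [2.81, 1.403, 0.001]
wrist_force: [1.6, 0.3, -0.9]
gripper_width: 0.0251
grip_force: 45.0
[0.64090118 0.05560136 0.19808357]
t disc top [[217.0, 64.0], [107.0, 109.0], [60.0, 215.0], [105.0, 323.0], [216.0, 367.0], [327.0, 320.0], [373.0, 212.0], [327.0, 107.0]]
t disc bot [[219.0, 68.0], [109.0, 112.0], [62.0, 218.0], [107.0, 325.0], [217.0, 369.0], [328.0, 322.0], [373.0, 215.0], [327.0, 110.0]]
t rim pred [[220.0, 91.0], [117.0, 133.0], [73.0, 233.0], [115.0, 334.0], [219.0, 375.0], [323.0, 331.0], [366.0, 230.0], [323.0, 131.0]]
s disc top [[243.0, 251.0], [327.0, 211.0], [335.0, 142.0], [270.0, 86.0], [172.0, 71.0], [92.0, 105.0], [75.0, 171.0], [136.0, 233.0]]
s disc bot [[242.0, 257.0], [325.0, 218.0], [334.0, 149.0], [269.0, 93.0], [171.0, 78.0], [92.0, 112.0], [74.0, 178.0], [135.0, 240.0]]
s rim pred [[239.0, 285.0], [318.0, 247.0], [327.0, 180.0], [265.0, 125.0], [172.0, 111.0], [96.0, 144.0], [80.0, 208.0], [138.0, 268.0]]
```

View pics/lid1.png

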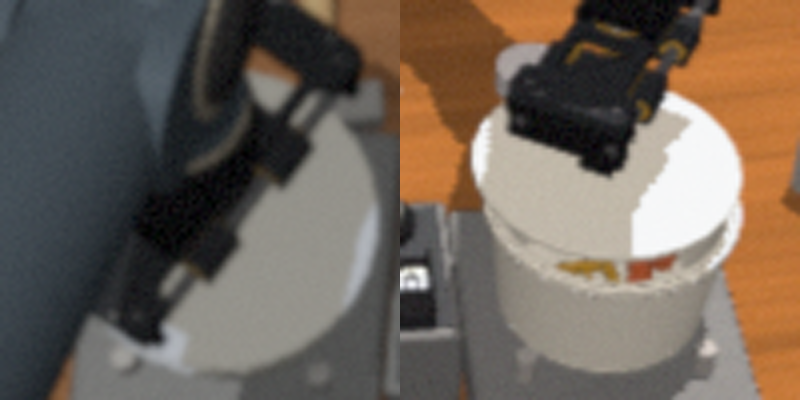

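```bash
python3 - <<'E'
from h import *
go([.642,.0615,.19]);go([.642,.0615,.169])
E
```

```text
d [ 0.54 -0.27  0.81] cm n=1
d [ 0.53 -0.27  2.91] cm n=1
```

```bash
python3 -m jog '[{"fingers":1,"dx":0.5,"dy":-0.3,"dz":0,"rx":0,"ry":0,"rz":0},{"fingers":1,"dx":0.5,"dy":-0.3,"dz":0.8,"rx":0,"ry":0,"rz":0},{"fingers":1,"dx":0.5,"dy":-0.3,"dz":1.2,"rx":0,"ry":0,"rz":0},{"fingers":1,"dx":0.5,"dy":-0.3,"dz":1.6,"rx":0,"ry":0,"rz":0},{"fingers":1,"dx":0.5,"dy":-0.3,"dz":1.8,"rx":0,"ry":0,"rz":0},{"fingers":1,"dx":0.5,"dy":-0.3,"dz":1.8,"rx":0,"ry":0,"rz":0}]'; python3 -m jog '[{"fingers":1,"dx":0,"dy":0,"dz":0.2,"rx":0,"ry":0,"rz":0},{"fingers":1,"dx":0,"dy":0,"dz":0.3,"rx":0,"ry":0,"rz":0},{"fingers":1,"dx":0,"dy":0,"dz":0.3,"rx":0,"ry":0,"rz":0}]'
```

```text
clock: 32.55
tcp_pos: [0.6411, 0.0623, 0.1789]
tool_rot: [2.808, 1.406, -0.0]
wrist_force: [0.1, -0.1, -1.1]
gripper_width: 0.0252
grip_force: 45.0
clock: 32.92
tcp_pos: [0.6411, 0.0624, 0.176]
tool_rot: [2.808, 1.407, -0.0]
wrist_force: [0.2, -0.1, -2.4]
gripper_width: 0.0253
grip_force: 45.0
```

```bash
python3 -m jog '[{"fingers":1,"dx":0,"dy":0,"dz":0.3,"rx":0,"ry":0,"rz":0},{"fingers":1,"dx":0,"dy":0,"dz":0.5,"rx":0,"ry":0,"rz":0},{"fingers":1,"dx":0,"dy":0,"dz":0.65,"rx":0,"ry":0,"rz":0},{"fingers":1,"dx":0,"dy":0,"dz":0.65,"rx":0,"ry":0,"rz":0}]'
```

```text
clock: 33.42
tcp_pos: [0.641, 0.0624, 0.171]
tool_rot: [-2.809, -1.407, -0.001]
wrist_force: [-4.1, 0.7, 7.3]
gripper_width: 0.0252
grip_force: 45.0
```

Seated: the height is right and there is about 9 N of contact. Next I release and rise.

```bash
python3 -m jog '[{"fingers":1,"dx":0,"dy":0,"dz":-0.1,"rx":0,"ry":0,"rz":0},{"fingers":0.3,"dx":0,"dy":0,"dz":-0.1,"rx":0,"ry":0,"rz":0},{"fingers":0.3,"dx":0,"dy":0,"dz":-0.1,"rx":0,"ry":0,"rz":0},{"fingers":0.3,"dx":0,"dy":0,"dz":-0.1,"rx":0,"ry":0,"rz":0},{"fingers":0.3,"dx":0,"dy":0,"dz":-0.1,"rx":0,"ry":0,"rz":0},{"fingers":0.3,"dx":0,"dy":0,"dz":-5,"rx":0,"ry":0,"rz":0},{"fingers":0.3,"dx":0,"dy":0,"dz":-10,"rx":0,"ry":0,"rz":0},{"fingers":1,"dx":-6,"dy":3,"dz":-12,"rx":0,"ry":0,"rz":0},{"fingers":1,"dx":-12,"dy":6,"dz":-12,"rx":0,"ry":0,"rz":0},{"fingers":1,"dx":-18,"dy":9,"dz":-12,"rx":0,"ry":0,"rz":0},{"fingers":1,"dx":-24,"dy":12,"dz":-12,"rx":0,"ry":0,"rz":0},{"fingers":1,"dx":-24,"dy":12,"dz":-12,"rx":0,"ry":0,"rz":0}]'; python3 - <<'E'
from h import *
t=cam("top");s=cam("scene")
a=cv2.resize(t["color"][135:235,200:335],None,fx=3,fy=3,interpolation=cv2.INTER_CUBIC)
b=cv2.resize(s["color"][230:330,300:425],None,fx=3,fy=3,interpolation=cv2.INTER_CUBIC)
x=cv2.resize(t["color"][168:208,290:330],(280,280),interpolation=cv2.INTER_CUBIC)
y=cv2.resize(s["color"][265:305,310:350],(280,280),interpolation=cv2.INTER_CUBIC)
z=cv2.resize(t["color"][215:295,100:180],(220,280)) 
o=np.zeros((580,785,3),np.uint8); o[:300,:405]=a;o[:300,407:782]=b;o[300:,:280]=x;o[300:,282:562]=y;o[300:,564:784]=z
cv2.imwrite("pics/lid2.png",o)
E
```

```text
clock: 34.92
tcp_pos: [0.5912, -0.2072, 0.2905]
tool_rot: [2.812, 1.395, -0.0]
wrist_force: [0.2, 0.5, 0.2]
gripper_width: 0.0186
grip_force: 0.0
```

View pics/lid2.png

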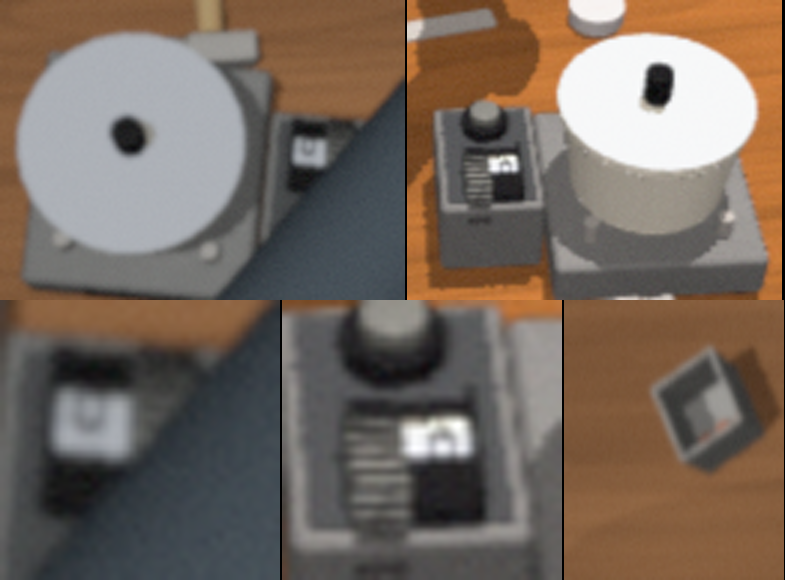

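```bash
python3 - <<'E'
from h import *
t=cam("top")
h=cv2.cvtColor(t["color"],cv2.COLOR_BGR2HSV).astype(int)
x0,y0=138,244
for r in range(y0,y0+26): print(r,' '.join("%3d/%3d/%3d"%tuple(h[r,c]) for c in range(x0+8,x0+26)))
E
```

```text
244  30/ 11/ 91  15/ 11/ 97   8/ 10/102  23/ 10/104  10/  7/109  23/  8/124  18/  9/144  30/  7/153  20/ 10/158  25/ 10/156  17/ 11/159  21/ 11/158  20/ 10/158  20/ 10/156  15/ 10/153  24/  9/136  15/ 10/105  20/ 10/ 77
245  23/ 10/ 99  25/ 14/106  23/ 10/106  15/ 10/106  18/ 12/110  15/ 13/120  20/ 11/139  20/ 10/153  20/ 10/156  20/ 10/157  18/  8/157  15/ 10/157  20/ 10/156  18/  8/157  18/  8/155  23/  7/144  20/ 13/121  23/ 11/ 89
246  30/  7/103  12/ 12/107  23/ 10/104  20/  7/103  15/ 10/106  23/  9/114  20/ 12/129  18/  9/145  18/  8/152  20/ 10/156  20/ 10/158  24/  8/156  24/  8/155  24/  8/156  20/ 10/157  17/ 12/152  20/ 11/136  15/ 14/106
247  30/  5/103  15/ 10/105  15/ 10/106  24/ 12/105  20/  7/104  12/ 12/107  24/ 11/117  18/ 10/130  24/  9/143  15/ 10/152  17/ 11/156  15/ 10/156  21/ 11/156  20/ 10/155  17/ 12/154  15/ 17/153  14/ 20/143  15/ 21/123
248   8/ 10/100  23/ 10/104  15/ 10/105  18/ 12/104  10/  7/108  30/  7/105  23/ 10/106  23/  9/116  24/ 10/132  15/ 11/145  17/ 15/153  11/ 18/154   9/ 22/154  14/ 18/152  14/ 19/151  14/ 22/153  11/ 24/148  10/ 23/133

[... 3919 characters left out ...]
/137  13/138/137  13/138/137  13/135/138
267  13/138/135  13/134/137  13/139/136  13/139/136  13/138/137  13/141/134  14/137/134  13/135/136  13/140/133  14/138/135  13/137/134  14/142/133  13/136/135  14/133/136  14/146/131  13/136/135  13/137/130  13/135/132
268  13/136/135  14/141/134  14/138/135  14/139/134  14/140/133  14/140/133  13/138/133  13/139/132  13/135/136  13/133/132  13/138/131  13/132/133  13/133/130  12/137/130  14/138/131  13/136/129  13/137/130  13/135/128
269  14/132/137  14/135/134  14/137/136  14/140/135  13/136/135  14/136/131  13/140/131  13/134/131  13/139/132  14/142/129  13/135/130  13/141/127  14/143/127  14/135/130  13/137/130  13/144/129  13/137/130  14/142/126
```

The lid seats flat, but the top view shows stone colour (hue 8–9) at (157,250) and (151,254) along the near wall inside the cup. Some stones stayed in, so the lid has to come off again for a second pour.

```bash
python3 -c "
from h import *
go([.641,.0624,.26],.929);go([.641,.0624,.171],.929)"
```

```text
d [ 24.07 -12.1    2.98] cm n=5 r [ 0.001 -0.    -0.003]
d [ 24.07 -12.11  11.88] cm n=5 r [ 0.001 -0.    -0.003]
```

```bash
python3 -m jog '[{"fingers":0.3,"dx":6,"dy":-3,"dz":0,"rx":0,"ry":0,"rz":0},{"fingers":0.3,"dx":12,"dy":-6,"dz":0,"rx":0,"ry":0,"rz":0},{"fingers":0.3,"dx":18,"dy":-9,"dz":0,"rx":0,"ry":0,"rz":0},{"fingers":0.3,"dx":24.1,"dy":-12.1,"dz":2,"rx":0,"ry":0,"rz":0},{"fingers":0.3,"dx":24.1,"dy":-12.1,"dz":5,"rx":0,"ry":0,"rz":0},{"fingers":0.3,"dx":24.1,"dy":-12.1,"dz":9,"rx":0,"ry":0,"rz":0},{"fingers":0.3,"dx":24.1,"dy":-12.1,"dz":11.8,"rx":0,"ry":0,"rz":0},{"fingers":0.3,"dx":24.1,"dy":-12.1,"dz":11.8,"rx":0,"ry":0,"rz":0},{"fingers":1,"dx":24.1,"dy":-12.1,"dz":11.8,"rx":0,"ry":0,"rz":0},{"fingers":1,"dx":24.1,"dy":-12.1,"dz":11.8,"rx":0,"ry":0,"rz":0},{"fingers":1,"dx":24.1,"dy":-12.1,"dz":11.8,"rx":0,"ry":0,"rz":0},{"fingers":1,"dx":24.1,"dy":-12.1,"dz":11.8,"rx":0,"ry":0,"rz":0}]' 45; python3 -c "
from h import *
go([.4677,-.3537,.17]);go([.4677,-.3537,.034])"
```

```text
clock: 36.58
tcp_pos: [0.6411, 0.0637, 0.1721]
tool_rot: [2.808, 1.406, 0.001]
wrist_force: [0.1, -0.1, 0.1]
gripper_width: 0.0286
grip_force: 0.0
d [-43.81  11.12   0.2 ] cm n=8
d [-43.82  11.1   13.8 ] cm n=8
```

```bash
python3 -m jog '[{"fingers":1,"dx":0,"dy":0,"dz":0,"rx":0,"ry":0,"rz":0},{"fingers":1,"dx":0,"dy":0,"dz":0,"rx":0,"ry":0,"rz":0},{"fingers":1,"dx":0,"dy":0,"dz":-3,"rx":0,"ry":0,"rz":0},{"fingers":1,"dx":0,"dy":0,"dz":-8,"rx":0,"ry":0,"rz":0},{"fingers":1,"dx":-6,"dy":1.5,"dz":-8,"rx":0,"ry":0,"rz":0},{"fingers":1,"dx":-12,"dy":3,"dz":-8,"rx":0,"ry":0,"rz":0},{"fingers":1,"dx":-18,"dy":4.5,"dz":-8,"rx":0,"ry":0,"rz":0},{"fingers":1,"dx":-24,"dy":6,"dz":-8,"rx":0,"ry":0,"rz":0},{"fingers":1,"dx":-30,"dy":7.5,"dz":-6,"rx":0,"ry":0,"rz":0},{"fingers":1,"dx":-36,"dy":9,"dz":-3,"rx":0,"ry":0,"rz":0},{"fingers":1,"dx":-41,"dy":10.4,"dz":1,"rx":0,"ry":0,"rz":0},{"fingers":1,"dx":-43.8,"dy":11.1,"dz":5,"rx":0,"ry":0,"rz":0}]' ; python3 -c "
from h import *
go([.4677,-.3537,.034])"
```

```text
clock: 38.08
tcp_pos: [0.4666, -0.3557, 0.121]
tool_rot: [2.808, 1.404, 0.001]
wrist_force: [1.0, 0.5, -1.8]
gripper_width: 0.0253
grip_force: 45.0
d [ 0.23 -0.05  8.7 ] cm n=2
```

```bash
python3 -m jog '[{"fingers":1,"dx":0,"dy":0,"dz":5,"rx":0,"ry":0,"rz":0},{"fingers":1,"dx":0,"dy":0,"dz":7.5,"rx":0,"ry":0,"rz":0},{"fingers":1,"dx":0,"dy":0,"dz":8.6,"rx":0,"ry":0,"rz":0},{"fingers":1,"dx":0,"dy":0,"dz":8.6,"rx":0,"ry":0,"rz":0},{"fingers":0.3,"dx":0,"dy":0,"dz":8.6,"rx":0,"ry":0,"rz":0},{"fingers":0.3,"dx":0,"dy":0,"dz":8.6,"rx":0,"ry":0,"rz":0},{"fingers":0.3,"dx":0,"dy":0,"dz":8.6,"rx":0,"ry":0,"rz":0},{"fingers":0,"dx":0,"dy":0,"dz":3,"rx":0,"ry":0,"rz":0},{"fingers":0,"dx":0,"dy":0,"dz":-3,"rx":0,"ry":0,"rz":0},{"fingers":0,"dx":0,"dy":0,"dz":-9,"rx":0,"ry":0,"rz":0},{"fingers":0,"dx":0,"dy":0,"dz":-15,"rx":0,"ry":0,"rz":0},{"fingers":0,"dx":0,"dy":0,"dz":-18,"rx":0,"ry":0,"rz":0}]' ; python3 - <<'E'
from h import *
print(env.read_state()["qpos"].round(2))
go([.58,0,.31],1.5);go([.430,.38,.30],2.17)
t=cam("top")
# cup rim: bright grey thin outline -> corners from non-wood mask
h=cv2.cvtColor(t["color"],cv2.COLOR_BGR2HSV).astype(int)
m=(h[225:290,120:185,1]<60)
k=max(blobs(m,50),key=cv2.contourArea); print(cv2.minAreaRect(k), cv2.boundingRect(k), (np.array(cv2.boundingRect(k)[:2])+[120,225]))
cv2.imwrite("pics/cup4.png",cv2.resize(t["color"][225:285,120:180],None,fx=8,fy=8,interpolation=cv2.INTER_CUBIC))
E
```

```text
clock: 39.58
tcp_pos: [0.4678, -0.3545, 0.3057]
tool_rot: [2.805, 1.404, 0.005]
wrist_force: [-0.1, 0.0, -1.4]
gripper_width: 0.0858
grip_force: 0.0
[-0.19  0.39  1.04  1.7  -0.36  1.25  0.29]
d [ 35.11 -12.26  -0.48] cm n=6 r [ 0.006  0.001 -0.572]
d [ 56.54 -47.04   0.33] cm n=12 r [ 0.006  0.003 -1.242]
((31.45183563232422, 21.41054916381836), (30.81648826599121, 30.071474075317383), 61.69924545288086) (12, 4, 40, 35) [132 229]
```

View pics/cup4.png

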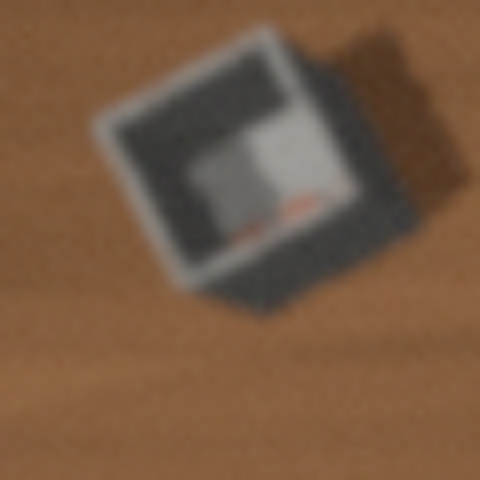

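Two stones remain, against the wall at crop (240–310, 200–240). The cup has also turned a little, so I'm re-measuring it and moving round to it.

```bash
python3 - <<'E'
from h import *
t=cam("top")
q=np.array([onz(t,(120+x/8,225+y/8),.082)[:2] for x,y in((96,122),(266,25),(360,192),(188,292))]); print(q.mean(0),np.linalg.norm(q-np.roll(q,1,0),axis=1),[np.arctan2(*(q[(i+1)%4]-q[i])[::-1])%(np.pi/2) for i in range(4)])
E
python3 -m jog '[{"fingers":0,"dx":35.1,"dy":-12.3,"dz":0,"rx":0,"ry":0,"rz":-0.1},{"fingers":0,"dx":35.1,"dy":-12.3,"dz":0,"rx":0,"ry":0,"rz":-0.2},{"fingers":0,"dx":35.1,"dy":-12.3,"dz":0,"rx":0,"ry":0,"rz":-0.3},{"fingers":0,"dx":35.1,"dy":-12.3,"dz":0,"rx":0,"ry":0,"rz":-0.4},{"fingers":0,"dx":35.1,"dy":-12.3,"dz":0,"rx":0,"ry":0,"rz":-0.5},{"fingers":0,"dx":35.1,"dy":-12.3,"dz":0,"rx":0,"ry":0,"rz":-0.6},{"fingers":0,"dx":56.5,"dy":-47,"dz":0,"rx":0,"ry":0,"rz":-0.7},{"fingers":0,"dx":56.5,"dy":-47,"dz":0,"rx":0,"ry":0,"rz":-0.8},{"fingers":0,"dx":56.5,"dy":-47,"dz":0,"rx":0,"ry":0,"rz":-0.9},{"fingers":0,"dx":56.5,"dy":-47,"dz":0,"rx":0,"ry":0,"rz":-1},{"fingers":0,"dx":56.5,"dy":-47,"dz":0,"rx":0,"ry":0,"rz":-1.1},{"fingers":0,"dx":56.5,"dy":-47,"dz":0,"rx":0,"ry":0,"rz":-1.16}]' ; python3 - <<'E'
from h import *
print(env.read_state()["qpos"].round(2))
go([.430,.38,.30],2.08)
E
```

```text
[0.50923997 0.29435857] [0.0589249  0.05711016 0.05870315 0.05772026] [np.float64(0.5269919803873058), np.float64(0.5230942334167139), np.float64(0.5307380472085592), np.float64(0.5127615512651938)]
clock: 41.18
tcp_pos: [0.4398, 0.3516, 0.3004]
tool_rot: [-1.575, -2.718, 0.002]
wrist_force: [0.6, 0.5, 0.1]
gripper_width: 0.0871
grip_force: 0.0
[-1.25  0.25  0.61  1.74 -0.15  1.2  -0.07]
d [2.95 0.56 0.04] cm n=1 r [-0.001  0.001  0.011]
```

```bash
python3 -m jog '[{"fingers":0,"dx":1,"dy":2,"dz":0,"rx":0,"ry":-0.18,"rz":0},{"fingers":0,"dx":1.6,"dy":3.2,"dz":0,"rx":0,"ry":-0.36,"rz":0},{"fingers":0,"dx":1.6,"dy":3.2,"dz":0,"rx":0,"ry":-0.54,"rz":0},{"fingers":0,"dx":1.6,"dy":3.2,"dz":0,"rx":0,"ry":-0.72,"rz":0},{"fingers":0,"dx":1.6,"dy":3.2,"dz":0,"rx":0,"ry":-0.9,"rz":0},{"fingers":0,"dx":1.6,"dy":3.2,"dz":0,"rx":0,"ry":-1.08,"rz":0},{"fingers":0,"dx":1.6,"dy":3.2,"dz":0,"rx":0,"ry":-1.26,"rz":0},{"fingers":0,"dx":1.6,"dy":3.2,"dz":0,"rx":0,"ry":-1.4,"rz":0},{"fingers":0,"dx":1.6,"dy":3.2,"dz":0,"rx":0,"ry":-1.4,"rz":0},{"fingers":0,"dx":1.6,"dy":3.2,"dz":0,"rx":0,"ry":-1.4,"rz":0}]'; python3 - <<'E'
from h import *
print(env.read_state()["qpos"].round(2))
print(Ro.from_rotvec(env.read_state()['tool_rot']).as_matrix().round(3))
go([.4648,.3716,.053]);go([.5147,.285,.051])
E
```

```text
clock: 42.42
tcp_pos: [0.4618, 0.3793, 0.3019]
tool_rot: [0.909, 1.561, -0.764]
wrist_force: [-0.2, 0.4, 0.4]
gripper_width: 0.0867
grip_force: 0.0
[-1.66  0.85  0.8   1.61  0.66  1.57 -0.6 ]
[[-0.084  0.869  0.487]
 [ 0.149  0.494 -0.857]
 [-0.985  0.001 -0.171]]
d [24.38 -0.14  5.06] cm n=4
d [22.87 -0.08 14.94] cm n=5
```

```bash
python3 -m jog '[{"fingers":0,"dx":6,"dy":-0.1,"dz":1.2,"rx":0,"ry":0,"rz":0},{"fingers":0,"dx":12,"dy":-0.1,"dz":2.4,"rx":0,"ry":0,"rz":0},{"fingers":0,"dx":18,"dy":-0.1,"dz":3.6,"rx":0,"ry":0,"rz":0},{"fingers":0,"dx":24.4,"dy":-0.1,"dz":5.1,"rx":0,"ry":0,"rz":0},{"fingers":0,"dx":24.4,"dy":-0.1,"dz":5.1,"rx":0,"ry":0,"rz":0},{"fingers":0,"dx":23.6,"dy":-0.1,"dz":10,"rx":0,"ry":0,"rz":0},{"fingers":0,"dx":22.9,"dy":-0.1,"dz":14.9,"rx":0,"ry":0,"rz":0},{"fingers":0,"dx":22.9,"dy":-0.1,"dz":14.9,"rx":0,"ry":0,"rz":0},{"fingers":0,"dx":22.9,"dy":-0.1,"dz":14.9,"rx":0,"ry":0,"rz":0}]' 25; python3 -m jog '[{"fingers":1,"dx":0,"dy":0,"dz":0,"rx":0,"ry":0,"rz":0},{"fingers":1,"dx":0,"dy":0,"dz":0,"rx":0,"ry":0,"rz":0},{"fingers":1,"dx":0,"dy":0,"dz":0,"rx":0,"ry":0,"rz":0},{"fingers":1,"dx":0,"dy":0,"dz":0,"rx":0,"ry":0,"rz":0},{"fingers":1,"dx":0,"dy":0,"dz":0,"rx":0,"ry":0,"rz":0},{"fingers":1,"dx":-5,"dy":0,"dz":-0.9,"rx":0,"ry":0,"rz":0},{"fingers":1,"dx":-10,"dy":0,"dz":-1.8,"rx":0,"ry":0,"rz":0},{"fingers":1,"dx":-15,"dy":0,"dz":-2.6,"rx":0,"ry":0,"rz":0},{"fingers":1,"dx":-20,"dy":0,"dz":-3.5,"rx":0,"ry":0,"rz":0},{"fingers":1,"dx":-22,"dy":0,"dz":-3.8,"rx":0,"ry":0,"rz":0},{"fingers":1,"dx":-22,"dy":0,"dz":-3.8,"rx":0,"ry":0,"rz":0}]'; python3 - <<'E'
from h import *
print(env.read_state()["qpos"].round(2))
go([.617,.035,.262])
E
```

```text
clock: 43.55
tcp_pos: [0.5149, 0.287, 0.053]
tool_rot: [0.911, 1.561, -0.759]
wrist_force: [0.2, -0.4, 0.5]
gripper_width: 0.0872
grip_force: 0.0
clock: 44.92
tcp_pos: [0.5137, 0.2856, 0.2733]
tool_rot: [0.909, 1.561, -0.763]
wrist_force: [0.7, 0.5, -2.4]
gripper_width: 0.0577
grip_force: 25.0
[-1.6   0.84  0.85  1.77  0.72  1.37 -0.65]
d [-3.5  -3.42 26.68] cm n=5
```

```bash
python3 -m jog '[{"fingers":1,"dx":-0.8,"dy":-0.6,"dz":5,"rx":0,"ry":0,"rz":0},{"fingers":1,"dx":-1.5,"dy":-1.2,"dz":10,"rx":0,"ry":0,"rz":0},{"fingers":1,"dx":-2.2,"dy":-1.8,"dz":15,"rx":0,"ry":0,"rz":0},{"fingers":1,"dx":-3,"dy":-2.5,"dz":20,"rx":0,"ry":0,"rz":0},{"fingers":1,"dx":-3.5,"dy":-3.4,"dz":25,"rx":0,"ry":0,"rz":0},{"fingers":1,"dx":-3.6,"dy":-3.4,"dz":26.7,"rx":0,"ry":0,"rz":0},{"fingers":1,"dx":-3.6,"dy":-3.4,"dz":26.7,"rx":0,"ry":0,"rz":0},{"fingers":1,"dx":-3.6,"dy":-3.4,"dz":26.7,"rx":0,"ry":0,"rz":0}]'; python3 -m jog '[{"fingers":1,"dx":0,"dy":0,"dz":0,"rx":0,"ry":0,"rz":-0.18},{"fingers":1,"dx":0,"dy":0,"dz":0,"rx":0,"ry":0,"rz":-0.36},{"fingers":1,"dx":0,"dy":0,"dz":0,"rx":0,"ry":0,"rz":-0.54},{"fingers":1,"dx":0,"dy":0,"dz":0,"rx":0,"ry":0,"rz":-0.72},{"fingers":1,"dx":0,"dy":0,"dz":0,"rx":0,"ry":0,"rz":-0.9},{"fingers":1,"dx":0,"dy":0,"dz":0,"rx":0,"ry":0,"rz":-1.08},{"fingers":1,"dx":0,"dy":0,"dz":0,"rx":0,"ry":0,"rz":-1.22},{"fingers":1,"dx":0,"dy":0,"dz":0,"rx":0,"ry":0,"rz":-1.22}]'; python3 - <<'E'
from h import *
print(env.read_state()["qpos"].round(2))
print(Ro.from_rotvec(env.read_state()['tool_rot']).as_matrix().round(3))
E
```

```text
clock: 45.92
tcp_pos: [0.6179, 0.0372, 0.2627]
tool_rot: [0.904, 1.562, -0.763]
wrist_force: [-0.3, 0.0, -1.4]
gripper_width: 0.058
grip_force: 25.0
clock: 46.92
tcp_pos: [0.6178, 0.037, 0.2634]
tool_rot: [-0.173, 2.052, -1.57]
wrist_force: [0.2, 0.4, -1.2]
gripper_width: 0.0578
grip_force: 25.0
[-1.22  0.72  0.8   2.03  1.14  1.05  0.34]
[[-0.843  0.22   0.49 ]
 [-0.416  0.311 -0.855]
 [-0.341 -0.925 -0.171]]
```

```bash
python3 -m jog '[{"fingers":1,"dx":0,"dy":0,"dz":0,"rx":0,"ry":0,"rz":-0.12},{"fingers":1,"dx":0,"dy":0,"dz":0,"rx":0,"ry":0,"rz":-0.24},{"fingers":1,"dx":0,"dy":0,"dz":0,"rx":0,"ry":0,"rz":-0.36},{"fingers":1,"dx":0,"dy":0,"dz":0,"rx":0,"ry":0,"rz":-0.48},{"fingers":1,"dx":0,"dy":0,"dz":0,"rx":0,"ry":0,"rz":-0.6},{"fingers":1,"dx":0,"dy":0,"dz":0,"rx":0,"ry":0,"rz":-0.75},{"fingers":1,"dx":0,"dy":0,"dz":0,"rx":0,"ry":0,"rz":-0.9},{"fingers":1,"dx":0,"dy":0,"dz":0,"rx":0,"ry":0,"rz":-1.05},{"fingers":1,"dx":0,"dy":0,"dz":0,"rx":0,"ry":0,"rz":-1.2},{"fingers":1,"dx":0,"dy":0,"dz":0,"rx":0,"ry":0,"rz":-1.35},{"fingers":1,"dx":0,"dy":0,"dz":0,"rx":0,"ry":0,"rz":-1.5},{"fingers":1,"dx":0,"dy":0,"dz":0,"rx":0,"ry":0,"rz":-1.6}]'; python3 -m jog '[{"fingers":1,"dx":0,"dy":0,"dz":0,"rx":0,"ry":0,"rz":0},{"fingers":1,"dx":0,"dy":0,"dz":0,"rx":0,"ry":0,"rz":0},{"fingers":1,"dx":0,"dy":0,"dz":0,"rx":0,"ry":0,"rz":0},{"fingers":1,"dx":0,"dy":0.6,"dz":0,"rx":0,"ry":0,"rz":0},{"fingers":1,"dx":0,"dy":-0.6,"dz":0,"rx":0,"ry":0,"rz":0},{"fingers":1,"dx":0,"dy":0.6,"dz":0,"rx":0,"ry":0,"rz":0},{"fingers":1,"dx":0,"dy":-0.6,"dz":0,"rx":0,"ry":0,"rz":0},{"fingers":1,"dx":0,"dy":0,"dz":0,"rx":0,"ry":0,"rz":0},{"fingers":1,"dx":0,"dy":0,"dz":0,"rx":0,"ry":0,"rz":0},{"fingers":1,"dx":0,"dy":0,"dz":0,"rx":0,"ry":0,"rz":0},{"fingers":1,"dx":0,"dy":0,"dz":0,"rx":0,"ry":0,"rz":0}]'; python3 - <<'E'
from h import *
print(env.read_state()["qpos"].round(2))
print(Ro.from_rotvec(env.read_state()['tool_rot']).as_matrix().round(3))
t=cam("top")
h=cv2.cvtColor(t["color"],cv2.COLOR_BGR2HSV).astype(int); m=(h[...,0]<12)&(h[...,1]>90)&(h[...,2]>80)
print([(cv2.boundingRect(k),cv2.contourArea(k)) for k in blobs(m,8)])
E
```

```text
clock: 48.42
tcp_pos: [0.6177, 0.0363, 0.2636]
tool_rot: [1.628, -1.333, 1.656]
wrist_force: [-0.2, -0.2, -1.7]
gripper_width: 0.0579
grip_force: 25.0
clock: 49.8
tcp_pos: [0.6176, 0.0349, 0.2639]
tool_rot: [1.626, -1.334, 1.656]
wrist_force: [1.0, 0.3, -2.2]
gripper_width: 0.0584
grip_force: 25.0
[-1.1   0.65  0.62  2.02  1.21  1.17  1.9 ]
[[-0.195 -0.851  0.488]
 [-0.296 -0.423 -0.856]
 [ 0.935 -0.312 -0.169]]
[((225, 195, 6, 6), 17.5)]
```

```bash
python3 -m jog '[{"fingers":1,"dx":0,"dy":0,"dz":0,"rx":0,"ry":0,"rz":0.18},{"fingers":1,"dx":0,"dy":0,"dz":0,"rx":0,"ry":0,"rz":0.36},{"fingers":1,"dx":0,"dy":0,"dz":0,"rx":0,"ry":0,"rz":0.54},{"fingers":1,"dx":0,"dy":0,"dz":0,"rx":0,"ry":0,"rz":0.72},{"fingers":1,"dx":0,"dy":0,"dz":0,"rx":0,"ry":0,"rz":0.9},{"fingers":1,"dx":0,"dy":0,"dz":0,"rx":0,"ry":0,"rz":1.08},{"fingers":1,"dx":0,"dy":0,"dz":0,"rx":0,"ry":0,"rz":1.26},{"fingers":1,"dx":0,"dy":0,"dz":0,"rx":0,"ry":0,"rz":1.44},{"fingers":1,"dx":0,"dy":0,"dz":0,"rx":0,"ry":0,"rz":1.62},{"fingers":1,"dx":0,"dy":0,"dz":0,"rx":0,"ry":0,"rz":1.8},{"fingers":1,"dx":0,"dy":0,"dz":0,"rx":0,"ry":0,"rz":1.98},{"fingers":1,"dx":0,"dy":0,"dz":0,"rx":0,"ry":0,"rz":2.16}]'; python3 - <<'E'
from h import *
st=env.read_state();print(st["qpos"].round(2))
R=Ro.from_rotvec(st['tool_rot']);T=Ro.from_rotvec([0.911,1.561,-.762]); print((R.inv()*T).as_rotvec().round(3)); go([.5143,.286,.272])
E
```

```text
clock: 51.35
tcp_pos: [0.6176, 0.0351, 0.2639]
tool_rot: [0.379, 1.875, -1.215]
wrist_force: [-0.1, -0.7, -2.5]
gripper_width: 0.0581
grip_force: 25.0
[-1.26  0.75  0.87  2.03  1.1   1.   -0.2 ]
[0.    0.003 0.657]
d [  0.88   5.03 -26.66] cm n=5
```

```bash
python3 -m jog '[{"fingers":1,"dx":0,"dy":0,"dz":0,"rx":0,"ry":0,"rz":0.18},{"fingers":1,"dx":0,"dy":0.7,"dz":-4,"rx":0,"ry":0,"rz":0.36},{"fingers":1,"dx":0.3,"dy":1.5,"dz":-9,"rx":0,"ry":0,"rz":0.54},{"fingers":1,"dx":0.5,"dy":2.5,"dz":-14,"rx":0,"ry":0,"rz":0.657},{"fingers":1,"dx":0.7,"dy":3.5,"dz":-19,"rx":0,"ry":0,"rz":0.657},{"fingers":1,"dx":0.8,"dy":4.5,"dz":-24,"rx":0,"ry":0,"rz":0.657},{"fingers":1,"dx":0.9,"dy":5,"dz":-26.7,"rx":0,"ry":0,"rz":0.657},{"fingers":1,"dx":0.9,"dy":5,"dz":-26.7,"rx":0,"ry":0,"rz":0.657},{"fingers":1,"dx":0.9,"dy":5,"dz":-26.7,"rx":0,"ry":0,"rz":0.657}]'; python3 - <<'E'
from h import *
st=env.read_state();print(st["qpos"].round(2))
R=Ro.from_rotvec(st['tool_rot']);T=Ro.from_rotvec([0.911,1.561,-.762]); print((R.inv()*T).as_rotvec().round(3)); go([.5143,.286,.053])
E
```

```text
clock: 52.48
tcp_pos: [0.5137, 0.2847, 0.2721]
tool_rot: [0.905, 1.56, -0.768]
wrist_force: [0.2, -0.3, -1.4]
gripper_width: 0.058
grip_force: 25.0
[-1.59  0.84  0.84  1.77  0.72  1.37 -0.65]
[-0.001  0.004  0.006]
d [21.61  0.19  3.61] cm n=4
```

```bash
python3 -m jog '[{"fingers":1,"dx":6,"dy":0.1,"dz":1,"rx":0,"ry":0,"rz":0.006},{"fingers":1,"dx":12,"dy":0.1,"dz":2,"rx":0,"ry":0,"rz":0.006},{"fingers":1,"dx":18,"dy":0.1,"dz":3,"rx":0,"ry":0,"rz":0.006},{"fingers":1,"dx":20.5,"dy":0.1,"dz":3.5,"rx":0,"ry":0,"rz":0.006},{"fingers":1,"dx":21.5,"dy":0.1,"dz":3.6,"rx":0,"ry":0,"rz":0.006},{"fingers":1,"dx":21.8,"dy":0.1,"dz":3.6,"rx":0,"ry":0,"rz":0.006},{"fingers":1,"dx":21.8,"dy":0.1,"dz":3.6,"rx":0,"ry":0,"rz":0.006}]'; python3 -m jog '[{"fingers":0,"dx":0,"dy":0,"dz":0,"rx":0,"ry":0,"rz":0},{"fingers":0,"dx":0,"dy":0,"dz":0,"rx":0,"ry":0,"rz":0},{"fingers":0,"dx":0,"dy":0,"dz":0,"rx":0,"ry":0,"rz":0},{"fingers":0,"dx":0,"dy":0,"dz":0,"rx":0,"ry":0,"rz":0},{"fingers":0,"dx":0,"dy":0,"dz":0,"rx":0,"ry":0,"rz":0},{"fingers":0,"dx":0,"dy":0,"dz":-4,"rx":0,"ry":0,"rz":0},{"fingers":0,"dx":0,"dy":0,"dz":-8,"rx":0,"ry":0,"rz":0},{"fingers":0,"dx":-2,"dy":0,"dz":-12,"rx":0,"ry":0,"rz":0},{"fingers":0,"dx":-8,"dy":0,"dz":-13,"rx":0,"ry":0,"rz":0},{"fingers":0,"dx":-14,"dy":0,"dz":-14,"rx":0,"ry":0,"rz":0},{"fingers":0,"dx":-20,"dy":0,"dz":-15,"rx":0,"ry":0,"rz":0},{"fingers":0,"dx":-25,"dy":0,"dz":-15,"rx":0,"ry":0,"rz":0}]'; python3 - <<'E'
from h import *
st=env.read_state();print(st["qpos"].round(2)); go([.45,.38,.32],2.09)
t=cam("top"); h=cv2.cvtColor(t["color"],cv2.COLOR_BGR2HSV).astype(int)
def red(x,y,w,k): 
    q=h[y:y+k,x:x+w]; return int(((q[...,0]<11)&(q[...,0]>2)&(q[...,1]>45)&(q[...,2]>85)).sum())
print("red in cup box",red(132,232,30,28)); cv2.imwrite("pics/chk_full.png",t["color"])
m=(h[...,0]<11)&(h[...,1]>90)&(h[...,2]>85); print([(cv2.boundingRect(k),cv2.contourArea(k)) for k in blobs(m,3)])
E
```

```text
clock: 53.35
tcp_pos: [0.5138, 0.2874, 0.0522]
tool_rot: [0.91, 1.558, -0.761]
wrist_force: [-0.3, 1.1, -1.3]
gripper_width: 0.0581
grip_force: 25.0
clock: 54.85
tcp_pos: [0.4603, 0.3789, 0.325]
tool_rot: [0.909, 1.559, -0.76]
wrist_force: [0.7, 0.7, -0.3]
gripper_width: 0.0869
grip_force: 0.0
[-1.67  0.82  0.8   1.6   0.69  1.6  -0.58]
d [ 0.6  -0.84 -0.52] cm n=1 r [ 0.003  1.4   -0.004]
red in cup box 117
[((145, 241, 16, 9), 70.5), ((224, 195, 7, 7), 23.0), ((233, 185, 8, 12), 42.0), ((229, 173, 7, 13), 48.5)]
```

```bash
python3 - <<'E'
import cv2,numpy as np
i=cv2.imread("pics/chk_full.png")
a=cv2.resize(i[220:280,110:170],(390,390),interpolation=cv2.INTER_CUBIC); b=cv2.resize(i[140:230,200:290],(390,390),interpolation=cv2.INTER_CUBIC)
cv2.imwrite("pics/chk.png",np.hstack([a,b]))
E
```

```text
(no output)
```

View pics/chk.png

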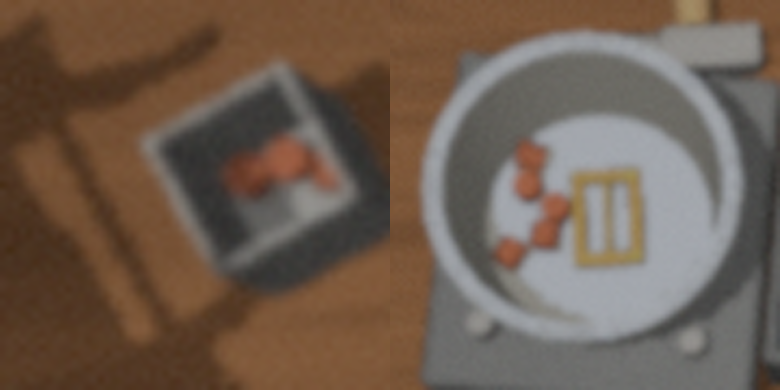

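Three stones sit in a row at the far wall and jam between the side walls, leaving 5 stones in the bowl. I'll pour again over a corner, with shaking.

```bash
python3 - <<'E'
from h import *
t=cam("top")
q=np.array([onz(t,(110+x/6.5,220+y/6.5),.082)[:2] for x,y in((143,138),(288,62),(357,190),(215,274))]); print(q.mean(0),[np.arctan2(*(q[(i+1)%4]-q[i])[::-1])%(np.pi/2) for i in range(4)])
go([.4600,.376,.053]);go([.5138,.2874,.052])
E
```

```text
[0.50725699 0.29395919] [np.float64(0.4891060864150294), np.float64(0.5056516930237445), np.float64(0.5386026684998688), np.float64(0.5041997190766005)]
d [27.14 -0.57  4.75] cm n=5
d [25.46 -0.25 14.97] cm n=5
```

```bash
python3 -m jog '[{"fingers":0,"dx":6,"dy":-0.2,"dz":1,"rx":0,"ry":0,"rz":0},{"fingers":0,"dx":12,"dy":-0.2,"dz":2,"rx":0,"ry":0,"rz":0},{"fingers":0,"dx":18,"dy":-0.2,"dz":3,"rx":0,"ry":0,"rz":0},{"fingers":0,"dx":24,"dy":-0.3,"dz":4,"rx":0,"ry":0,"rz":0},{"fingers":0,"dx":27,"dy":-0.4,"dz":4.7,"rx":0,"ry":0,"rz":0},{"fingers":0,"dx":27,"dy":-0.4,"dz":4.7,"rx":0,"ry":0,"rz":0},{"fingers":0,"dx":26.3,"dy":-0.3,"dz":10,"rx":0,"ry":0,"rz":0},{"fingers":0,"dx":25.5,"dy":-0.3,"dz":15,"rx":0,"ry":0,"rz":0},{"fingers":0,"dx":25.5,"dy":-0.3,"dz":15,"rx":0,"ry":0,"rz":0},{"fingers":0,"dx":25.5,"dy":-0.3,"dz":15,"rx":0,"ry":0,"rz":0}]' 25; python3 -m jog '[{"fingers":1,"dx":0,"dy":0,"dz":0,"rx":0,"ry":0,"rz":0},{"fingers":1,"dx":0,"dy":0,"dz":0,"rx":0,"ry":0,"rz":0},{"fingers":1,"dx":0,"dy":0,"dz":0,"rx":0,"ry":0,"rz":0},{"fingers":1,"dx":0,"dy":0,"dz":0,"rx":0,"ry":0,"rz":0},{"fingers":1,"dx":0,"dy":0,"dz":0,"rx":0,"ry":0,"rz":0},{"fingers":1,"dx":-5,"dy":0,"dz":-0.9,"rx":0,"ry":0,"rz":0},{"fingers":1,"dx":-10,"dy":0,"dz":-1.8,"rx":0,"ry":0,"rz":0},{"fingers":1,"dx":-15,"dy":0,"dz":-2.6,"rx":0,"ry":0,"rz":0},{"fingers":1,"dx":-20,"dy":0,"dz":-3.5,"rx":0,"ry":0,"rz":0},{"fingers":1,"dx":-22,"dy":0,"dz":-3.8,"rx":0,"ry":0,"rz":0},{"fingers":1,"dx":-22,"dy":0,"dz":-3.8,"rx":0,"ry":0,"rz":0}]' 40; python3 - <<'E'
from h import *
print(env.read_state()["qpos"].round(2))
go([.612,.04,.275])
E
```

```text
clock: 56.2
tcp_pos: [0.5106, 0.2876, 0.0469]
tool_rot: [0.91, 1.559, -0.76]
wrist_force: [-1.0, 0.4, -0.8]
gripper_width: 0.0871
grip_force: 0.0
clock: 57.58
tcp_pos: [0.5094, 0.2864, 0.269]
tool_rot: [0.911, 1.56, -0.761]
wrist_force: [-0.6, 0.6, -1.5]
gripper_width: 0.0576
grip_force: 40.0
[-1.6   0.84  0.83  1.78  0.72  1.37 -0.67]
d [-5.15 -3.26 25.99] cm n=5
```

```bash
python3 -m jog '[{"fingers":1,"dx":-0.8,"dy":-0.6,"dz":5,"rx":0,"ry":0,"rz":0},{"fingers":1,"dx":-1.5,"dy":-1.2,"dz":10,"rx":0,"ry":0,"rz":0},{"fingers":1,"dx":-2.5,"dy":-1.8,"dz":15,"rx":0,"ry":0,"rz":0},{"fingers":1,"dx":-4,"dy":-2.5,"dz":20,"rx":0,"ry":0,"rz":0},{"fingers":1,"dx":-5.1,"dy":-3.2,"dz":25,"rx":0,"ry":0,"rz":0},{"fingers":1,"dx":-5.1,"dy":-3.2,"dz":26,"rx":0,"ry":0,"rz":-0.1},{"fingers":1,"dx":-5.1,"dy":-3.2,"dz":26,"rx":0,"ry":0,"rz":-0.28},{"fingers":1,"dx":-5.1,"dy":-3.2,"dz":26,"rx":0,"ry":0,"rz":-0.46},{"fingers":1,"dx":-5.1,"dy":-3.2,"dz":26,"rx":0,"ry":0,"rz":-0.64},{"fingers":1,"dx":-5.1,"dy":-3.2,"dz":26,"rx":0,"ry":0,"rz":-0.82},{"fingers":1,"dx":-5.1,"dy":-3.2,"dz":26,"rx":0,"ry":0,"rz":-1},{"fingers":1,"dx":-5.1,"dy":-3.2,"dz":26,"rx":0,"ry":0,"rz":-1.1}]'; python3 - <<'E'
from h import *
st=env.read_state();print(st["qpos"].round(2)); R=Ro.from_rotvec(st['tool_rot']); print(R.as_matrix().round(2))
z=R.as_matrix()[:,2]; a=np.cross(z,[0,0,-1]); a/=np.linalg.norm(a)
for w in(.45,): print("pitch",(R.inv().apply(a)*w).round(3))
E
```

```text
clock: 59.08
tcp_pos: [0.612, 0.0407, 0.2727]
tool_rot: [-0.052, 2.026, -1.504]
wrist_force: [0.3, 0.8, -1.5]
gripper_width: 0.0577
grip_force: 40.0
[-1.25  0.7   0.81  2.03  1.12  1.07  0.24]
[[-0.81  0.32  0.49]
 [-0.38  0.35 -0.86]
 [-0.44 -0.88 -0.17]]
pitch [-0.402  0.202  0.   ]
```

```bash
python3 -m jog '[{"fingers":1,"dx":0,"dy":0,"dz":0,"rx":-0.14,"ry":0.07,"rz":0},{"fingers":1,"dx":0,"dy":0,"dz":0,"rx":-0.28,"ry":0.14,"rz":0},{"fingers":1,"dx":0,"dy":0,"dz":0,"rx":-0.4,"ry":0.2,"rz":0},{"fingers":1,"dx":0,"dy":0,"dz":0,"rx":-0.4,"ry":0.2,"rz":0}]' >/dev/null; python3 -m jog '[{"fingers":1,"dx":0,"dy":0,"dz":0,"rx":0,"ry":0,"rz":-0.12},{"fingers":1,"dx":0,"dy":0,"dz":0,"rx":0,"ry":0,"rz":-0.24},{"fingers":1,"dx":0,"dy":0,"dz":0,"rx":0,"ry":0,"rz":-0.36},{"fingers":1,"dx":0,"dy":0,"dz":0,"rx":0,"ry":0,"rz":-0.48},{"fingers":1,"dx":0,"dy":0,"dz":0,"rx":0,"ry":0,"rz":-0.6}]'; python3 - <<'E'
from h import *
st=env.read_state();print(st["qpos"].round(2)); R=Ro.from_rotvec(st['tool_rot']); M=R.as_matrix(); print(M.round(2))
g=st["tcp_pos"]-.011*M[:,2]; print("mouth now",(g-M[:,0]*.033).round(3))
F=R*Ro.from_rotvec([0,0,-.75]);M2=F.as_matrix(); m2=st["tcp_pos"]-.011*M2[:,2]-M2[:,0]*.033; print("mouth at more .75",m2.round(3),-M2[:,0].round(2)); 
print("shift to centre, tool cm",(R.inv().apply([.641-m2[0],.062-m2[1],0])*100).round(2))
E
```

```text
clock: 60.2
tcp_pos: [0.6116, 0.0415, 0.2722]
tool_rot: [-0.851, 2.502, -1.344]
wrist_force: [-0.4, 0.6, -1.6]
gripper_width: 0.058
grip_force: 40.0
[-1.04  0.41  0.61  1.95  0.89  1.02  1.2 ]
[[-0.82 -0.4   0.41]
 [-0.56  0.43 -0.71]
 [ 0.11 -0.81 -0.58]]
mouth now [0.634 0.068 0.275]
mouth at more .75 [0.618 0.073 0.258] [ 0.33  0.7  -0.63]
shift to centre, tool cm [-1.31 -1.38  1.68]
```

```bash
python3 -m jog '[{"fingers":1,"dx":0.2,"dy":-1.9,"dz":2.7,"rx":0,"ry":0,"rz":-0.05},{"fingers":1,"dx":0.2,"dy":-1.9,"dz":2.7,"rx":0,"ry":0,"rz":-0.2},{"fingers":1,"dx":0.2,"dy":-1.9,"dz":2.7,"rx":0,"ry":0,"rz":-0.35},{"fingers":1,"dx":0.2,"dy":-1.9,"dz":2.7,"rx":0,"ry":0,"rz":-0.5},{"fingers":1,"dx":0.2,"dy":-1.9,"dz":2.7,"rx":0,"ry":0,"rz":-0.65},{"fingers":1,"dx":0.2,"dy":-1.9,"dz":2.7,"rx":0,"ry":0,"rz":-0.8},{"fingers":1,"dx":0.2,"dy":-1.9,"dz":2.7,"rx":0,"ry":0,"rz":-0.9},{"fingers":1,"dx":0.2,"dy":-1.9,"dz":2.7,"rx":0,"ry":0,"rz":-0.9},{"fingers":1,"dx":0.2,"dy":-1.9,"dz":2.7,"rx":0,"ry":0,"rz":-0.9},{"fingers":1,"dx":0.2,"dy":-1.9,"dz":2.7,"rx":0,"ry":0,"rz":-0.9}]'; python3 - <<'E'
from h import *
st=env.read_state();print(st["qpos"].round(2)); R=Ro.from_rotvec(st['tool_rot']); M=R.as_matrix(); print(M.round(2), (st["tcp_pos"]-.011*M[:,2]-M[:,0]*.033).round(3))
t=cam("top");s=cam("scene")
for c,lo in((t,1),(s,0)):
    h=cv2.cvtColor(c["color"],cv2.COLOR_BGR2HSV).astype(int); m=(h[...,0]<11)&(h[...,1]>90)&(h[...,2]>85); print([(cv2.boundingRect(k),cv2.contourArea(k)) for k in blobs(m,3)])
cv2.imwrite("pics/p3.png",np.hstack([cv2.resize(t["color"][140:230,200:290],(390,390)),cv2.resize(s["color"][215:305,340:430],(390,390))]))
E
```

```text
clock: 61.45
tcp_pos: [0.6295, 0.0122, 0.2747]
tool_rot: [1.82, -1.863, 1.304]
wrist_force: [-0.6, -0.0, -1.6]
gripper_width: 0.0579
grip_force: 40.0
[-0.89  0.39  0.5   1.94  0.95  1.01  2.09]
[[-0.2  -0.89  0.41]
 [-0.69 -0.17 -0.71]
 [ 0.7  -0.42 -0.58]] [0.632 0.043 0.258]
[((237, 186, 4, 9), 4.0)]
[((384, 272, 15, 14), 93.5), ((375, 248, 8, 7), 32.0)]
```

```bash
python3 -m jog '[{"fingers":1,"dx":-2.5,"dy":0,"dz":0,"rx":0,"ry":0,"rz":0},{"fingers":1,"dx":2,"dy":0,"dz":0,"rx":0,"ry":0,"rz":0},{"fingers":1,"dx":-2,"dy":0,"dz":0,"rx":0,"ry":0,"rz":0},{"fingers":1,"dx":2,"dy":0,"dz":0,"rx":0,"ry":0,"rz":0},{"fingers":1,"dx":-2,"dy":0,"dz":0,"rx":0,"ry":0,"rz":0.15},{"fingers":1,"dx":1,"dy":0,"dz":0,"rx":0,"ry":0,"rz":-0.15},{"fingers":1,"dx":-1,"dy":0,"dz":0,"rx":0,"ry":0,"rz":0.15},{"fingers":1,"dx":1,"dy":0,"dz":0,"rx":0,"ry":0,"rz":-0.15},{"fingers":1,"dx":0,"dy":0,"dz":0,"rx":0,"ry":0,"rz":0},{"fingers":1,"dx":0,"dy":0,"dz":0,"rx":0,"ry":0,"rz":0},{"fingers":1,"dx":0,"dy":0,"dz":0,"rx":0,"ry":0,"rz":0}]'; python3 - <<'E'
from h import *
t=cam("top");s=cam("scene")
for c,lo in((t,1),(s,0)):
    h=cv2.cvtColor(c["color"],cv2.COLOR_BGR2HSV).astype(int); m=(h[...,0]<11)&(h[...,1]>90)&(h[...,2]>85); print([(cv2.boundingRect(k),cv2.contourArea(k)) for k in blobs(m,3)])
E
```

```text
clock: 62.92
tcp_pos: [0.6296, 0.0119, 0.2755]
tool_rot: [1.821, -1.863, 1.304]
wrist_force: [-0.4, -0.3, -2.0]
gripper_width: 0.0577
grip_force: 40.0
[]
[((382, 272, 17, 14), 110.0)]
```

```bash
python3 - <<'E'
from h import *
st=env.read_state();R=Ro.from_rotvec(st['tool_rot']);T=Ro.from_rotvec([0.911,1.561,-.761]); v=(R.inv()*T).as_rotvec(); print(v.round(3),np.linalg.norm(v)); print((v*6/12).round(3),(v*3/12).round(3),(v*9/12).round(3))
go([.5106,.287,.272])
E
python3 -m jog '[{"fingers":1,"dx":0,"dy":0,"dz":0,"rx":0,"ry":0,"rz":0.18},{"fingers":1,"dx":0,"dy":0,"dz":0,"rx":0,"ry":0,"rz":0.36},{"fingers":1,"dx":0,"dy":0,"dz":0,"rx":0,"ry":0,"rz":0.54},{"fingers":1,"dx":0,"dy":0,"dz":0,"rx":0,"ry":0,"rz":0.72},{"fingers":1,"dx":0,"dy":0,"dz":0,"rx":0,"ry":0,"rz":0.9},{"fingers":1,"dx":0,"dy":0,"dz":0,"rx":0,"ry":0,"rz":1.08},{"fingers":1,"dx":0,"dy":0,"dz":0,"rx":0,"ry":0,"rz":1.26},{"fingers":1,"dx":0,"dy":0,"dz":0,"rx":0,"ry":0,"rz":1.44},{"fingers":1,"dx":0,"dy":0,"dz":0,"rx":0,"ry":0,"rz":1.5},{"fingers":1,"dx":0,"dy":0,"dz":0,"rx":0,"ry":0,"rz":1.5}]'; python3 - <<'E'
from h import *
st=env.read_state();print(st["qpos"].round(2));R=Ro.from_rotvec(st['tool_rot']);T=Ro.from_rotvec([0.911,1.561,-.761]); v=(R.inv()*T).as_rotvec(); print(v.round(3),np.linalg.norm(v)); go([.5106,.287,.272])
E
```

```text
[ 0.575 -0.155  2.545] 2.6140431815766005
[ 0.288 -0.077  1.273] [ 0.144 -0.039  0.636] [ 0.431 -0.116  1.909]
d [-16.76   6.17 -24.08] cm n=5
clock: 64.28
tcp_pos: [0.6296, 0.012, 0.2755]
tool_rot: [-0.059, 2.457, -1.115]
wrist_force: [-0.2, -0.9, -0.4]
gripper_width: 0.058
grip_force: 40.0
[-1.05  0.43  0.72  1.94  0.87  0.93  0.65]
[ 0.247 -0.396  1.082] 1.1786725002426333
d [  4.95  17.14 -24.07] cm n=5
```

```bash
python3 -m jog '[{"fingers":1,"dx":0,"dy":0,"dz":0,"rx":0.037,"ry":-0.06,"rz":0.16},{"fingers":1,"dx":0,"dy":0,"dz":0,"rx":0.074,"ry":-0.12,"rz":0.325},{"fingers":1,"dx":0,"dy":0,"dz":0,"rx":0.11,"ry":-0.18,"rz":0.49},{"fingers":1,"dx":0.5,"dy":1.7,"dz":-2.4,"rx":0.15,"ry":-0.24,"rz":0.65},{"fingers":1,"dx":1.2,"dy":4.3,"dz":-6,"rx":0.19,"ry":-0.3,"rz":0.81},{"fingers":1,"dx":2,"dy":7,"dz":-10,"rx":0.22,"ry":-0.36,"rz":0.97},{"fingers":1,"dx":3,"dy":10,"dz":-14,"rx":0.247,"ry":-0.396,"rz":1.082},{"fingers":1,"dx":4,"dy":13.6,"dz":-19,"rx":0.247,"ry":-0.396,"rz":1.082},{"fingers":1,"dx":5,"dy":17.1,"dz":-24,"rx":0.247,"ry":-0.396,"rz":1.082},{"fingers":1,"dx":5,"dy":17.1,"dz":-24,"rx":0.247,"ry":-0.396,"rz":1.082},{"fingers":1,"dx":5,"dy":17.1,"dz":-24,"rx":0.247,"ry":-0.396,"rz":1.082},{"fingers":1,"dx":5,"dy":17.1,"dz":-24,"rx":0.247,"ry":-0.396,"rz":1.082}]'; python3 - <<'E'
from h import *
st=env.read_state();print(st["qpos"].round(2));R=Ro.from_rotvec(st['tool_rot']);T=Ro.from_rotvec([0.911,1.561,-.761]); print((R.inv()*T).as_rotvec().round(3)); go([.5106,.287,.048])
t=cam("top");s=cam("scene"); cv2.imwrite("pics/p4t.png",t["color"]);cv2.imwrite("pics/p4s.png",s["color"])
for c in(t,s):
    h=cv2.cvtColor(c["color"],cv2.COLOR_BGR2HSV).astype(int); m=(h[...,0]<11)&(h[...,1]>60)&(h[...,2]>85); print([(cv2.boundingRect(k),cv2.contourArea(k)) for k in blobs(m,3)])
E
```

```text
clock: 65.78
tcp_pos: [0.5109, 0.2841, 0.2721]
tool_rot: [0.913, 1.559, -0.763]
wrist_force: [0.3, 0.1, -1.4]
gripper_width: 0.0577
grip_force: 40.0
[-1.6   0.85  0.85  1.78  0.71  1.37 -0.65]
[-0.003  0.    -0.001]
d [22.12  0.04  3.6 ] cm n=4
[((246, 183, 8, 7), 28.0), ((224, 172, 18, 37), 212.0)]
[((382, 271, 18, 15), 122.0)]
```

```bash
python3 -m jog '[{"fingers":1,"dx":0,"dy":0,"dz":0,"rx":0,"ry":0,"rz":0.17},{"fingers":1,"dx":0,"dy":0,"dz":0,"rx":0,"ry":0,"rz":0.34},{"fingers":1,"dx":0,"dy":0,"dz":0,"rx":0,"ry":0,"rz":0.5},{"fingers":1,"dx":0,"dy":0,"dz":0,"rx":0,"ry":0,"rz":0.5}]' >/dev/null; python3 - <<'E'
from h import *
t=cam("top")
h=cv2.cvtColor(t["color"],cv2.COLOR_BGR2HSV).astype(int); m=(h[...,0]<11)&(h[...,1]>50)&(h[...,2]>75); print([(cv2.boundingRect(k),cv2.contourArea(k)) for k in blobs(m,2)])
st=env.read_state();M=Ro.from_rotvec(st['tool_rot']).as_matrix(); g=st["tcp_pos"]-.011*M[:,2]
u=proj(t,g-M[:,0]*.033).astype(int); print("mouth px",u, "floor corners",[proj(t,g+M[:,0]*.045+a*.026*M[:,1]+b*.026*M[:,2]).round(0).tolist() for a in(-1,1) for b in(-1,1)],"mouth corners",[proj(t,g-M[:,0]*.033+a*.026*M[:,1]+b*.026*M[:,2]).round(0).tolist() for a in(-1,1) for b in(-1,1)])
A=cv2.resize(t["color"][u[1]-30:u[1]+30,u[0]-30:u[0]+30],(390,390),interpolation=cv2.INTER_CUBIC); B=cv2.resize(t["color"][140:230,200:290],(390,390),interpolation=cv2.INTER_CUBIC); cv2.imwrite("pics/final_in.png",np.hstack([A,B]))
E
```

```text
[((246, 183, 8, 7), 29.0), ((223, 172, 19, 37), 226.5)]
mouth px [119 236] floor corners [[113.0, 245.0], [136.0, 234.0], [100.0, 224.0], [124.0, 212.0]] mouth corners [[114.0, 254.0], [139.0, 242.0], [100.0, 231.0], [126.0, 219.0]]
```

View pics/final_in.png

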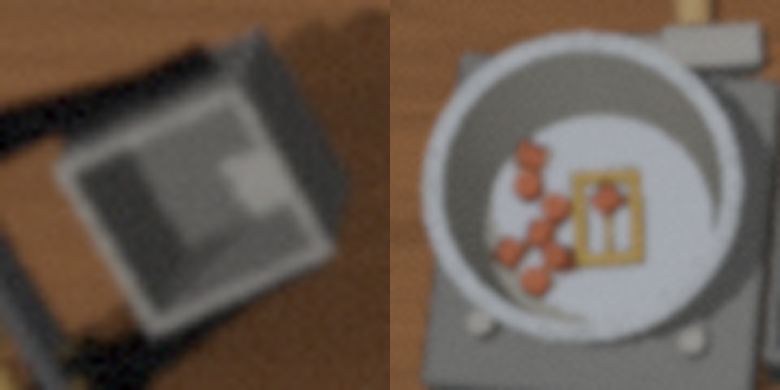

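The cup's whole floor is visible and bare, and 8 stones and the buckle lie in the bowl. I'll stand the cup down.

```bash
python3 -m jog '[{"fingers":1,"dx":0,"dy":0,"dz":0,"rx":0,"ry":0,"rz":-0.17},{"fingers":1,"dx":0,"dy":0,"dz":0,"rx":0,"ry":0,"rz":-0.34},{"fingers":1,"dx":0,"dy":0,"dz":0,"rx":0,"ry":0,"rz":-0.5},{"fingers":1,"dx":0,"dy":0,"dz":0,"rx":0,"ry":0,"rz":-0.5},{"fingers":1,"dx":0,"dy":0,"dz":0,"rx":0,"ry":0,"rz":-0.5}]' >/dev/null; python3 - <<'E'
from h import *
st=env.read_state();R=Ro.from_rotvec(st['tool_rot']);T=Ro.from_rotvec([0.911,1.56,-.7605]); print((R.inv()*T).as_rotvec().round(3)); go([.5106,.287,.048])
E
```

```text
[-0.001 -0.001 -0.001]
d [22.05 -0.06  3.76] cm n=4
```

```bash
python3 -m jog '[{"fingers":1,"dx":6,"dy":0,"dz":1,"rx":0,"ry":0,"rz":0},{"fingers":1,"dx":12,"dy":0,"dz":2,"rx":0,"ry":0,"rz":0},{"fingers":1,"dx":18,"dy":0,"dz":3,"rx":0,"ry":0,"rz":0},{"fingers":1,"dx":20.5,"dy":0,"dz":3.5,"rx":0,"ry":0,"rz":0},{"fingers":1,"dx":21.8,"dy":0,"dz":3.6,"rx":0,"ry":0,"rz":0},{"fingers":1,"dx":21.8,"dy":0,"dz":3.6,"rx":0,"ry":0,"rz":0},{"fingers":1,"dx":21.8,"dy":0,"dz":3.6,"rx":0,"ry":0,"rz":0}]'
```

```text
clock: 67.92
tcp_pos: [0.5107, 0.2888, 0.0522]
tool_rot: [0.913, 1.56, -0.759]
wrist_force: [-0.0, -0.7, -0.9]
gripper_width: 0.0578
grip_force: 40.0
```

```bash
python3 -m jog '[{"fingers":1,"dx":0.2,"dy":0,"dz":0,"rx":0,"ry":0,"rz":0},{"fingers":1,"dx":0.4,"dy":0,"dz":0,"rx":0,"ry":0,"rz":0},{"fingers":1,"dx":0.4,"dy":0,"dz":0,"rx":0,"ry":0,"rz":0}]'; python3 -m jog '[{"fingers":0,"dx":0,"dy":0,"dz":0,"rx":0,"ry":0,"rz":0},{"fingers":0,"dx":0,"dy":0,"dz":0,"rx":0,"ry":0,"rz":0},{"fingers":0,"dx":0,"dy":0,"dz":0,"rx":0,"ry":0,"rz":0},{"fingers":0,"dx":0,"dy":0,"dz":0,"rx":0,"ry":0,"rz":0},{"fingers":0,"dx":0,"dy":0,"dz":0,"rx":0,"ry":0,"rz":0},{"fingers":0,"dx":0,"dy":0,"dz":-4,"rx":0,"ry":0,"rz":0},{"fingers":0,"dx":0,"dy":0,"dz":-8,"rx":0,"ry":0,"rz":0},{"fingers":0,"dx":-2,"dy":0,"dz":-12,"rx":0,"ry":0,"rz":0},{"fingers":0,"dx":-8,"dy":0,"dz":-13,"rx":0,"ry":0,"rz":0},{"fingers":0,"dx":-14,"dy":0,"dz":-14,"rx":0,"ry":0,"rz":0},{"fingers":0,"dx":-20,"dy":0,"dz":-15,"rx":0,"ry":0,"rz":0},{"fingers":0,"dx":-25,"dy":0,"dz":-15,"rx":0,"ry":0,"rz":0}]';python3 -m jog '[{"fingers":0,"dx":-1,"dy":0,"dz":0,"rx":0,"ry":0.18,"rz":0},{"fingers":0,"dx":-2,"dy":0,"dz":0,"rx":0,"ry":0.36,"rz":0},{"fingers":0,"dx":-2,"dy":0,"dz":0,"rx":0,"ry":0.54,"rz":0},{"fingers":0,"dx":-2,"dy":0,"dz":0,"rx":0,"ry":0.72,"rz":0},{"fingers":0,"dx":-2,"dy":0,"dz":0,"rx":0,"ry":0.9,"rz":0},{"fingers":0,"dx":-2,"dy":0,"dz":0,"rx":0,"ry":1.08,"rz":0},{"fingers":0,"dx":-2,"dy":0,"dz":0,"rx":0,"ry":1.26,"rz":0},{"fingers":0,"dx":-2,"dy":0,"dz":0,"rx":0,"ry":1.4,"rz":0},{"fingers":0,"dx":-2,"dy":0,"dz":0,"rx":0,"ry":1.4,"rz":0},{"fingers":0,"dx":-2,"dy":0,"dz":0,"rx":0,"ry":1.4,"rz":0}]'; python3 - <<'E'
from h import *
st=env.read_state();print(st["qpos"].round(2))
go([.56,0.,.30],1.5);go([.4677,-.3537,.20],.929)
t=cam("top"); h=cv2.cvtColor(t["color"],cv2.COLOR_BGR2HSV).astype(int)
print("lid:",[(np.round(cv2.fitEllipse(cv2.convexHull(k))[0],1),cv2.contourArea(k),onz(t,cv2.fitEllipse(cv2.convexHull(k))[0],.018).round(4)) for k in blobs((h[...,1]<45)&(h[...,2]>140),2500)])
m=h[220:295,110:185,1]<60; print("cup",[(cv2.boundingRect(k),cv2.contourArea(k)) for k in blobs(m,100)])
E
```

```text
clock: 68.3
tcp_pos: [0.5098, 0.2891, 0.0468]
tool_rot: [0.911, 1.561, -0.76]
wrist_force: [-0.1, 0.2, -0.7]
gripper_width: 0.0579
grip_force: 40.0
clock: 69.8
tcp_pos: [0.4573, 0.3796, 0.3212]
tool_rot: [0.912, 1.561, -0.759]
wrist_force: [-0.7, 0.7, 0.4]
gripper_width: 0.0872
grip_force: 0.0
clock: 71.05
tcp_pos: [0.4581, 0.3773, 0.3381]
tool_rot: [1.577, 2.717, 0.004]
wrist_force: [0.5, 0.9, -0.4]
gripper_width: 0.0873
grip_force: 0.0
[-1.24  0.28  0.62  1.62 -0.17  1.29 -0.07]
d [-37.82  -9.86   3.74] cm n=7 r [ 0.002 -0.002  0.589]
d [-63.98 -35.43  13.65] cm n=12 r [ 1.00e-03 -2.00e-03  1.16e+00]
lid: [(array([415.1, 261.7]), 3567.0, array([ 0.4661, -0.3565,  0.018 ])), (array([246.8, 179.7]), 4110.5, array([0.684 , 0.0686, 0.018 ])), (array([ 93.3, 143.4]), 8910.5, array([0.7846, 0.4635, 0.018 ]))]
cup [((23, 11, 39, 35), 803.0)]
```

```bash
python3 -m jog '[{"fingers":0.2,"dx":-37.8,"dy":-9.9,"dz":2,"rx":0,"ry":0,"rz":0.1},{"fingers":0.2,"dx":-37.8,"dy":-9.9,"dz":2,"rx":0,"ry":0,"rz":0.2},{"fingers":0.2,"dx":-37.8,"dy":-9.9,"dz":2,"rx":0,"ry":0,"rz":0.3},{"fingers":0.2,"dx":-37.8,"dy":-9.9,"dz":2,"rx":0,"ry":0,"rz":0.4},{"fingers":0.2,"dx":-37.8,"dy":-9.9,"dz":2,"rx":0,"ry":0,"rz":0.5},{"fingers":0.2,"dx":-37.8,"dy":-9.9,"dz":2,"rx":0,"ry":0,"rz":0.6},{"fingers":0.2,"dx":-64,"dy":-35.4,"dz":6,"rx":0,"ry":0,"rz":0.7},{"fingers":0.2,"dx":-64,"dy":-35.4,"dz":9,"rx":0,"ry":0,"rz":0.8},{"fingers":0.2,"dx":-64,"dy":-35.4,"dz":12,"rx":0,"ry":0,"rz":0.9},{"fingers":0.2,"dx":-64,"dy":-35.4,"dz":13.6,"rx":0,"ry":0,"rz":1},{"fingers":0.2,"dx":-64,"dy":-35.4,"dz":13.6,"rx":0,"ry":0,"rz":1.1},{"fingers":0.2,"dx":-64,"dy":-35.4,"dz":13.6,"rx":0,"ry":0,"rz":1.16}]'; python3 - <<'E'
from h import *
go([.4672,-.355,.0325],.929)
E
```

```text
clock: 72.6
tcp_pos: [0.4742, -0.3317, 0.2073]
tool_rot: [-2.804, -1.408, -0.003]
wrist_force: [0.1, 0.3, 0.5]
gripper_width: 0.0695
grip_force: 0.0
d [-2.35  0.87 17.47] cm n=3 r [-0.002 -0.003  0.002]
```

```bash
python3 -m jog '[{"fingers":0.2,"dx":-2.35,"dy":0.9,"dz":4,"rx":0,"ry":0,"rz":0},{"fingers":0.2,"dx":-2.35,"dy":0.9,"dz":9,"rx":0,"ry":0,"rz":0},{"fingers":0.2,"dx":-2.35,"dy":0.9,"dz":14,"rx":0,"ry":0,"rz":0},{"fingers":0.2,"dx":-2.35,"dy":0.9,"dz":17.4,"rx":0,"ry":0,"rz":0},{"fingers":0.2,"dx":-2.35,"dy":0.9,"dz":17.4,"rx":0,"ry":0,"rz":0},{"fingers":0.2,"dx":-2.35,"dy":0.9,"dz":17.4,"rx":0,"ry":0,"rz":0},{"fingers":1,"dx":-2.35,"dy":0.9,"dz":17.4,"rx":0,"ry":0,"rz":0},{"fingers":1,"dx":-2.35,"dy":0.9,"dz":17.4,"rx":0,"ry":0,"rz":0},{"fingers":1,"dx":-2.35,"dy":0.9,"dz":17.4,"rx":0,"ry":0,"rz":0},{"fingers":1,"dx":-2.35,"dy":0.9,"dz":17.4,"rx":0,"ry":0,"rz":0},{"fingers":1,"dx":-2.35,"dy":0.9,"dz":17.4,"rx":0,"ry":0,"rz":0},{"fingers":1,"dx":-2.35,"dy":0.9,"dz":17.4,"rx":0,"ry":0,"rz":0}]' 45; python3 - <<'E'
from h import *
go([.641,.062,.235],.929)
E
```

```text
clock: 74.1
tcp_pos: [0.4665, -0.3558, 0.0348]
tool_rot: [-2.807, -1.404, -0.006]
wrist_force: [0.5, 0.1, 1.0]
gripper_width: 0.025
grip_force: 45.0
d [ 43.99 -11.11 -19.82] cm n=8 r [-0.001 -0.004 -0.001]
```

```bash
python3 -m jog '[{"fingers":1,"dx":0,"dy":0,"dz":-4,"rx":0,"ry":0,"rz":0},{"fingers":1,"dx":0,"dy":0,"dz":-9,"rx":0,"ry":0,"rz":0},{"fingers":1,"dx":0,"dy":0,"dz":-14,"rx":0,"ry":0,"rz":0},{"fingers":1,"dx":0,"dy":0,"dz":-19,"rx":0,"ry":0,"rz":0},{"fingers":1,"dx":4,"dy":-1,"dz":-22,"rx":0,"ry":0,"rz":0},{"fingers":1,"dx":9,"dy":-2,"dz":-22,"rx":0,"ry":0,"rz":0},{"fingers":1,"dx":15,"dy":-4,"dz":-22,"rx":0,"ry":0,"rz":0},{"fingers":1,"dx":21,"dy":-5,"dz":-22,"rx":0,"ry":0,"rz":0},{"fingers":1,"dx":27,"dy":-7,"dz":-22,"rx":0,"ry":0,"rz":0},{"fingers":1,"dx":33,"dy":-8,"dz":-22,"rx":0,"ry":0,"rz":0},{"fingers":1,"dx":39,"dy":-9.8,"dz":-21,"rx":0,"ry":0,"rz":0},{"fingers":1,"dx":44,"dy":-11.1,"dz":-20,"rx":0,"ry":0,"rz":0}]'; python3 - <<'E'
from h import *
go([.641,.0625,.19],.929)
E
```

```text
clock: 75.6
tcp_pos: [0.6412, 0.0652, 0.2357]
tool_rot: [-2.805, -1.406, -0.004]
wrist_force: [0.8, -0.7, -1.0]
gripper_width: 0.0245
grip_force: 45.0
d [-0.25  0.16  4.57] cm n=1 r [-0.002 -0.004  0.   ]
```

```bash
python3 -m jog '[{"fingers":1,"dx":0,"dy":0,"dz":2,"rx":0,"ry":0,"rz":0},{"fingers":1,"dx":0,"dy":0,"dz":4.2,"rx":0,"ry":0,"rz":0},{"fingers":1,"dx":0,"dy":0,"dz":4.2,"rx":0,"ry":0,"rz":0},{"fingers":1,"dx":0,"dy":0,"dz":4.2,"rx":0,"ry":0,"rz":0}]'; python3 - <<'E'
from h import *
go([.641,.0625,.172],.929)
E
```

```text
clock: 76.1
tcp_pos: [0.6413, 0.0607, 0.1954]
tool_rot: [-2.809, -1.401, -0.007]
wrist_force: [0.7, -0.2, -1.4]
gripper_width: 0.025
grip_force: 45.0
d [ 0.12 -0.13  2.34] cm n=1 r [-0.    -0.005 -0.004]
```

```bash
python3 -m jog '[{"fingers":1,"dx":0.1,"dy":-0.1,"dz":0.6,"rx":0,"ry":0,"rz":0},{"fingers":1,"dx":0.1,"dy":-0.1,"dz":1,"rx":0,"ry":0,"rz":0},{"fingers":1,"dx":0.1,"dy":-0.1,"dz":1.3,"rx":0,"ry":0,"rz":0},{"fingers":1,"dx":0.1,"dy":-0.1,"dz":1.6,"rx":0,"ry":0,"rz":0},{"fingers":1,"dx":0.1,"dy":-0.1,"dz":1.8,"rx":0,"ry":0,"rz":0},{"fingers":1,"dx":0.1,"dy":-0.1,"dz":1.8,"rx":0,"ry":0,"rz":0}]'; python3 -m jog '[{"fingers":1,"dx":0,"dy":0,"dz":0.2,"rx":0,"ry":0,"rz":0},{"fingers":1,"dx":0,"dy":0,"dz":0.35,"rx":0,"ry":0,"rz":0},{"fingers":1,"dx":0,"dy":0,"dz":0.45,"rx":0,"ry":0,"rz":0},{"fingers":1,"dx":0,"dy":0,"dz":0.45,"rx":0,"ry":0,"rz":0}]'
```

```text
clock: 76.85
tcp_pos: [0.6409, 0.0638, 0.1766]
tool_rot: [-2.807, -1.404, -0.005]
wrist_force: [0.6, 0.6, -3.1]
gripper_width: 0.0253
grip_force: 45.0
clock: 77.35
tcp_pos: [0.6411, 0.0638, 0.1734]
tool_rot: [-2.806, -1.404, -0.006]
wrist_force: [-2.9, 1.1, 4.8]
gripper_width: 0.0251
grip_force: 45.0
```

```bash
python3 -m jog '[{"fingers":1,"dx":0,"dy":0,"dz":-0.15,"rx":0,"ry":0,"rz":0},{"fingers":0.3,"dx":0,"dy":0,"dz":-0.15,"rx":0,"ry":0,"rz":0},{"fingers":0.3,"dx":0,"dy":0,"dz":-0.15,"rx":0,"ry":0,"rz":0},{"fingers":0.3,"dx":0,"dy":0,"dz":-0.15,"rx":0,"ry":0,"rz":0},{"fingers":0.3,"dx":0,"dy":0,"dz":-0.15,"rx":0,"ry":0,"rz":0},{"fingers":0.3,"dx":0,"dy":0,"dz":-5,"rx":0,"ry":0,"rz":0},{"fingers":0.3,"dx":0,"dy":0,"dz":-9,"rx":0,"ry":0,"rz":0},{"fingers":1,"dx":-6,"dy":5,"dz":-12,"rx":0,"ry":0,"rz":-0.18},{"fingers":1,"dx":-12,"dy":10,"dz":-12,"rx":0,"ry":0,"rz":-0.36},{"fingers":1,"dx":-18,"dy":15,"dz":-12,"rx":0,"ry":0,"rz":-0.52},{"fingers":1,"dx":-24,"dy":20,"dz":-12,"rx":0,"ry":0,"rz":-0.52},{"fingers":1,"dx":-30,"dy":25,"dz":-12,"rx":0,"ry":0,"rz":-0.52}]' 20; python3 - <<'E'
from h import *
t=cam("top");s=cam("scene"); print(env.read_state()["tcp_pos"]); go([.6387,-.100,.16],1.451)
h=cv2.cvtColor(s["color"],cv2.COLOR_BGR2HSV).astype(int)
k=max(blobs((h[220:320,340:430,1]<30)&(h[220:320,340:430,2]>200),300),key=cv2.contourArea); e=cv2.fitEllipse(cv2.convexHull(k)); print("lid scene",np.array(e[0])+[340,220],e[1:],onz(s,np.array(e[0])+[340,220],.156))
h=cv2.cvtColor(t["color"],cv2.COLOR_BGR2HSV).astype(int)
k=max(blobs((h[130:235,195:285,1]<45)&(h[130:235,195:285,2]>140),300),key=cv2.contourArea); e=cv2.fitEllipse(cv2.convexHull(k)); print("lid top",np.array(e[0])+[195,130],e[1:],onz(t,np.array(e[0])+[195,130],.156))
g=cv2.cvtColor(s["color"],cv2.COLOR_BGR2GRAY)
print("scene win"); print(g[282:300,318:342])
g=cv2.cvtColor(t["color"],cv2.COLOR_BGR2GRAY)
print("top win"); print(g[172:202,294:322])
E
```

```text
clock: 78.85
tcp_pos: [0.6567, -0.2462, 0.2909]
tool_rot: [-2.352, -2.08, -0.008]
wrist_force: [0.9, -0.4, 1.0]
gripper_width: 0.0192
grip_force: 0.0
[ 0.65301536 -0.25518134  0.29122322]
d [15.21 -3.55 13.08] cm n=4 r [ 0.001  0.002 -0.017]
lid scene [383.71599197 263.92319107] ((44.85268020629883, 66.05729675292969), 97.72872924804688) [0.64884322 0.06220259 0.156     ]
lid top [245.85061264 177.93453217] ((72.78006744384766, 93.6960678100586), 45.402591705322266) [0.65002096 0.05514502 0.156     ]
scene win
[[ 76  74  75  81  92 103 102  90  90 139 161 162 150 210 192 219 234 232
  158  69  82  92  98 127]
 [ 73  69  67  71  69  75  77  81 107 192 233 240 236 223 189 190 232 242
  182  86  77  92  97 126]
 [ 77  99 112 101  93  93  92  98 112 188 238 246 222 175 159 152 185 233
  195 105  82  90  94 117]
 [ 72  82  88 100 102  99 100  96 108 173 236 246 228 190 223 219 192 231
  198 108  77  86  93 114]
 [ 74  90 111 121 121 119 107 102 114 184 236 242 225 191 226 222 190 224
  190 104  65  84  91 103]
 [ 64  73  91 100  97  95  94 104 106 125 148 156 140 112 125 118 100 123
  102
[... 4053 characters left out ...]
 66  50  35  30  38  45  48  53  56  60  59  62  63  64  67  66  70  69
   71  72  75  74  72  76  76  77  78  77]
 [ 69  53  40  38  44  50  51  55  58  63  61  61  62  66  67  65  71  70
   73  69  71  77  77  74  77  81  77  77]
 [ 69  56  49  47  47  52  54  58  62  59  63  65  67  67  66  68  71  75
   73  73  73  75  76  78  78  77  76  78]
 [ 65  60  49  51  52  54  56  58  58  65  64  65  65  68  67  71  71  73
   70  76  73  77  77  78  75  77  78  78]
 [ 62  56  48  49  53  53  60  60  65  63  63  66  69  67  67  73  72  73
   73  76  76  72  76  76  75  81  79  80]
 [ 54  48  52  51  57  56  62  64  63  63  67  67  67  67  68  74  73  72
   73  79  74  76  75  78  77  79  79  80]]
```

```bash
python3 -m jog '[{"fingers":1,"dx":5,"dy":-1.2,"dz":4,"rx":0,"ry":0,"rz":-0.017},{"fingers":1,"dx":10,"dy":-2.4,"dz":8,"rx":0,"ry":0,"rz":-0.017},{"fingers":1,"dx":15.2,"dy":-3.5,"dz":13,"rx":0,"ry":0,"rz":-0.017},{"fingers":1,"dx":15.2,"dy":-3.5,"dz":13,"rx":0,"ry":0,"rz":-0.017},{"fingers":1,"dx":15.2,"dy":-3.5,"dz":15,"rx":0,"ry":0,"rz":-0.017},{"fingers":1,"dx":15.2,"dy":-3.5,"dz":15,"rx":0,"ry":0,"rz":-0.017},{"fingers":1,"dx":15.2,"dy":-3.5,"dz":15,"rx":0,"ry":0,"rz":-0.017}]'; python3 - <<'E'
from h import *
st=env.read_state();print(st["qpos"].round(2)); go([.6387,-.100,.115],1.451)
s=cam("scene"); 
# where do the fingertips appear relative to wheel in scene
p=st["tcp_pos"]; print(proj(s,p+[0,0,-.008]),proj(s,[.639,-.097,.108]))
g=cv2.cvtColor(s["color"],cv2.COLOR_BGR2GRAY); np.set_printoptions(linewidth=250); print(g[268:296,308:344])
E
```

```text
clock: 79.82
tcp_pos: [0.6414, -0.0911, 0.1423]
tool_rot: [2.339, 2.097, 0.007]
wrist_force: [-0.2, 0.8, 1.4]
gripper_width: 0.0002
grip_force: 0.0
[-0.45  0.61  0.78  1.73 -0.5   1.01  0.4 ]
d [-0.93 -0.18  2.73] cm n=1 r [ 0.003 -0.003  0.011]
[325.408063  274.4447383] [322.84906415 281.15328691]
[[117 109  94 ...  61  59  47]
 [115  96  90 ...  34  37  40]
 [112  94  95 ...  29  25  34]
 ...
 [ 71  65  69 ...  88  97 131]
 [ 76  69  65 ...  88  95 133]
 [ 77  69  64 ...  89  95 132]]
```

```bash
python3 -m jog '[{"fingers":1,"dx":-0.8,"dy":-1.5,"dz":1,"rx":0,"ry":0,"rz":0.01},{"fingers":1,"dx":-0.8,"dy":-1.5,"dz":2,"rx":0,"ry":0,"rz":0.01},{"fingers":1,"dx":-0.8,"dy":-1.5,"dz":2.5,"rx":0,"ry":0,"rz":0.01},{"fingers":1,"dx":-0.8,"dy":-1.5,"dz":2.5,"rx":0,"ry":0,"rz":0.01}]';python3 -m jog '[{"fingers":1,"dx":0,"dy":0,"dz":0.2,"rx":0,"ry":0,"rz":0},{"fingers":1,"dx":0,"dy":0,"dz":0.3,"rx":0,"ry":0,"rz":0},{"fingers":1,"dx":0,"dy":0,"dz":0.3,"rx":0,"ry":0,"rz":0}]'; python3 -c "
from h import *
go([.6387,-.100,.115],1.451)"
```

```text
clock: 80.38
tcp_pos: [0.6257, -0.0946, 0.116]
tool_rot: [-2.345, -2.088, -0.006]
wrist_force: [0.3, 0.1, 0.0]
gripper_width: -0.0
grip_force: 0.0
clock: 80.75
tcp_pos: [0.6259, -0.0949, 0.1141]
tool_rot: [-2.346, -2.088, -0.008]
wrist_force: [-0.1, 0.6, 4.1]
gripper_width: 0.0008
grip_force: 2.2
d [-0.36  1.34 -0.09] cm n=1 r [ 0.003 -0.005  0.004]
```

```bash
cat >> h.py <<'E'
def win(n=4):
    g=np.mean([cv2.cvtColor(cam("scene")["color"],cv2.COLOR_BGR2GRAY).astype(float) for _ in range(n)],0)[278:292,317:339]
    print("\n".join("%d "%(278+i)+" ".join("%3d"%v for v in r) for i,r in enumerate(g)))
E
python3 -m jog '[{"fingers":1,"dx":-0.4,"dy":0,"dz":-0.4,"rx":0,"ry":0,"rz":0},{"fingers":1,"dx":-0.4,"dy":0.2,"dz":0.1,"rx":0,"ry":0,"rz":0},{"fingers":1,"dx":-0.4,"dy":0.2,"dz":0.1,"rx":0,"ry":0,"rz":0},{"fingers":1,"dx":-0.4,"dy":0.7,"dz":0.1,"rx":0,"ry":0,"rz":0},{"fingers":1,"dx":-0.4,"dy":1.2,"dz":0.1,"rx":0,"ry":0,"rz":0},{"fingers":1,"dx":-0.4,"dy":1.2,"dz":0.1,"rx":0,"ry":0,"rz":0}]'; python3 -m jog '[{"fingers":1,"dx":0,"dy":0.5,"dz":0,"rx":0,"ry":0,"rz":0},{"fingers":1,"dx":0,"dy":1.0,"dz":0,"rx":0,"ry":0,"rz":0},{"fingers":1,"dx":0,"dy":1.4,"dz":0,"rx":0,"ry":0,"rz":0},{"fingers":1,"dx":0,"dy":1.4,"dz":0,"rx":0,"ry":0,"rz":0}]';python3 -c "
from h import *
win()"
```

```text
clock: 81.5
tcp_pos: [0.6395, -0.1016, 0.1157]
tool_rot: [2.345, 2.086, 0.013]
wrist_force: [-2.1, -0.5, 15.8]
gripper_width: 0.0004
grip_force: 8.2
clock: 82.0
tcp_pos: [0.6538, -0.103, 0.1152]
tool_rot: [2.344, 2.086, 0.014]
wrist_force: [1.7, -0.6, 11.9]
gripper_width: 0.0003
grip_force: 6.0
278  29  33  29  30  30  34  34  46  48  50  50  52  52  53  53  53  55  61  79  69  55  54
279  36  33  32  32  32  34  45  47  52  51  54  53  53  57  66  61  54  56  61  59  55  54
280  58  44  32  35  37  47  52  53  53  54  54  54  51  61  75  71  56  53  53  54  55  50
281  44  38  34  41  51  53  52  51  50  50  51  50  47  46  51  49  43  42  41  44  39  36
282  30  30  29  32  35  35  37  31  33  34  34  33  34  31  32  32  31  32  31  31  30  29
283  27  26  28  27  25  26  27  29  27  27  28  27  27  23  25  26  28  26  28  27  28  29
284  24  22  22  24  25  24  24  22  22  20  22  20  23  20  21  19  20  17  19  19  18  17
285  16  17  16  18  14  15   9  17  18  17  16  12  14  15  13  13  18  11  16  19  17  14
286  16  12   9  12  13  13   8  11  14  13  14  18  14  14  15  14  16  18  29  37  33  19
287  13  15  15  15  13  13  14  13  14  13  11  15   9  13  11  12  15  27  45  50  39  24
288  13  18  10  15  15   8  12  14  15  12  11  13  11  11  13  12  14  14  34  36  26  27
289  13  11  16  16  13  15  14  18  10  14  12  14  12  15  14   9  17  15  23  19  16  21
290  13  11  16  17  10  17  13  16  19  22  21  16  16  14  16  14  15  15  20  18  16  20
291  21  18  25  34  35  38  36  33  41  48  52  34  17  17  25  23  25  28  25  26  27  36
```

```bash
python3 -m jog '[{"fingers":1,"dx":0,"dy":0,"dz":-0.8,"rx":0,"ry":0,"rz":0},{"fingers":1,"dx":0,"dy":-2.7,"dz":-0.8,"rx":0,"ry":0,"rz":0},{"fingers":1,"dx":0,"dy":-2.7,"dz":0,"rx":0,"ry":0,"rz":0},{"fingers":1,"dx":0,"dy":-2.7,"dz":0,"rx":0,"ry":0,"rz":0},{"fingers":1,"dx":0,"dy":-2.1,"dz":0,"rx":0,"ry":0,"rz":0},{"fingers":1,"dx":0,"dy":-1.5,"dz":0,"rx":0,"ry":0,"rz":0},{"fingers":1,"dx":0,"dy":-0.9,"dz":0,"rx":0,"ry":0,"rz":0},{"fingers":1,"dx":0,"dy":-0.3,"dz":0,"rx":0,"ry":0,"rz":0}]'; python3 -m jog '[{"fingers":1,"dx":0,"dy":0.3,"dz":0,"rx":0,"ry":0,"rz":0},{"fingers":1,"dx":0,"dy":0.3,"dz":-0.8,"rx":0,"ry":0,"rz":0},{"fingers":1,"dx":-6,"dy":0.3,"dz":-4,"rx":0,"ry":0,"rz":0},{"fingers":1,"dx":-10,"dy":0.3,"dz":-6,"rx":0,"ry":0,"rz":0},{"fingers":1,"dx":-10,"dy":0.3,"dz":-6,"rx":0,"ry":0,"rz":0}]'; python3 -c "
from h import *
win()"
```

```text
clock: 83.2
tcp_pos: [0.6513, -0.1021, 0.1155]
tool_rot: [2.344, 2.087, 0.015]
wrist_force: [-0.0, 1.2, 14.3]
gripper_width: 0.0005
grip_force: 7.0
clock: 83.82
tcp_pos: [0.6379, -0.2078, 0.1738]
tool_rot: [2.353, 2.077, 0.005]
wrist_force: [0.6, 0.2, -0.1]
gripper_width: 0.0002
grip_force: 0.0
278  88  85  85  84  83  82  78  80  79  80  84  86  87  86  84  84  86  86  84  59  67  83
279  87  79  71  57  51  51  54  58  56  56  64  64  65  66  58  54  55  54  55  45  60  81
280  88  82  65  48  49  54  53  55  54  56  47  42  42  41  42  39  43  41  42  41  56  81
281  87  72  56  45  50  67  73  63  68  71  73  74  72  71  65  74  83 107 114  75  56  79
282  87  72  75  69  64  60  59  55  56  71 133 158 160 145 119 101 127 212 230 159  71  78
283  87  73  84 115 126 113 104 103 103 118 190 231 236 199 180 188 199 235 242 181  84  78
284  88  71  76  85  88  86  83  78  79  96 173 235 243 205 144 153 176 233 243 197 102  80
285  88  75 102 128 133 122 116 115 115 123 184 237 244 212 138 132 161 231 243 200 107  75
286  85  70  75  90  93  89  95  94  94 104 173 231 242 235 184 127 149 226 239 193 101  64
287  74  63  89 125 135 135 137 136 135 136 135 148 155 151 122  83  82 123 136 102  60  57
288  86  71  78  94  98  91  91  92  93  91  83  71  65  65  58  44  39  46  49  44  39  58
289  88  73  87 105 107 105 122 130 129 127 107  68  41  37  38  34  33  33  33  33  37  49
290  89  72  75  90  94  95 101 103 102  94  87  61  40  33  33  36  35  36  35  34  35  46
291  88  70  62  84  93  94  94  95  92  89  94  67  38  33  35  33  36  33  33  36  34  39
```

```bash
python3 -m jog '[{"fingers":1,"dx":5,"dy":-3,"dz":2,"rx":0,"ry":0,"rz":0},{"fingers":1,"dx":10,"dy":-3,"dz":4.5,"rx":0,"ry":0,"rz":0},{"fingers":1,"dx":10,"dy":-3,"dz":5.2,"rx":0,"ry":0,"rz":0},{"fingers":1,"dx":10,"dy":-3,"dz":6,"rx":0,"ry":0,"rz":0},{"fingers":1,"dx":10,"dy":-3,"dz":6,"rx":0,"ry":0,"rz":0},{"fingers":1,"dx":10,"dy":-2.4,"dz":6,"rx":0,"ry":0,"rz":0},{"fingers":1,"dx":10,"dy":-1.8,"dz":6,"rx":0,"ry":0,"rz":0},{"fingers":1,"dx":10,"dy":-1.2,"dz":6,"rx":0,"ry":0,"rz":0},{"fingers":1,"dx":10,"dy":-0.6,"dz":6,"rx":0,"ry":0,"rz":0},{"fingers":1,"dx":10,"dy":-0.3,"dz":6,"rx":0,"ry":0,"rz":0}]'; for i in 1; do python3 -m jog '[{"fingers":1,"dx":0,"dy":0,"dz":-0.8,"rx":0,"ry":0,"rz":0},{"fingers":1,"dx":0,"dy":-2.7,"dz":-0.8,"rx":0,"ry":0,"rz":0},{"fingers":1,"dx":0,"dy":-2.7,"dz":0,"rx":0,"ry":0,"rz":0},{"fingers":1,"dx":0,"dy":-2.7,"dz":0,"rx":0,"ry":0,"rz":0},{"fingers":1,"dx":0,"dy":-2.1,"dz":0,"rx":0,"ry":0,"rz":0},{"fingers":1,"dx":0,"dy":-1.5,"dz":0,"rx":0,"ry":0,"rz":0},{"fingers":1,"dx":0,"dy":-0.9,"dz":0,"rx":0,"ry":0,"rz":0},{"fingers":1,"dx":0,"dy":-0.3,"dz":0,"rx":0,"ry":0,"rz":0},{"fingers":1,"dx":0,"dy":0,"dz":0,"rx":0,"ry":0,"rz":0}]'; python3 -m jog '[{"fingers":1,"dx":0,"dy":0,"dz":-0.8,"rx":0,"ry":0,"rz":0},{"fingers":1,"dx":0,"dy":-2.7,"dz":-0.8,"rx":0,"ry":0,"rz":0},{"fingers":1,"dx":0,"dy":-2.7,"dz":0,"rx":0,"ry":0,"rz":0},{"fingers":1,"dx":0,"dy":-2.7,"dz":0,"rx":0,"ry":0,"rz":0},{"fingers":1,"dx":0,"dy":-2.1,"dz":0,"rx":0,"ry":0,"rz":0},{"fingers":1,"dx":0,"dy":-1.5,"dz":0,"rx":0,"ry":0,"rz":0},{"fingers":1,"dx":0,"dy":-0.9,"dz":0,"rx":0,"ry":0,"rz":0},{"fingers":1,"dx":0,"dy":-0.3,"dz":0,"rx":0,"ry":0,"rz":0},{"fingers":1,"dx":0,"dy":0,"dz":0,"rx":0,"ry":0,"rz":0}]';done
```

```text
clock: 85.28
tcp_pos: [0.6509, -0.1014, 0.1156]
tool_rot: [2.346, 2.087, 0.017]
wrist_force: [-0.5, 4.3, 12.4]
gripper_width: 0.0008
grip_force: 6.3
clock: 86.4
tcp_pos: [0.6515, -0.1032, 0.1155]
tool_rot: [2.343, 2.085, 0.014]
wrist_force: [0.3, 0.2, 14.0]
gripper_width: 0.0002
grip_force: 6.5
clock: 87.52
tcp_pos: [0.6521, -0.1021, 0.1154]
tool_rot: [2.343, 2.087, 0.015]
wrist_force: [1.1, 0.4, 13.6]
gripper_width: 0.0006
grip_force: 7.0
```

```bash
python3 -m jog '[{"fingers":1,"dx":0,"dy":0,"dz":-0.8,"rx":0,"ry":0,"rz":0},{"fingers":1,"dx":0,"dy":-2.7,"dz":-0.8,"rx":0,"ry":0,"rz":0},{"fingers":1,"dx":0,"dy":-2.7,"dz":0,"rx":0,"ry":0,"rz":0},{"fingers":1,"dx":0,"dy":-2.7,"dz":0,"rx":0,"ry":0,"rz":0},{"fingers":1,"dx":0,"dy":-2.1,"dz":0,"rx":0,"ry":0,"rz":0},{"fingers":1,"dx":0,"dy":-1.5,"dz":0,"rx":0,"ry":0,"rz":0},{"fingers":1,"dx":0,"dy":-0.9,"dz":0,"rx":0,"ry":0,"rz":0},{"fingers":1,"dx":0,"dy":-0.3,"dz":0,"rx":0,"ry":0,"rz":0}]'; python3 -m jog '[{"fingers":1,"dx":0,"dy":0.3,"dz":0,"rx":0,"ry":0,"rz":0},{"fingers":1,"dx":0,"dy":0.3,"dz":-0.8,"rx":0,"ry":0,"rz":0},{"fingers":1,"dx":-6,"dy":0.3,"dz":-4,"rx":0,"ry":0,"rz":0},{"fingers":1,"dx":-10,"dy":0.3,"dz":-6,"rx":0,"ry":0,"rz":0},{"fingers":1,"dx":-10,"dy":0.3,"dz":-6,"rx":0,"ry":0,"rz":0}]' | head -1; python3 -c "
from h import *
win()"; python3 -m jog '[{"fingers":1,"dx":5,"dy":-3,"dz":2,"rx":0,"ry":0,"rz":0},{"fingers":1,"dx":10,"dy":-3,"dz":4.5,"rx":0,"ry":0,"rz":0},{"fingers":1,"dx":10,"dy":-3,"dz":5.2,"rx":0,"ry":0,"rz":0},{"fingers":1,"dx":10,"dy":-3,"dz":6,"rx":0,"ry":0,"rz":0},{"fingers":1,"dx":10,"dy":-3,"dz":6,"rx":0,"ry":0,"rz":0},{"fingers":1,"dx":10,"dy":-2.4,"dz":6,"rx":0,"ry":0,"rz":0},{"fingers":1,"dx":10,"dy":-1.8,"dz":6,"rx":0,"ry":0,"rz":0},{"fingers":1,"dx":10,"dy":-1.2,"dz":6,"rx":0,"ry":0,"rz":0},{"fingers":1,"dx":10,"dy":-0.6,"dz":6,"rx":0,"ry":0,"rz":0}]'; python3 -m jog '[{"fingers":1,"dx":0,"dy":0.3,"dz":0,"rx":0,"ry":0,"rz":0},{"fingers":1,"dx":0,"dy":0.3,"dz":-0.8,"rx":0,"ry":0,"rz":0},{"fingers":1,"dx":-6,"dy":0.3,"dz":-4,"rx":0,"ry":0,"rz":0},{"fingers":1,"dx":-10,"dy":0.3,"dz":-6,"rx":0,"ry":0,"rz":0},{"fingers":1,"dx":-10,"dy":0.3,"dz":-6,"rx":0,"ry":0,"rz":0}]' | head -1; python3 -c "
from h import *
win()"
```

```text
clock: 88.52
tcp_pos: [0.6488, -0.1017, 0.1157]
tool_rot: [2.344, 2.087, 0.015]
wrist_force: [-1.2, 1.4, 17.0]
gripper_width: 0.0004
grip_force: 8.3
clock: 89.15
278  89  88  84  85  84  80  79  79  78  82  83  85  87  86  85  85  86  85  82  61  66  86
279  86  78  65  53  49  50  48  51  50  63  67  66  66  63  59  56  55  58  56  44  59  82
280  89  81  67  58  50  48  46  48  45  44  43  41  40  37  37  35  36  40  44  38  58  80
281  89  75  77  80  77  81  81  73  56  59  67  72  76  55  52  49  77 107 113  75  53  77
282  88  74  88  89  93 101 101 100  88  99 140 160 172 129 123 124 170 222 230 157  71  78
283  88  71  68  69  72  73  69  72  69  94 188 232 236 196 155 168 159 208 236 178  84  79
284  87  74 100 124 129 116 109 109 109 122 188 237 244 225 162 139 146 224 242 196 103  77
285  89  72  81  91  90  88  93  92  93 101 174 235 246 242 218 197 200 233 243 199 107  74
286  84  74  93 125 137 138 138 139 137 133 187 233 242 228 176 157 148 179 226 190 102  66
287  76  63  79  87  94  96  96  94  92  92 119 147 152 138  95  80  72  86 120 100  59  58
288  85  68  71  9
[... 1102 characters left out ...]
  93 109 186 237 244 214 150 205 229 240 244 197 102  80
285  88  72  79  86  87  91  98 101 100 107 170 235 244 225 151 154 170 190 232 197 107  73
286  85  71  88 110 117 117 120 122 119 118 181 233 242 224 179 211 205 182 224 190 101  63
287  76  61  69  80  85  94  97  96  93  93 120 145 152 136 107 120 116  98 121 100  59  59
288  86  71  88 120 132 134 134 134 132 131 113  82  67  62  48  48  45  43  46  42  38  57
289  88  72  75  90  92  90  88  89  87  87  80  55  39  35  34  36  36  34  35  35  37  50
290  90  70  74  98 104 104 117 126 125 125 118  79  42  35  36  36  34  35  35  32  33  45
291  88  73  73  96  98  93  98 102 101 100  94  65  38  34  35  36  36  35  35  35  33  41
```

```bash
python3 -m jog '[{"fingers":1,"dx":5,"dy":-0.3,"dz":2,"rx":0,"ry":0,"rz":0},{"fingers":1,"dx":10,"dy":-0.3,"dz":4.5,"rx":0,"ry":0,"rz":0},{"fingers":1,"dx":10,"dy":-0.3,"dz":5.2,"rx":0,"ry":0,"rz":0},{"fingers":1,"dx":10,"dy":-0.3,"dz":5.2,"rx":0,"ry":0,"rz":0},{"fingers":1,"dx":10,"dy":-0.3,"dz":5.6,"rx":0,"ry":0,"rz":0},{"fingers":1,"dx":10,"dy":-0.3,"dz":5.9,"rx":0,"ry":0,"rz":0},{"fingers":1,"dx":10,"dy":-0.3,"dz":5.9,"rx":0,"ry":0,"rz":0},{"fingers":1,"dx":10,"dy":-0.3,"dz":5.9,"rx":0,"ry":0,"rz":0}]'; python3 -m jog '[{"fingers":1,"dx":0,"dy":-0.5,"dz":0,"rx":0,"ry":0,"rz":0},{"fingers":1,"dx":0,"dy":-1,"dz":0,"rx":0,"ry":0,"rz":0},{"fingers":1,"dx":0,"dy":-1.5,"dz":0,"rx":0,"ry":0,"rz":0},{"fingers":1,"dx":0,"dy":-2,"dz":0,"rx":0,"ry":0,"rz":0},{"fingers":1,"dx":0,"dy":-2.5,"dz":0,"rx":0,"ry":0,"rz":0},{"fingers":1,"dx":0,"dy":-2.5,"dz":0,"rx":0,"ry":0,"rz":0},{"fingers":1,"dx":0,"dy":-2.5,"dz":0,"rx":0,"ry":0,"rz":0}]'
```

```text
clock: 92.3
tcp_pos: [0.642, -0.1026, 0.1159]
tool_rot: [-2.348, -2.086, -0.01]
wrist_force: [-4.3, 2.9, 11.9]
gripper_width: 0.0005
grip_force: 5.6
clock: 93.18
tcp_pos: [0.6167, -0.0977, 0.1129]
tool_rot: [-2.345, -2.088, -0.006]
wrist_force: [-1.3, -0.5, -0.8]
gripper_width: 0.0008
grip_force: 0.0
```

```bash
python3 -m jog '[{"fingers":1,"dx":0,"dy":0,"dz":-0.8,"rx":0,"ry":0,"rz":0},{"fingers":1,"dx":0,"dy":0,"dz":-0.8,"rx":0,"ry":0,"rz":0}]' | sed -n 2p; python3 -c "
from h import *
go([.630,-.1005,.1135],1.451);go([.650,-.103,.1135],1.451)"
```

```text
tcp_pos: [0.6175, -0.0982, 0.1221]
d [-0.09  1.27  0.87] cm n=1 r [ 0.003 -0.004  0.004]
d [-0.1   3.28  0.87] cm n=1 r [ 0.003 -0.004  0.004]
```

```bash
python3 -m jog '[{"fingers":1,"dx":-0.1,"dy":1.3,"dz":0,"rx":0,"ry":0,"rz":0},{"fingers":1,"dx":-0.1,"dy":1.3,"dz":0.85,"rx":0,"ry":0,"rz":0},{"fingers":1,"dx":-0.1,"dy":1.3,"dz":0.85,"rx":0,"ry":0,"rz":0},{"fingers":1,"dx":-0.1,"dy":1.8,"dz":0.85,"rx":0,"ry":0,"rz":0},{"fingers":1,"dx":-0.1,"dy":2.3,"dz":0.85,"rx":0,"ry":0,"rz":0},{"fingers":1,"dx":-0.1,"dy":2.8,"dz":0.85,"rx":0,"ry":0,"rz":0},{"fingers":1,"dx":-0.1,"dy":3.2,"dz":0.85,"rx":0,"ry":0,"rz":0},{"fingers":1,"dx":-0.1,"dy":3.2,"dz":0.85,"rx":0,"ry":0,"rz":0}]'; python3 -m jog '[{"fingers":1,"dx":0,"dy":0,"dz":-0.8,"rx":0,"ry":0,"rz":0},{"fingers":1,"dx":0,"dy":-1.9,"dz":-0.8,"rx":0,"ry":0,"rz":0},{"fingers":1,"dx":0,"dy":-1.9,"dz":0,"rx":0,"ry":0,"rz":0},{"fingers":1,"dx":0,"dy":-1.9,"dz":0,"rx":0,"ry":0,"rz":0},{"fingers":1,"dx":0,"dy":-1.5,"dz":0,"rx":0,"ry":0,"rz":0},{"fingers":1,"dx":0,"dy":-1.2,"dz":0,"rx":0,"ry":0,"rz":0},{"fingers":1,"dx":0,"dy":-0.9,"dz":0,"rx":0,"ry":0,"rz":0},{"fingers":1,"dx":0,"dy":-0.9,"dz":0,"rx":0,"ry":0,"rz":0}]'
```

```text
clock: 94.42
tcp_pos: [0.6476, -0.1027, 0.1156]
tool_rot: [-2.342, -2.085, -0.007]
wrist_force: [-9.1, 3.2, 21.8]
gripper_width: 0.0006
grip_force: 11.3
clock: 95.42
tcp_pos: [0.63, -0.1012, 0.1141]
tool_rot: [-2.33, -2.072, 0.01]
wrist_force: [-28.7, 5.2, 34.8]
gripper_width: 0.0003
grip_force: 20.6
```

```bash
python3 -m jog '[{"fingers":1,"dx":0,"dy":0,"dz":-0.8,"rx":0,"ry":0,"rz":0},{"fingers":1,"dx":0,"dy":0,"dz":-0.8,"rx":0,"ry":0,"rz":0},{"fingers":1,"dx":0,"dy":0,"dz":-0.8,"rx":0,"ry":0,"rz":0}]' | sed -n 2,4p; python3 -c "
from h import *
go([.648,-.1025,.1145],1.451)"
```

```text
tcp_pos: [0.64, -0.1014, 0.1199]
tool_rot: [-2.345, -2.088, -0.006]
wrist_force: [-0.0, -0.1, 0.4]
d [-0.02  0.81  0.54] cm n=1 r [ 0.001 -0.004  0.004]
```

```bash
python3 -m jog '[{"fingers":1,"dx":0,"dy":0.8,"dz":0,"rx":0,"ry":0,"rz":0},{"fingers":1,"dx":0,"dy":0.8,"dz":0,"rx":0,"ry":0,"rz":0},{"fingers":1,"dx":0,"dy":0.8,"dz":0.3,"rx":0,"ry":0,"rz":0},{"fingers":1,"dx":0,"dy":0.8,"dz":0.65,"rx":0,"ry":0,"rz":0},{"fingers":1,"dx":0,"dy":0.8,"dz":0.65,"rx":0,"ry":0,"rz":0},{"fingers":1,"dx":0,"dy":0.8,"dz":0.65,"rx":0,"ry":0,"rz":0}]'; python3 -m jog '[{"fingers":1,"dx":0,"dy":-0.4,"dz":0,"rx":0,"ry":0,"rz":0},{"fingers":1,"dx":0,"dy":-0.8,"dz":0,"rx":0,"ry":0,"rz":0},{"fingers":1,"dx":0,"dy":-1.2,"dz":0,"rx":0,"ry":0,"rz":0},{"fingers":1,"dx":0,"dy":-1.6,"dz":0,"rx":0,"ry":0,"rz":0},{"fingers":1,"dx":0,"dy":-1.6,"dz":0,"rx":0,"ry":0,"rz":0},{"fingers":1,"dx":0,"dy":-1.6,"dz":0,"rx":0,"ry":0,"rz":0}]'
```

```text
clock: 96.55
tcp_pos: [0.6476, -0.1027, 0.1158]
tool_rot: [-2.345, -2.087, -0.008]
wrist_force: [-2.8, 0.5, 9.3]
gripper_width: 0.0004
grip_force: 4.8
clock: 97.3
tcp_pos: [0.6319, -0.101, 0.1151]
tool_rot: [-2.346, -2.088, -0.008]
wrist_force: [-0.1, 0.2, 7.0]
gripper_width: 0.0004
grip_force: 3.6
```

```bash
python3 -m jog '[{"fingers":1,"dx":0,"dy":0,"dz":-0.6,"rx":0,"ry":0,"rz":0},{"fingers":1,"dx":0,"dy":1.6,"dz":-0.6,"rx":0,"ry":0,"rz":0},{"fingers":1,"dx":0,"dy":1.6,"dz":-0.6,"rx":0,"ry":0,"rz":0},{"fingers":1,"dx":0,"dy":1.6,"dz":-0.3,"rx":0,"ry":0,"rz":0},{"fingers":1,"dx":0,"dy":1.6,"dz":0,"rx":0,"ry":0,"rz":0},{"fingers":1,"dx":0,"dy":1.6,"dz":0,"rx":0,"ry":0,"rz":0},{"fingers":1,"dx":0,"dy":1.6,"dz":0,"rx":0,"ry":0,"rz":0}]'; python3 -m jog '[{"fingers":1,"dx":0,"dy":-0.4,"dz":0,"rx":0,"ry":0,"rz":0},{"fingers":1,"dx":0,"dy":-0.8,"dz":0,"rx":0,"ry":0,"rz":0},{"fingers":1,"dx":0,"dy":-1.2,"dz":0,"rx":0,"ry":0,"rz":0},{"fingers":1,"dx":0,"dy":-1.6,"dz":0,"rx":0,"ry":0,"rz":0},{"fingers":1,"dx":0,"dy":-1.6,"dz":0,"rx":0,"ry":0,"rz":0},{"fingers":1,"dx":0,"dy":-1.6,"dz":0,"rx":0,"ry":0,"rz":0}]';  python3 -m jog '[{"fingers":1,"dx":0,"dy":0,"dz":-0.6,"rx":0,"ry":0,"rz":0},{"fingers":1,"dx":0,"dy":1.6,"dz":-0.6,"rx":0,"ry":0,"rz":0},{"fingers":1,"dx":0,"dy":1.6,"dz":-0.6,"rx":0,"ry":0,"rz":0},{"fingers":1,"dx":0,"dy":1.6,"dz":-0.3,"rx":0,"ry":0,"rz":0},{"fingers":1,"dx":0,"dy":1.6,"dz":0,"rx":0,"ry":0,"rz":0},{"fingers":1,"dx":0,"dy":1.6,"dz":0,"rx":0,"ry":0,"rz":0},{"fingers":1,"dx":0,"dy":1.6,"dz":0,"rx":0,"ry":0,"rz":0}]'
```

```text
clock: 98.18
tcp_pos: [0.6483, -0.1027, 0.1159]
tool_rot: [-2.347, -2.088, -0.01]
wrist_force: [-0.3, 0.6, 7.3]
gripper_width: 0.0007
grip_force: 3.9
clock: 98.92
tcp_pos: [0.6315, -0.1009, 0.115]
tool_rot: [-2.346, -2.087, -0.007]
wrist_force: [-0.6, 0.4, 6.9]
gripper_width: 0.0004
grip_force: 3.6
clock: 99.8
tcp_pos: [0.6483, -0.1027, 0.1159]
tool_rot: [-2.347, -2.088, -0.01]
wrist_force: [-1.0, 0.4, 8.0]
gripper_width: 0.0006
grip_force: 4.0
```

```bash
python3 -m jog '[{"fingers":1,"dx":0,"dy":-0.4,"dz":0,"rx":0,"ry":0,"rz":0},{"fingers":1,"dx":0,"dy":-0.8,"dz":0,"rx":0,"ry":0,"rz":0},{"fingers":1,"dx":0,"dy":-1.2,"dz":0,"rx":0,"ry":0,"rz":0},{"fingers":1,"dx":0,"dy":-1.6,"dz":0,"rx":0,"ry":0,"rz":0},{"fingers":1,"dx":0,"dy":-1.75,"dz":0,"rx":0,"ry":0,"rz":0},{"fingers":1,"dx":0,"dy":-1.75,"dz":0,"rx":0,"ry":0,"rz":0},{"fingers":1,"dx":0,"dy":-1.75,"dz":0,"rx":0,"ry":0,"rz":0}]';  python3 -m jog '[{"fingers":1,"dx":0,"dy":-1.75,"dz":-0.8,"rx":0,"ry":0,"rz":0},{"fingers":1,"dx":-3,"dy":-5,"dz":-6,"rx":0,"ry":0,"rz":0},{"fingers":1,"dx":-8,"dy":-10,"dz":-10,"rx":0,"ry":0,"rz":0},{"fingers":1,"dx":-14,"dy":-14,"dz":-12,"rx":0,"ry":0,"rz":0},{"fingers":1,"dx":-20,"dy":-14,"dz":-12,"rx":0,"ry":0,"rz":0},{"fingers":1,"dx":-26,"dy":-14,"dz":-12,"rx":0,"ry":0,"rz":0},{"fingers":1,"dx":-26,"dy":-14,"dz":-12,"rx":0,"ry":0,"rz":0}]' | sed -n 2p; python3 -c "
from h import *
win()
g=np.mean([cv2.cvtColor(cam('top')['color'],cv2.COLOR_BGR2GRAY).astype(float) for _ in range(4)],0)[176:196,296:318]
print('top');print('\n'.join('%d '%(176+i)+' '.join('%3d'%v for v in r) for i,r in enumerate(g)))
"
```

```text
clock: 100.68
tcp_pos: [0.6299, -0.1008, 0.1146]
tool_rot: [-2.345, -2.087, -0.006]
wrist_force: [-1.0, -0.0, 6.5]
gripper_width: 0.0004
grip_force: 3.3
tcp_pos: [0.4579, -0.3463, 0.2327]
278  87  86  85  84  82  81  79  78  79  78  83  87  85  86  85  86  86  87  84  62  66  85
279  89  78  65  53  51  52  49  52  52  54  63  65  65  64  57  55  57  55  56  45  60  81
280  87  80  64  54  44  50  56  55  56  53  48  41  42  39  37  38  36  40  42  38  56  83
281  87  73  71  72  59  66  74  75  75  74  74  72  78  78  76  71  90 111 111  75  55  78
282  87  70  60  57  54  55  60  66  63  78 133 159 175 184 186 171 218 234 232 158  70  79
283  85  70  81  97  90  85  83  84  83 104 189 232 236 207 201 230 242 246 242 182  83  79
284  87  70  76  82  78  85  90  78  76 102 184 237 244 209 170 230 245 246 244 197 101  81
285  88  74  98 112 100  98  99  96  95 106 172 235 244 225 183 227 242 244 244 199 105  72
286  85  69  74  88  88  98 102 102 100 106 164 229 241 222 159 146 156 181 226 189  99  64
287  77  62  88 122 121 118 119 118 116 106 114 142 151 137  93  65  67  84 119 100 
[... 1519 characters left out ...]
 157 167 170 160 131 104  95  95  94  95  90  86  81  74
189  52  75 107 124 129 135 139 143 147 155 157 146 119  98  90  90  87  87  85  86  82  71
190  46  46  62  73  79  87  96 103 109 117 118 111  98  91  90  87  84  81  81  84  78  67
191  42  31  33  34  35  41  51  55  59  64  68  71  77  86  90  90  90  88  90  89  81  69
192  42  27  25  24  24  26  26  27  27  31  37  54  68  77  78  78  79  80  83  83  77  68
193  40  26  24  22  24  24  20  24  24  24  34  54  71  78  75  70  68  71  73  77  73  65
194  38  26  23  25  19  22  23  22  20  26  37  56  68  72  71  69  68  72  76  77  71  63
195  36  27  25  21  21  25  19  23  24  25  36  52  63  66  69  68  69  71  72  72  66  63
```

The top view reads a 7: bar at rows 181–182, stem at column 304, centred to within about 2 mm. The end-stop roll gives about 4.39 rad. Next is locating the button.

```bash
python3 - <<'E'
from h import *
t=cam("top");s=cam("scene")
for c,(x,y,w,h),thr in((t,(294,200,24,24),70),(s,(312,256,28,24),90)):
    g=cv2.GaussianBlur(cv2.cvtColor(c["color"],cv2.COLOR_BGR2GRAY),(0,0),.7)[y:y+h,x:x+w]
    for th in(70,80,90,100,110):
        print(th,[(np.round(np.array(cv2.minEnclosingCircle(k)[0])+[x,y],1).tolist(),round(cv2.minEnclosingCircle(k)[1],1),cv2.boundingRect(k)) for k in blobs(g>th,12)])
for z in(.095,.1,.105): print(z,onz(t,(305.4,211.5),z).round(4))
go([.575,-.085,.16],1.451)
E
```

```text
70 [([305.5, 218.0], 12.5, (0, 13, 24, 11)), ([305.3, 211.8], 5.7, (6, 7, 12, 11))]
80 [([305.5, 221.5], 11.6, (0, 20, 24, 4)), ([305.0, 212.0], 5.4, (6, 7, 11, 11))]
90 [([305.4, 211.9], 4.9, (7, 7, 10, 10))]
100 [([305.2, 212.0], 4.4, (7, 8, 9, 9))]
110 [([305.3, 212.4], 3.7, (8, 9, 8, 7))]
70 [([325.5, 267.5], 17.7, (0, 0, 28, 24))]
80 [([325.5, 267.5], 17.7, (0, 0, 28, 24))]
90 [([325.5, 267.5], 17.7, (0, 0, 28, 24))]
100 [([325.5, 265.5], 16.5, (0, 0, 28, 20))]
110 [([325.5, 263.0], 15.2, (0, 0, 28, 15))]
0.095 [ 0.5827 -0.0806  0.095 ]
0.1 [ 0.5817 -0.0805  0.1   ]
0.105 [ 0.5806 -0.0805  0.105 ]
d [26.77  8.37  7.41] cm n=5 r [ 0.001 -0.005  0.006]
```

```bash
python3 -c "
from h import *
go([.579,-.079,.13],1.451)"; python3 -m jog '[{"fingers":1,"dx":6,"dy":2,"dz":0,"rx":0,"ry":0,"rz":0},{"fingers":1,"dx":12,"dy":4,"dz":0,"rx":0,"ry":0,"rz":0},{"fingers":1,"dx":18,"dy":6,"dz":0,"rx":0,"ry":0,"rz":0},{"fingers":1,"dx":24,"dy":8,"dz":3,"rx":0,"ry":0,"rz":0},{"fingers":1,"dx":27.3,"dy":8.7,"dz":7,"rx":0,"ry":0,"rz":0},{"fingers":1,"dx":27.3,"dy":8.7,"dz":10,"rx":0,"ry":0,"rz":0},{"fingers":1,"dx":27.3,"dy":8.7,"dz":10,"rx":0,"ry":0,"rz":0}]'; python3 -c "
from h import *
go([.579,-.079,.112],1.451)"
```

```text
d [27.4   8.7  10.41] cm n=5 r [ 0.001 -0.005  0.006]
clock: 102.92
tcp_pos: [0.5774, -0.0801, 0.1322]
tool_rot: [-2.341, -2.087, -0.0]
wrist_force: [0.1, 0.2, 0.1]
gripper_width: 0.0001
grip_force: 0.0
d [0.12 0.16 2.02] cm n=1 r [-0.004 -0.004  0.005]
```

```bash
python3 -m jog '[{"fingers":1,"dx":0.1,"dy":0.1,"dz":1.5,"rx":0,"ry":0,"rz":0},{"fingers":1,"dx":0.1,"dy":0.1,"dz":2,"rx":0,"ry":0,"rz":0},{"fingers":1,"dx":0.1,"dy":0.1,"dz":2.2,"rx":0,"ry":0,"rz":0},{"fingers":1,"dx":0.1,"dy":0.1,"dz":2.2,"rx":0,"ry":0,"rz":0}]'; python3 -m jog '[{"fingers":1,"dx":0,"dy":0,"dz":0.2,"rx":0,"ry":0,"rz":0},{"fingers":1,"dx":0,"dy":0,"dz":0.4,"rx":0,"ry":0,"rz":0},{"fingers":1,"dx":0,"dy":0,"dz":0.4,"rx":0,"ry":0,"rz":0}]'
```

```text
clock: 103.42
tcp_pos: [0.5802, -0.081, 0.1128]
tool_rot: [-2.346, -2.087, -0.007]
wrist_force: [-0.8, -0.5, 2.5]
gripper_width: 0.0004
grip_force: 1.4
clock: 103.8
tcp_pos: [0.5803, -0.081, 0.1094]
tool_rot: [-2.346, -2.087, -0.008]
wrist_force: [-3.2, 0.2, 10.2]
gripper_width: 0.0007
grip_force: 5.3
```

```bash
python3 -m jog '[{"fingers":1,"dx":0,"dy":0,"dz":0.2,"rx":0,"ry":0,"rz":0},{"fingers":1,"dx":0,"dy":0,"dz":0.3,"rx":0,"ry":0,"rz":0},{"fingers":1,"dx":0,"dy":0,"dz":0.3,"rx":0,"ry":0,"rz":0}]'; python3 -m jog '[{"fingers":1,"dx":0,"dy":0,"dz":-2,"rx":0,"ry":0,"rz":0},{"fingers":1,"dx":0,"dy":0,"dz":-7,"rx":0,"ry":0,"rz":0},{"fingers":1,"dx":0,"dy":0,"dz":-12,"rx":0,"ry":0,"rz":0},{"fingers":1,"dx":-6,"dy":-4,"dz":-14,"rx":0,"ry":0,"rz":0},{"fingers":1,"dx":-12,"dy":-8,"dz":-14,"rx":0,"ry":0,"rz":0},{"fingers":1,"dx":-18,"dy":-10,"dz":-14,"rx":0,"ry":0,"rz":0},{"fingers":1,"dx":-24,"dy":-10,"dz":-14,"rx":0,"ry":0,"rz":0},{"fingers":1,"dx":-28,"dy":-10,"dz":-14,"rx":0,"ry":0,"rz":0},{"fingers":1,"dx":-28,"dy":-10,"dz":-14,"rx":0,"ry":0,"rz":0}]'; python3 - <<'E'
from h import *
win()
g=np.mean([cv2.cvtColor(cam('top')['color'],cv2.COLOR_BGR2GRAY).astype(float) for _ in range(4)],0)[178:192,298:310]
print('\n'.join('%d '%(178+i)+' '.join('%3d'%v for v in r) for i,r in enumerate(g)))
t=cam("top");h=cv2.cvtColor(t["color"],cv2.COLOR_BGR2HSV).astype(int)
k=max(blobs((h[130:235,195:285,1]<45)&(h[130:235,195:285,2]>140),300),key=cv2.contourArea); e=cv2.fitEllipse(cv2.convexHull(k)); print("lid top",np.array(e[0])+[195,130],e[1:],onz(t,np.array(e[0])+[195,130],.156))
m=h[220:295,110:185,1]<60; print("cup",[(cv2.boundingRect(k),cv2.contourArea(k)) for k in blobs(m,100)])
E
```

```text
clock: 104.18
tcp_pos: [0.5804, -0.0811, 0.109]
tool_rot: [-2.345, -2.086, -0.011]
wrist_force: [-9.8, 2.8, 30.5]
gripper_width: 0.0006
grip_force: 14.7
clock: 105.3
tcp_pos: [0.445, -0.3532, 0.2443]
tool_rot: [2.357, 2.077, 0.002]
wrist_force: [1.3, -0.1, 0.6]
gripper_width: 0.0009
grip_force: 0.0
278  90  87  84  84  83  82  77  80  78  78  81  85  87  86  85  87  86  86  83  61  66  85
279  87  80  65  55  50  52  52  48  50  55  63  65  66  62  57  55  56  56  53  44  59  82
280  88  80  66  55  44  49  56  57  56  50  46  41  41  41  38  37  36  40  41  39  55  81
281  86  74  71  71  60  64  71  75  74  77  73  74  77  77  75  71  91 110 112  77  53  80
282  86  68  59  59  54  55  59  63  62  77 133 159 176 185 186 170 217 233 231 158  68  79
283  87  71  79  95  91  85  85  84  83 103 188 231 237 207 201 230 242 245 243 181  83  78
284  87  72  74  82  79  86  89  80  74  99 185 237 243 209 170 231 246 246 244 196 101  80
285  86  74 100 111 101  96  98  96  95 107 171 235 244 224 183 226 242 243 243 200 105  73
286  85  69  71  88  88  98 103 103 100 105 164 229 240 222 159 
[... 675 characters left out ...]
 106 107 101  91  74
182 125 154 160 145 130 122 125 140 150 143 122  92
183 133 162 169 163 154 143 138 156 167 159 133  98
184 139 164 173 173 166 152 142 159 169 163 134 101
185 143 167 175 175 169 152 143 159 171 164 137 104
186 148 170 175 175 168 151 143 161 172 163 133 100
187 151 169 174 173 168 154 150 165 172 163 134  99
188 140 158 162 165 163 157 157 167 171 160 132 104
189 107 124 131 135 141 143 147 155 157 145 119 100
190  62  72  78  87  98 104 110 118 119 111  96  90
191  31  36  37  44  53  56  59  65  66  72  77  84
lid top [245.75693512 178.46041107] ((72.2110366821289, 93.30902862548828), 47.500762939453125) [0.6487802 0.0553542 0.156    ]
cup [((22, 11, 40, 35), 823.0)]
```

```bash
python3 -c "
from workcell import env
print(env.finish_job())"
```

```text
the job is handed in; nothing more can be done
None
```

I finished the whole sequence and handed it in at about 105 s, without seeing the judge's verdict: the one buckle on the bench and all 8 stones are in the bowl, the empty cup stands on the bench, the lid is seated, 7 is in the window (within about 2 mm of centre), and the button was pressed to its stop last and released. It took three pours, because three stones jammed in the cup after the first, so the lid came off once and went back on.

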